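# Crush samples in clamped percussion mortars

## Task

Stand all the steel mortars from the blue mat upright in a row between the jaws of the clamping block (opening it first if needed) and slide its jaw shut until it grips every one of them firmly. Then take the mallet and knock each mortar's red sprung pin fully home while the mortars are clamped; drive the pins with the mallet only, never with the hand, and do not knock the bottles, boxes and glassware about. Finally lay the mallet back on its rest as it was, open the jaw wide and stand the mortars upright in the aluminium tray.

Things in the scene. Friction and masses are not known exactly. Their poses are not given: they have to be found in the camera images.
- block: Clamping block fixed to the bench: grey bed 16 mm thick, 260 mm wide, two jaw bars along y, 250 mm long, tops 36 mm above the bench. Origin on the bench under the centre line of the clamped row; x points to the fixed jaw. Fixed jaw's face at x = +23 mm; sliding jaw's face at x = -65 mm plus joint 'jaw'. Room for three mortars on the bed, centres 62 mm apart (y = -62, 0, 62 mm).
- jaw (a joint): Sliding jaw: 0 = fully open (88 mm between the jaws), grows in m towards the fixed jaw, limit 0.060; about 0.042 when shut on mortars. It takes about 4 N to slide and stays where it is left. It may start anywhere from open to nearly shut.
- jaw_grip (a point): Upright black grip on the sliding jaw, 20 mm diameter, from 28 to 78 mm above the bench, with a red band; it moves with the jaw, 75 mm behind the jaw's face (towards block -x). This point lies on its axis, 58 mm above the bench.
- mat: Flat blue mat on the bench, 200 x 200 mm, under 2 mm thick and only marking the place; the mortars start on it. Origin at its centre.
- tray: Shallow aluminium tray fixed to the bench, 190 x 190 mm outside, 182 mm inside, floor 3 mm thick, rim 10 mm high. Origin at the centre of its underside; x, y along its sides.
- rest: Aluminium mallet rest fixed to the bench: plate 210 x 52 mm, 6 mm thick, with a round black pad for the mallet's head at its +x end and, 140 mm from the pad towards -x, a fork for the handle (30 mm wide inside, seat 31 mm, prongs 49 mm above the bench). Origin on the bench under the pad's centre; x points from fork to pad.
- rest_head (a point): Where the middle of the mallet's head belongs: above the rest's pad, 44 mm above the bench.
- mallet_head (a point): Centre of the mallet's black rubber head, an upright cylinder 46 mm in diameter and 76 mm high (flat faces 38 mm above and below this point). z up along the head, x from the handle towards the head. Mallet about 0.3 kg.
- mallet_grip (a point): Middle of the mallet's wooden handle, 60 mm from the head's centre: the place to grip. The handle is 22 mm wide and 26 mm high and runs level along -x to 192 mm from the head's centre, its axis 38 mm above the head's lower face. At the start it lies on the rest, head standing on the pad.
- mortarA_mid (a point): Percussion mortar A (may be absent): steel cylinder 46 mm in diameter and 70 mm tall, about 0.4 kg, with a dark collar 34 mm wide and 6 mm high on top, out of which stands the striker pin. This point is half-way up the cylinder, 35 mm above its foot; z up.
- pinA (a joint): Sprung striker pin of mortar A: 0 = up (its red head 96 mm above the mortar's foot), 0.014 m = fully home (the head sits on the collar, 82 mm above the foot). It takes 7 to 9 N to move, and stays where it is driven.
- pinA_top (a point): Centre of the top of the red striker-pin head of mortar A, 24 mm in diameter and 6 mm thick; moves with the pin.
- mortarB_mid (a point): Percussion mortar B (may be absent): steel cylinder 46 mm in diameter and 70 mm tall, about 0.4 kg, with a dark collar 34 mm wide and 6 mm high on top, out of which stands the striker pin. This point is half-way up the cylinder, 35 mm above its foot; z up.
- pinB (a joint): Sprung striker pin of mortar B: 0 = up (its red head 96 mm above the mortar's foot), 0.014 m = fully home (the head sits on the collar, 82 mm above the foot). It takes 7 to 9 N to move, and stays where it is driven.
- pinB_top (a point): Centre of the top of the red striker-pin head of mortar B, 24 mm in diameter and 6 mm thick; moves with the pin.
- mortarC_mid (a point): Percussion mortar C (may be absent): steel cylinder 46 mm in diameter and 70 mm tall, about 0.4 kg, with a dark collar 34 mm wide and 6 mm high on top, out of which stands the striker pin. This point is half-way up the cylinder, 35 mm above its foot; z up.
- pinC (a joint): Sprung striker pin of mortar C: 0 = up (its red head 96 mm above the mortar's foot), 0.014 m = fully home (the head sits on the collar, 82 mm above the foot). It takes 7 to 9 N to move, and stays where it is driven.
- pinC_top (a point): Centre of the top of the red striker-pin head of mortar C, 24 mm in diameter and 6 mm thick; moves with the pin.
- beaker: Bystander: empty glass beaker, 68 mm wide, 85 mm tall; origin at the centre of its underside.
- amber_bottle: Bystander: amber glass bottle with a blue cap, 64 mm wide, 140 mm tall; origin at the centre of its underside.
- jar: Bystander: glass jar with a green lid, 60 mm wide, 75 mm tall; origin at the centre of its underside.
- wash_bottle: Bystander: white plastic bottle with a red cap, 66 mm wide, 150 mm tall; origin at the centre of its underside.
- tip_box: Bystander: yellow box with a clear lid, 82 x 122 mm, 62 mm tall; origin at the centre of its underside.
- lid_box: Bystander: clear plastic box with a green lid, 84 x 118 mm, 62 mm tall; origin at the centre of its underside.
Mind the look-alikes: they are no part of the job. What is shaped like the rest but purple is not meant.

How it is judged:
By the outcome, as a careful person would: the job done as asked, in the order asked, and still so for the second after the job is handed in, with the robot touching nothing.
Of mortarA, mortarB, mortarC only 2 to 3 are there at a start; the rules pass over those that are not, and their reading is None.
At some moment in a run one of mortarA, mortarB, mortarC may be knocked a few centimetres aside while the robot is not near it.
It also fails if it takes over 210 s, if anything falls off the work surface, if the arm or the gripper's body presses on something with over 40 N, if the wrist force passes 120 N, or if a joint passes its speed limit or range.

## Robot

A 7-joint arm with a two-finger parallel gripper is mounted at the origin on the work surface. World frame = base frame: x ahead of the robot, y to its left, z up, the work surface at z = 0. Lengths are in m, angles in rad, forces in N, time in s.
With the tool pointing down it reaches from about 0.425 to 0.975 m from the base axis. Payload 16.7 kg.
Tool frame: the origin (TCP) lies at the centre of the arm's flange, where the gripper is bolted on; the fingertips stand 173 mm ahead of it and the grasp point (between the pads) lies 155 mm ahead of it; z points along the fingers, y is the direction in which the jaws open and shut (so a half turn about z gives the same grasp; the last joint's range is limited). The gripper opens to 85 mm and grips with 20 to 120 N. Pads are 22 mm wide; open, the fingers measure 114 mm over their backs; the gripper's body (76 mm by 85 mm) begins 54 mm behind the grasp point. The pads swing forward as they close: fully open they stand 13 mm farther back than shut.
Start: joints at [-1.276, 0.426, 0.074, 1.606, -0.034, 1.111, -0.067], TCP at [0.29, 0.609, 0.405] pointing down, gripper open.
Joint ranges: [-2.85, 2.85], [-0.5, 2.14], [-1.23, 1.37], [0.21, 2.46], [-1.02, 4.16], [0.16, 2.05], [-2.73, 2.73]. Speed limits (rad/s): [1.89, 1.89, 2.39, 2.39, 3.01, 3.01, 3.01].

## Interface

Orientations are given as a unit quaternion [w, x, y, z].
In Python, from bench import ctrl, vision, models gives the robot as it stands.
- The arm moves only by the tool carry_out, never from a script. Its argument "commands" is a list of rows, each an object with "translation": the shift along the tool's x, y, z each as a share of 300 mm, from -1 to 1, a list of three; "rot": the turn, a rotation vector about the tool's x, y, z each as a share of 0.5 rad, from -1 to 1, a list of three. In form: [{"translation": [tx, ty, tz], "rot": [ax, ay, az]}, ...]. A call has 1 to 5 rows; each row is the pose to reach, as a shift and turn from the pose commanded when the call began, along the tool's axes at that moment; what a row does not reach only later rows make up. A row lasts 1/12 s, in which the tool goes at most 41.7 mm and 7.16 degrees, less where a joint would pass 70% of its speed; a pose out of reach is approached as far as the arm can. A call with a number of a shift or a turn outside -1 to 1 is refused whole. A call with a gripper value outside its range is refused whole. "gripper" is the opening in per cent of the stroke, from 0 (shut) to 100 (fully open), set as the call begins (left out, the last holds). The fingers move at their own pace and stop on an object; the grip force is fixed at half the most. Time passes only in rows, so rows that repeat a pose let the fingers close. It gives the time, the measured TCP pose, the force and the opening at its end, in the units of the state.
- ctrl.state(): the state, without advancing time (a new reading comes with each control period).
- vision.read_camera(name): name is "scene" or "top" or "wrist"; returns the picture (384x512x3 uint8, red, green, blue); there is no depth.
- vision.camera_info(name): a dict with "fx", "fy", "cx", "cy" (pixels), "R" (3x3) and "t" (3): a world point X has camera coordinates R X + t; the wrist camera has in their place "mount" (4x4, takes a point from camera to tool coordinates, whose origin is the TCP and whose axes are the flange's). Camera axes: x right, y down, z forward; pixel columns grow to the right and rows downward; lengths in m; the calibration is good to about 2 mm. A picture is of the moment at which its call begins: read the wrist's pose just before it. camera_info takes no time and is no camera call.
- ctrl.job_done(): hands the job in, once; it reports no verdict.
Trained networks look in the newest picture that a camera, given by its name, has taken for a name from the list of things; names that differ only in an ending like _2 or _b are one class to them, and where a whole thing is asked for, a point or a joint stands for the part that bears it (a point fixed in the world has none). Each returns a list of dicts, best first, with "p" (0 to 1); they miss things now and then, are a little off and sometimes report something else, mostly with a low value. They report only what shows in the picture. A call takes as long as a camera call. They do not tell look-alikes from the thing itself.
- models.trace(camera, label): "mask" (384x512 bool, what is visible of it) and "extent" ([left, top, width, height] in pixels, round what is visible of it).
- models.landmark_of(camera, label): "point" ([column, row] in pixels: a listed point, or the origin of a listed thing).
The state is a dict: "time_s": time; "qpos": joint angles; "dq": joint speeds; "joint_torque": joint torques, N m; "tcp_pos": TCP position; "tcp_rot": TCP orientation; "ft_force": force on the tool from outside, world axes, zero at the start; "moment": the same for the moment, N m; "grip_width": finger opening in m.
Only numpy, scipy, OpenCV 4.12 (cv2) and the standard library are available. Lean on these libraries where they do the work, as an engineer would, in place of code of your own. Each camera call takes 0.05 s, during which the arm holds its last target.

## Working session

There is one attempt and no reset: what is moved stays moved. The work goes in short steps, Python scripts to look and compute and a tool call to move; the robot and the scene stay as the last step left them, time stands still between calls to the robot, and variables do not carry over. Pictures are saved under pics/ and viewed, and the job is handed in when it is done.

Besides the shell and the picture viewer there is one more tool, called after "Request:" in YAML: its name, and indented under it one key for each argument. carry_out: Moves the arm, as the interface text tells. Shift numbers are shares of 300 mm and turn numbers shares of 0.5 rad, none past 1 either way. Its arguments: {"type":"object","properties":{"commands":{"type":"array"},"gripper":{"type":"number"}},"required":["commands"]}

```bash
ls -la; mkdir -p pics
python3 - <<'E'
from bench import ctrl, vision, models
import cv2
s=ctrl.state(); print(s)
for c in ["scene","top","wrist"]:
    im=vision.read_camera(c); cv2.imwrite(f"pics/{c}0.png",cv2.resize(im[:,:,::-1],(800,600)))
    print(c,vision.camera_info(c))
E
```

```text
total 12
drwxr-xr-x  3 agent agent 4096 Dec  6 04:47 .
drwxr-xr-x 23 root  root  4096 Dec  6 04:47 ..
drwxr-xr-x  2 agent agent 4096 Dec  6 04:47 pics
{'time_s': 0.0, 'qpos': array([-1.27552687,  0.42676622,  0.07381332,  1.60661274, -0.03411372,
        1.110807  , -0.0670556 ]), 'dq': array([-0.00113429,  0.00272443,  0.00050217, -0.00165706, -0.00064934,
       -0.00076243,  0.00023658]), 'joint_torque': array([ 1.03194172e-03, -9.49819279e+01,  3.76101762e+00, -4.63519192e+01,
        1.92101154e-02,  1.00822351e-02,  9.34133436e-05]), 'tcp_pos': array([0.29032904, 0.60916642, 0.40398396]), 'tcp_rot': array([-1.11125567e-04,  2.20536363e-01,  9.75378525e-01, -6.58243108e-04]), 'ft_force': array([ 0.17402079, -0.26313956, -0.0639331 ]), 'moment': array([ 0.03183334, -0.02736264, -0.03286533]), 'grip_width': 0.08532649622383846}
scene {'fx': 456.71421938178094, 'fy': 456.71421938178094, 'cx': 260.7833259412802, 'cy': 196.33929033199254, 'R': array([[ 0.24838754,  0.9686242 ,  0.00841384],
       [ 0.68155345, -0.1685876 , -0.71208365],
       [-0.68832298,  0.18260719, -0.70204422]]), 't': array([-0.13460199, -0.33082948,  1.9533883 ])}
top {'fx': 382.8348277750614, 'fy': 382.8348277750614, 'cx': 253.29041975008062, 'cy': 189.8961399635853, 'R': array([[-0.02820086, -0.99921737, -0.02773719],
       [-0.98897793,  0.03192527, -0.14458019],
       [ 0.14535256,  0.02335418, -0.98910425]]), 't': array([0.04605516, 0.55415814, 1.23032609])}
wrist {'fx': 266.588968551661, 'fy': 266.588968551661, 'cx': 251.05173384968575, 'cy': 189.97133052355153, 'mount': array([[-2.27957895e-04, -9.56497273e-01, -2.91741178e-01,
         7.36029377e-02],
       [ 9.99999968e-01, -1.86492952e-04, -1.69937913e-04,
         5.31400118e-04],
       [ 1.08137477e-04, -2.91741207e-01,  9.56497285e-01,
         3.10620426e-02],
       [ 0.00000000e+00,  0.00000000e+00,  0.00000000e+00,
         1.00000000e+00]])}
```

View pics/top0.png

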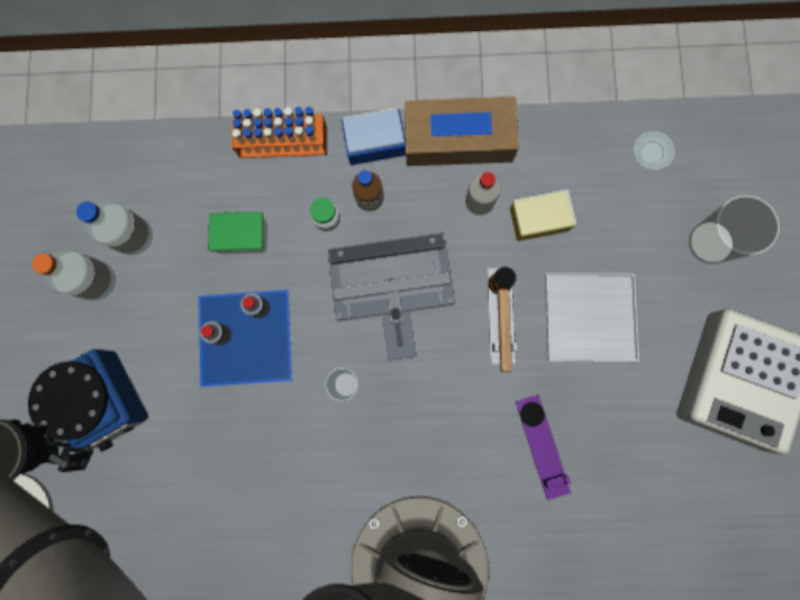

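View pics/scene0.png

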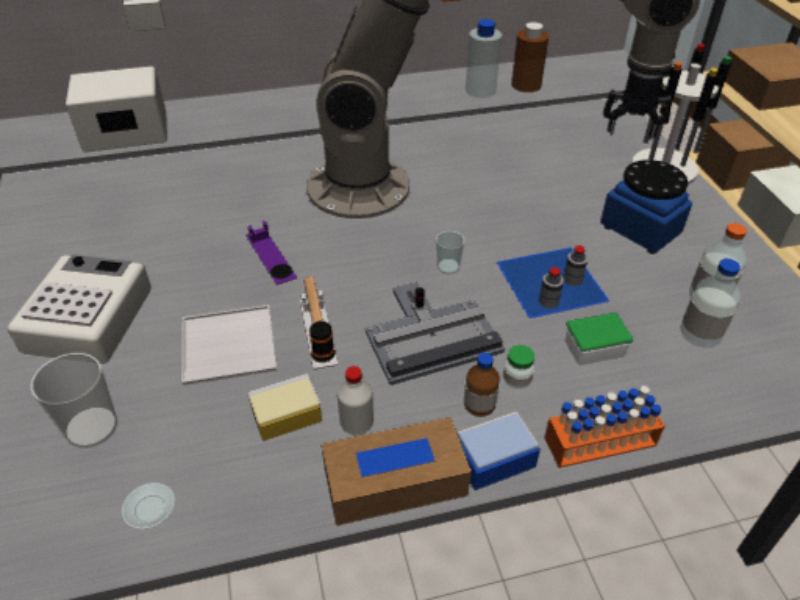

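View pics/wrist0.png

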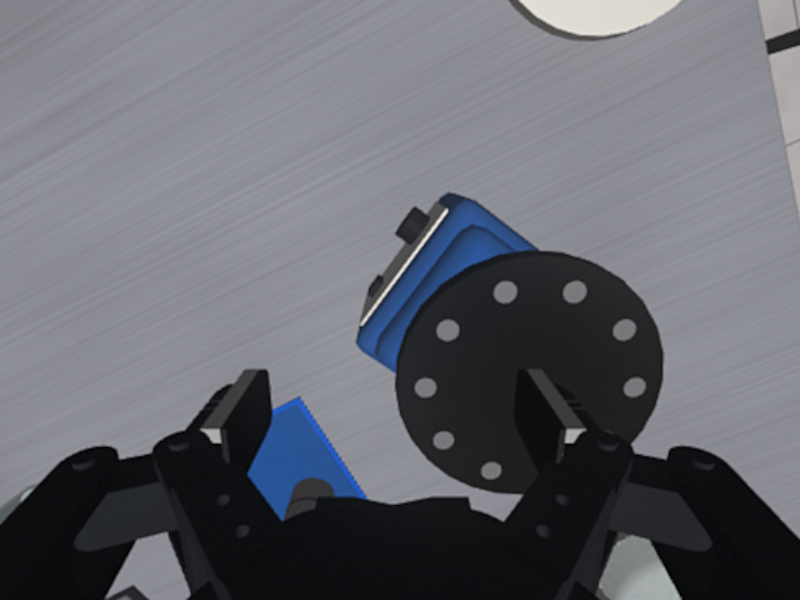

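The top view (800x600 picture) shows two mortars, near (212,332) and (252,304), on the blue mat. The block is near (392,280) with its grip at (396,314). The mallet lies on the light rest at (503,320), the tray is at (592,317), and the purple rest is a decoy. Next I measure.

```bash
cat > h.py <<'E'
from bench import ctrl, vision, models
import numpy as np, cv2
from scipy.spatial.transform import Rotation as Ro
CI={c:vision.camera_info(c) for c in ["scene","top","wrist"]}
def K(c): i=CI[c]; return np.array([[i['fx'],0,i['cx']],[0,i['fy'],i['cy']],[0,0,1]])
def RT(s): 
    q=s['tcp_rot']; return Ro.from_quat([q[1],q[2],q[3],q[0]]).as_matrix(), np.array(s['tcp_pos'])
def ray(c,uv,s=None):
    d=np.linalg.inv(K(c))@np.array([uv[0],uv[1],1.])
    if c=='wrist':
        R,p=RT(s); M=CI[c]['mount']; o=R@M[:3,3]+p; d=R@M[:3,:3]@d
    else:
        Rc=np.array(CI[c]['R']); o=-Rc.T@np.array(CI[c]['t']); d=Rc.T@d
    return o,d/np.linalg.norm(d)
def atz(c,uv,z,s=None):
    o,d=ray(c,uv,s); return o+d*(z-o[2])/d[2]
def proj(c,X,s=None):
    X=np.atleast_2d(X)
    if c=='wrist':
        R,p=RT(s); M=CI[c]['mount']; Y=((X-p)@R-M[:3,3])@M[:3,:3]
    else: Y=X@np.array(CI[c]['R']).T+np.array(CI[c]['t'])
    return np.c_[Y[:,0]/Y[:,2]*CI[c]['fx']+CI[c]['cx'],Y[:,1]/Y[:,2]*CI[c]['fy']+CI[c]['cy']]
def tri(rays):
    A=0;b=0
    for o,d in rays:
        P=np.eye(3)-np.outer(d,d); A=A+P; b=b+P@o
    return np.linalg.solve(A,b)
def snap(c,name=None):
    s=ctrl.state(); im=vision.read_camera(c)
    if name: cv2.imwrite(f"pics/{name}.png",cv2.resize(im[:,:,::-1],(800,600),interpolation=cv2.INTER_CUBIC))
    return s,im
def move(dw,rw=(0,0,0),s=None):
    """world shift (m) & world rotvec -> tool shares"""
    R,p=RT(s or ctrl.state()); 
    print('translation',np.round(R.T@np.array(dw)/.3,4),'rot',np.round(R.T@np.array(rw)/.5,4))
E
python3 - <<'E'
from h import *
snap('top');snap('scene')
Z=dict(mat=0.001,tray=0,rest=0,block=0,jaw_grip=.058,mallet_head=.044,mallet_grip=.044,mortarA_mid=.036,pinA_top=.097,mortarB_mid=.036,pinB_top=.097,mortarC_mid=.036,pinC_top=.097,beaker=0,amber_bottle=0,jar=0,wash_bottle=0,tip_box=0,lid_box=0)
for n,z in Z.items():
    for c in ['top','scene']:
        r=models.landmark_of(c,n)
        print(n,c,[(round(float(d['p']),2),np.round(d['point'],1).tolist(),np.round(atz(c,d['point'],z),4)[:2].tolist()) for d in r[:3]])
print(ctrl.state()['time_s'])
E
```

```text
mat top [(0.95, [157.8, 215.8], [0.4823, 0.3589])]
mat scene [(0.98, [354.9, 184.8], [0.5141, 0.3613])]
tray top [(0.71, [376.6, 201.8], [0.5072, -0.3857])]
tray scene [(0.71, [145.4, 219.6], [0.5035, -0.3906]), (0.29, [365.8, 170.8], [0.451, 0.4321])]
rest top [(0.94, [339.2, 266.2], [0.2969, -0.247]), (0.87, [318.5, 182.6], [0.5793, -0.1936])]
rest scene [(0.96, [178.8, 172.8], [0.294, -0.2524]), (0.74, [203.2, 229.4], [0.5936, -0.2094]), (0.25, [284.7, 167.6], [0.3603, 0.1402])]
block top [(0.8, [249.0, 171.6], [0.6256, 0.0433]), (0.62, [323.4, 196.4], [0.5313, -0.2077])]
block scene [(0.94, [279.6, 225.7], [0.6387, 0.0399])]
jaw_grip top [(0.68, [252.0, 198.5], [0.5245, 0.0339]), (0.39, [236.5, 128.5], [0.7629, 0.0794]), (0.18, [155.9, 217.2], [0.473, 0.3493])]
jaw_grip scene [(0.6, [269.2, 191.7], [0.5307, 0.0319])]
mallet_head top [(0.62, [320.9, 180.9], [0.5777, -0.1952])]
mallet_head scene [(0.78, [207.2, 216.5], [0.5806, -0.1905])]
mallet_grip top [(0.89, [323.3, 198.3], [0.5195, -0.2]), (0.64, [220.1, 243.9], [0.3808, 0.1422]), (0.43, [140.3, 214.7], [0.484, 0.4053])]
malle
[... 1331 characters left out ...]
77, 0.1801]), (0.67, [204.4, 214.9], [0.5298, -0.1949])]
wash_bottle top [(0.92, [306.3, 129.8], [0.7675, -0.161]), (0.73, [208.9, 139.6], [0.7446, 0.1809]), (0.44, [139.4, 211.4], [0.4994, 0.4228])]
wash_bottle scene [(0.79, [229.7, 268.8], [0.7711, -0.1567]), (0.73, [356.5, 179.2], [0.4863, 0.3795]), (0.71, [368.6, 162.0], [0.406, 0.4634])]
tip_box top [(0.71, [345.2, 140.1], [0.7256, -0.2937]), (0.37, [322.7, 181.7], [0.582, -0.208])]
tip_box scene [(0.62, [185.4, 264.6], [0.7226, -0.2856])]
lid_box top [(0.61, [153.3, 152.2], [0.7061, 0.3769])]
lid_box scene [(0.69, [376.9, 225.3], [0.7154, 0.356]), (0.52, [185.4, 264.5], [0.7222, -0.2855]), (0.32, [206.8, 217.6], [0.5441, -0.189])]
2.15
```

Request:
carry_out:
  commands:
    - {"translation":[-0.52,-0.45,0],"rot":[0,0,-0.89]}
    - {"translation":[-0.52,-0.45,0],"rot":[0,0,-0.89]}
    - {"translation":[-0.52,-0.45,0],"rot":[0,0,-0.89]}
    - {"translation":[-0.52,-0.45,0],"rot":[0,0,-0.89]}
    - {"translation":[-0.52,-0.45,0],"rot":[0,0,-0.89]}
  gripper: 100

```text
time_s: 2.57
tcp_pos: [0.3738, 0.4181, 0.4048]
tcp_rot: [0.0, -0.003, 1.0, 0.0]
ft_force: [1.2, -0.8, 0.0]
grip_width: 0.0852
```

Request:
carry_out:
  commands:
    - {"translation":[-0.12,-0.2,0],"rot":[0,0,0]}
    - {"translation":[-0.12,-0.2,0],"rot":[0,0,0]}
    - {"translation":[-0.12,-0.2,0],"rot":[0,0,0]}
    - {"translation":[-0.12,-0.2,0],"rot":[0,0,0]}

```text
time_s: 2.9
tcp_pos: [0.4102, 0.3588, 0.4051]
tcp_rot: [0.0, 0.002, 1.0, 0.0]
ft_force: [-1.2, 0.9, -1.0]
grip_width: 0.085
```

Run:
```python
from h import *
s,im=snap('wrist','w1'); print(s['tcp_pos'],s['tcp_rot'])
for n,z in dict(mat=.001,mortarA_mid=.036,mortarB_mid=.036,mortarC_mid=.036,pinA_top=.097,pinB_top=.097,pinC_top=.097).items():
    r=models.landmark_of('wrist',n)
    print(n,[(round(float(d['p']),2),np.round(d['point'],1).tolist(),np.round(atz('wrist',d['point'],z,s),4)[:2].tolist()) for d in r[:3]])
```

```text
[0.41015659 0.35879103 0.4051052 ] [2.51809305e-04 1.56311070e-03 9.99998730e-01 1.82402466e-04]
mat [(0.74, [258.3, 207.7], [0.4784, 0.3696]), (0.16, [95.3, 136.3], [0.3726, 0.1444])]
mortarA_mid []
mortarB_mid [(0.83, [293.0, 222.9], [0.4876, 0.4165]), (0.48, [253.9, 209.9], [0.4683, 0.3626])]
mortarC_mid [(0.75, [233.5, 259.8], [0.5451, 0.3332])]
pinA_top []
pinB_top [(0.83, [302.1, 250.1], [0.4949, 0.4183])]
pinC_top [(0.93, [229.4, 285.5], [0.5431, 0.3321]), (0.36, [296.0, 226.6], [0.4649, 0.4098])]
```

View pics/w1.png

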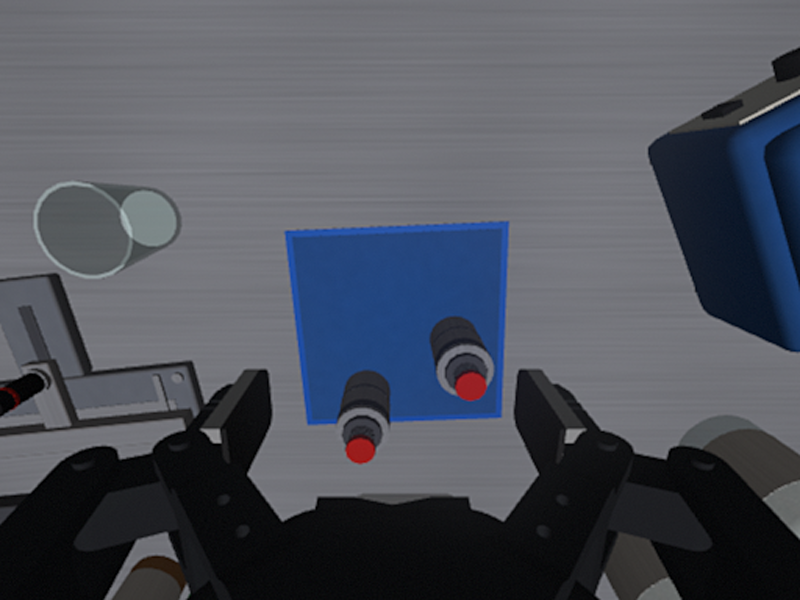

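The wrist view shows the two red pins at (471,386) and (360,450) in the 800x600 picture, both mortars upright on the mat, and the beaker at (100,230). Next is the block.

Request:
carry_out:
  commands:
    - {"translation":[-0.2,-0.68,0],"rot":[0,0,0]}
    - {"translation":[-0.2,-0.68,0],"rot":[0,0,0]}
    - {"translation":[-0.2,-0.68,0],"rot":[0,0,0]}
    - {"translation":[-0.2,-0.68,0],"rot":[0,0,0]}
    - {"translation":[-0.2,-0.68,0],"rot":[0,0,0]}

```text
time_s: 3.72
tcp_pos: [0.468, 0.1588, 0.4048]
tcp_rot: [0.0, -0.001, 1.0, 0.0]
ft_force: [1.7, 0.8, -0.2]
grip_width: 0.0854
```

Request:
carry_out:
  commands:
    - {"translation":[-0.05,-0.35,0],"rot":[0,0,0]}
    - {"translation":[-0.05,-0.35,0],"rot":[0,0,0]}
    - {"translation":[-0.05,-0.35,0],"rot":[0,0,0]}
    - {"translation":[-0.05,-0.35,0],"rot":[0,0,0]}
    - {"translation":[-0.05,-0.35,0],"rot":[0,0,0]}

```text
time_s: 4.13
tcp_pos: [0.4831, 0.0545, 0.4048]
tcp_rot: [0.0, 0.001, 1.0, 0.0]
ft_force: [-0.1, 0.8, -0.4]
grip_width: 0.0853
```

Run:
```python
from h import *
s,im=snap('wrist','w2'); print(s['tcp_pos'],s['tcp_rot'],s['time_s'])
for n,z in dict(block=0,jaw_grip=.058,mallet_head=.044,mallet_grip=.044,rest=0,tray=0,beaker=0,jar=0).items():
    r=models.landmark_of('wrist',n)
    print(n,[(round(float(d['p']),2),np.round(d['point'],1).tolist(),np.round(atz('wrist',d['point'],z,s),4)[:2].tolist()) for d in r[:3]])
```

```text
[0.48309608 0.05446302 0.40478579] [4.17531851e-05 1.10376342e-03 9.99999390e-01 1.43590448e-05] 4.1333
block [(0.79, [241.1, 251.5], [0.625, 0.0385])]
jaw_grip [(0.75, [236.6, 201.2], [0.5206, 0.0363])]
mallet_head [(0.95, [70.6, 242.1], [0.5846, -0.194])]
mallet_grip [(0.74, [60.4, 199.6], [0.5228, -0.195]), (0.27, [68.3, 241.1], [0.5831, -0.1968])]
rest [(0.98, [6.8, 16.0], [0.3005, -0.2438]), (0.82, [92.7, 231.4], [0.5898, -0.1895])]
tray [(0.63, [233.2, 198.9], [0.5374, 0.0279])]
beaker [(0.83, [322.1, 80.9], [0.3753, 0.1473])]
jar [(0.86, [328.2, 313.8], [0.7449, 0.1855]), (0.71, [46.4, 303.8], [0.7235, -0.2911])]
```

View pics/w2.png

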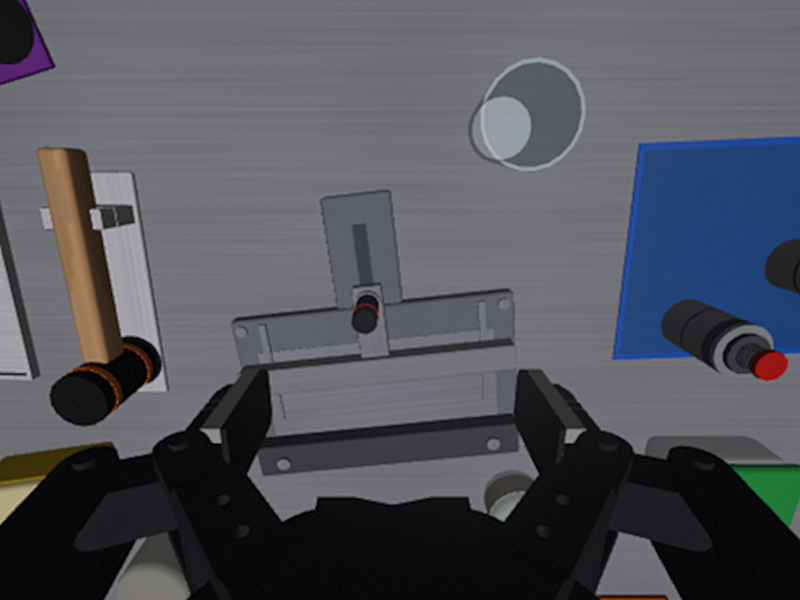

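Run:
```python
import cv2
from bench import vision
im=vision.read_camera('wrist')[:,:,::-1]
cv2.imwrite('pics/w2z.png',cv2.resize(im[115:315,135:345],(800,762),interpolation=cv2.INTER_CUBIC)[:600])
t=vision.read_camera('top')[:,:,::-1]
cv2.imwrite('pics/t2z.png',cv2.resize(t[140:245,190:310],(800,700),interpolation=cv2.INTER_CUBIC)[:600])
```

```text
(no output)
```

View pics/w2z.png

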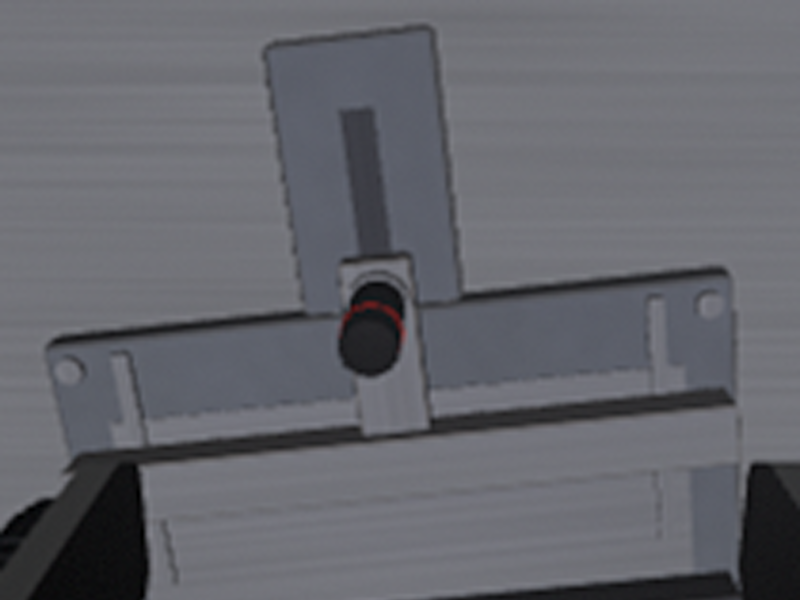

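View pics/t2z.png

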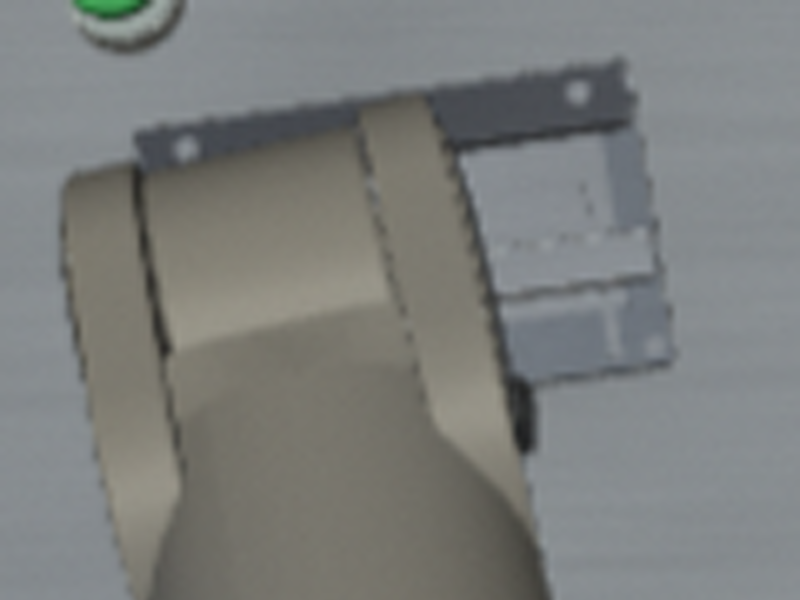

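Run:
```python
from h import *
s=ctrl.state()
z=lambda u,v:(135+u/3.81,115+v/3.81)
a=atz('wrist',z(47,340),.016,s);b=atz('wrist',z(732,264),.016,s)
print(a,b,np.linalg.norm(a-b),np.degrees(np.arctan2(-(b-a)[0],(b-a)[1])), (a+b)/2)
d=1/1.5625
p=atz('wrist',(262*d,438*d),.036,s);q=atz('wrist',(517*d,416*d),.036,s)
print('fixed face top',p,q,np.linalg.norm(p-q),np.degrees(np.arctan2(-(q-p)[0],(q-p)[1])))
p=atz('wrist',z(730,588-10),.036,s); print(p)
# sliding jaw: back top edge right, front face top edge right
p=atz('wrist',z(735,403),.036,s);q=atz('wrist',z(735,462),.036,s);print('slide',p,q)
# grip top center
g=atz('wrist',z(368,347),.078,s); g2=atz('wrist',z(372,312),.058,s); print('grip top',g,g2)
# from top0 
im=cv2.imread('pics/top0.png')
cv2.imwrite('pics/t0z.png',cv2.resize(im[220:370,320:470],(600,600),interpolation=cv2.INTER_CUBIC))
```

```text
[ 0.53990103 -0.09216232  0.016     ] [0.51020707 0.16171333 0.016     ] 0.2556062854717385 6.671153647896083 [0.52505405 0.0347755  0.016     ]
fixed face top [ 0.65201242 -0.06732543  0.036     ] [0.62799347 0.17155149 0.036     ] 0.2400814348854472 5.741762129033528
[0.62877312 0.16541252 0.036     ]
slide [0.55656435 0.16122244 0.036     ] [0.58001414 0.16320141 0.036     ]
grip top [0.5195477  0.03279903 0.078     ] [0.51478094 0.03279667 0.058     ]
```

View pics/t0z.png

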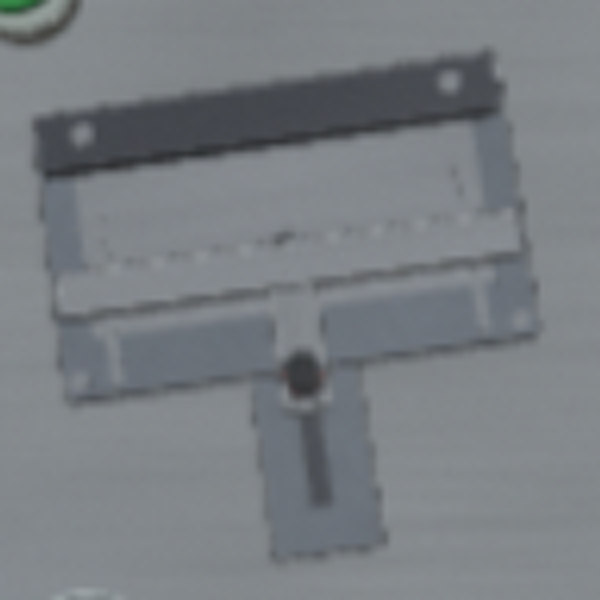

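Run:
```python
from h import *
n=lambda u,v:((320+u/4)/1.5625-0.2,(220+v/4)/1.5625-.2)
def pr(l,a,b,z):
    a=atz('top',n(*a),z);b=atz('top',n(*b),z); print(l,a[:2],b[:2],np.linalg.norm(a-b),np.degrees(np.arctan2((a-b)[0],(a-b)[1]))*-1,((a+b)/2)[:2])
pr('fixed far',(32,120),(490,52),.036)
pr('fixed face',(42,173),(500,109),.036)
pr('bed near',(72,402),(537,332),.016)
pr('slide back',(57,318),(521,254),.036)
pr('slide front',(55,275),(517,210),.036)
print(atz('top',n(302,368),.078),atz('top',n(302,372),.078))
```

```text
fixed far [0.66364342 0.1738888 ] [ 0.69265935 -0.07492812] 0.25050306035631464 6.651537750500563 [0.67815139 0.04948034]
fixed face [0.63421878 0.16881951] [ 0.66096918 -0.07905966] 0.24931840098214358 6.159358398392739 [0.64759398 0.04487992]
bed near [0.51176701 0.15679872] [ 0.54187994 -0.09529446] 0.2538853294414319 6.811796995658943 [0.52682347 0.03075213]
slide back [0.55494162 0.1617492 ] [ 0.58146067 -0.08707279] 0.25023117613686646 6.08352778825545 [0.56820115 0.0373382 ]
slide front [0.57825825 0.16251646] [ 0.60539149 -0.08592319] 0.24991693296320203 6.232831989496605 [0.59182487 0.03829664]
[0.5187979  0.03047439 0.078     ] [0.51672989 0.03053247 0.078     ]
```

Request:
carry_out:
  commands:
    - {"translation":[-0.117,-0.077,0.2],"rot":[0,0,-0.227]}
    - {"translation":[-0.117,-0.077,0.3],"rot":[0,0,-0.227]}
    - {"translation":[-0.117,-0.077,0.3],"rot":[0,0,-0.227]}
    - {"translation":[-0.117,-0.077,0.3],"rot":[0,0,-0.227]}

```text
time_s: 5.02
tcp_pos: [0.5176, 0.0316, 0.3112]
tcp_rot: [-0.003, -0.056, 0.998, -0.001]
ft_force: [-2.1, 0.2, 0.3]
grip_width: 0.0852
```

Run:
```python
from h import *
s,im=snap('wrist','w3'); print(s['tcp_pos'],s['tcp_rot'],s['time_s'])
print(proj('wrist',np.array([[.518,.0315,.078],[.518,.0315,.058]]),s)*1.5625)
```

```text
[0.51764793 0.03163236 0.31115515] [-2.74447078e-03 -5.63267881e-02  9.98408193e-01 -9.16567825e-04] 5.0167
[[392.52835253 321.71661227]
 [392.59252829 309.50987175]]
```

View pics/w3.png

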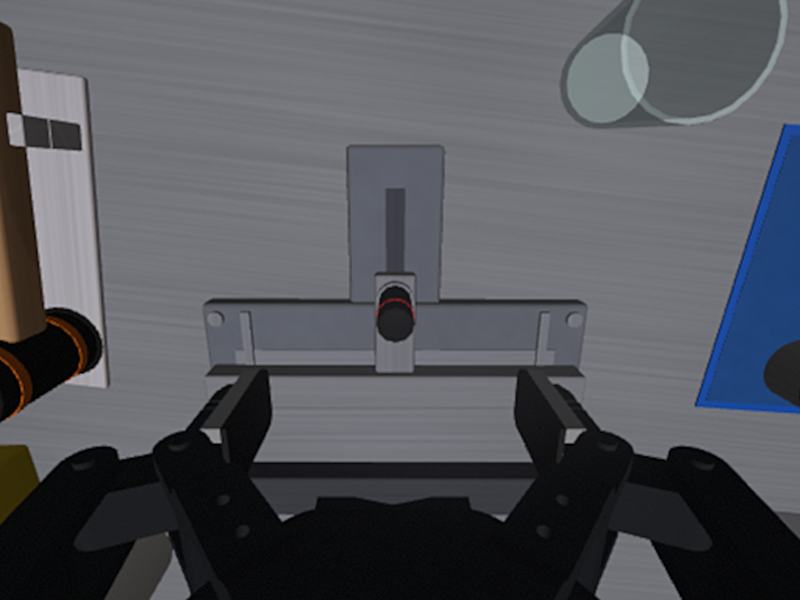

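The grip is at (395,322), where I predicted it, and the block lines are level with the hand. I descend and grip it.

Request:
carry_out:
  commands:
    - {"translation":[0,0,0.14],"rot":[0,0,0]}
    - {"translation":[0,0,0.28],"rot":[0,0,0]}
    - {"translation":[0,0,0.327],"rot":[0,0,0]}
    - {"translation":[0,0,0.327],"rot":[0,0,0]}

```text
time_s: 5.4
tcp_pos: [0.5173, 0.0329, 0.2151]
tcp_rot: [-0.002, -0.057, 0.998, -0.0]
ft_force: [-0.5, -0.5, -0.6]
grip_width: 0.0853
```

Request:
carry_out:
  commands:
    - {"translation":[0,0,0],"rot":[0,0,0]}
    - {"translation":[0,0,0],"rot":[0,0,0]}
    - {"translation":[0,0,0],"rot":[0,0,0]}
    - {"translation":[0,0,0],"rot":[0,0,0]}
    - {"translation":[0,0,0],"rot":[0,0,0]}
  gripper: 10

```text
time_s: 5.82
tcp_pos: [0.5184, 0.0325, 0.2178]
tcp_rot: [0.001, -0.057, 0.998, 0.0]
ft_force: [-0.7, 0.1, 0.5]
grip_width: 0.0256
```

Request:
carry_out:
  commands:
    - {"translation":[0,0,0],"rot":[0,0,0]}
    - {"translation":[0,0,0],"rot":[0,0,0]}
    - {"translation":[0,0,0],"rot":[0,0,0]}

```text
time_s: 6.07
tcp_pos: [0.5185, 0.0325, 0.2177]
tcp_rot: [0.001, -0.057, 0.998, 0.0]
ft_force: [-3.9, 1.1, 14.9]
grip_width: 0.0185
```

Request:
carry_out:
  commands:
    - {"translation":[0.02,0,0],"rot":[0,0,0]}
    - {"translation":[0.045,0,0],"rot":[0,0,0]}
    - {"translation":[0.07,0,0],"rot":[0,0,0]}
    - {"translation":[0.09,0,0],"rot":[0,0,0]}
    - {"translation":[0.1,0,0],"rot":[0,0,0]}

```text
time_s: 6.48
tcp_pos: [0.4889, 0.0292, 0.2177]
tcp_rot: [0.002, -0.057, 0.998, 0.0]
ft_force: [3.0, 1.7, 6.4]
grip_width: 0.0184
```

Request:
carry_out:
  commands:
    - {"translation":[0.005,0,0],"rot":[0,0,0]}
    - {"translation":[0.01,0,0],"rot":[0,0,0]}
    - {"translation":[0.01,0,0],"rot":[0,0,0]}

```text
time_s: 6.73
tcp_pos: [0.4863, 0.0289, 0.2177]
tcp_rot: [0.002, -0.057, 0.998, 0.0]
ft_force: [2.3, 1.5, 9.0]
grip_width: 0.0183
```

Request:
carry_out:
  commands:
    - {"translation":[0.005,0,0],"rot":[0,0,0]}
    - {"translation":[0.01,0,0],"rot":[0,0,0]}
    - {"translation":[0.014,0,0],"rot":[0,0,0]}
    - {"translation":[0.014,0,0],"rot":[0,0,0]}

```text
time_s: 7.07
tcp_pos: [0.4849, 0.0289, 0.2179]
tcp_rot: [0.005, -0.057, 0.998, 0.0]
ft_force: [29.9, 3.0, -24.5]
grip_width: 0.0184
```

Request:
carry_out:
  commands:
    - {"translation":[-0.012,0,0],"rot":[0,0,0]}
    - {"translation":[-0.012,0,0],"rot":[0,0,0]}
    - {"translation":[-0.012,0,0],"rot":[0,0,0]}

```text
time_s: 7.32
tcp_pos: [0.4862, 0.0289, 0.2177]
tcp_rot: [0.002, -0.057, 0.998, 0.0]
ft_force: [5.4, 2.0, 6.1]
grip_width: 0.019
```

Request:
carry_out:
  commands:
    - {"translation":[0,0,0],"rot":[0,0,0]}
    - {"translation":[0,0,0],"rot":[0,0,0]}
    - {"translation":[0,0,0],"rot":[0,0,0]}
    - {"translation":[0,0,0],"rot":[0,0,0]}
  gripper: 100

```text
time_s: 7.65
tcp_pos: [0.4845, 0.0284, 0.2166]
tcp_rot: [-0.0, -0.057, 0.998, -0.0]
ft_force: [0.3, -0.7, -0.3]
grip_width: 0.0662
```

Request:
carry_out:
  commands:
    - {"translation":[0,0,-0.1],"rot":[0,0,0]}
    - {"translation":[0,0,-0.24],"rot":[0,0,0]}
    - {"translation":[0,0,-0.38],"rot":[0,0,0]}
    - {"translation":[0,0,-0.5],"rot":[0,0,0]}
    - {"translation":[0,0,-0.5],"rot":[0,0,0]}

```text
time_s: 8.07
tcp_pos: [0.4861, 0.0282, 0.3729]
tcp_rot: [0.004, -0.056, 0.998, 0.001]
ft_force: [2.2, 0.5, 1.1]
grip_width: 0.0855
```

```bash
cat >> h.py <<'E'
def reds(c,zz=.097,s=None,im=None,amin=15):
    if im is None: s,im=snap(c)
    h=cv2.cvtColor(im,cv2.COLOR_RGB2HSV)
    m=(((h[:,:,0]<6)|(h[:,:,0]>174))&(h[:,:,1]>170)&(h[:,:,2]>90)).astype(np.uint8)
    n,l,st,ce=cv2.connectedComponentsWithStats(m)
    for i in range(1,n):
        if st[i,4]>=amin: print(c,'area',st[i,4],'px',np.round(ce[i],1),'bbox',st[i,:4],'z%.3f'%zz,np.round(atz(c,ce[i],zz,s),4)[:2])
E
python3 - <<'E'
from h import *
s,im=snap('wrist','w4'); print(s['tcp_pos'],s['time_s'])
for n,z in dict(jaw_grip=.058,block=0).items():
    r=models.landmark_of('wrist',n)
    print(n,[(round(float(d['p']),2),np.round(d['point'],1).tolist(),np.round(atz('wrist',d['point'],z,s),4)[:2].tolist()) for d in r[:3]])
reds('wrist',.097,s,im); 
s,im=snap('scene'); reds('scene',.097,s,im)
E
```

```text
[0.48608832 0.02823847 0.37293971] 8.0667
jaw_grip [(0.85, [252.0, 177.8], [0.4877, 0.03])]
block [(0.74, [248.5, 258.5], [0.6244, 0.0407])]
scene area 21 px [370.6 159.1] bbox [368 157   6   5] z0.097 [0.4951 0.4132]
scene area 24 px [354.7 173.2] bbox [352 171   6   5] z0.097 [0.5516 0.329 ]
scene area 62 px [225.8 238.4] bbox [222 235   9   8] z0.097 [ 0.7309 -0.1564]
```

View pics/w4.png

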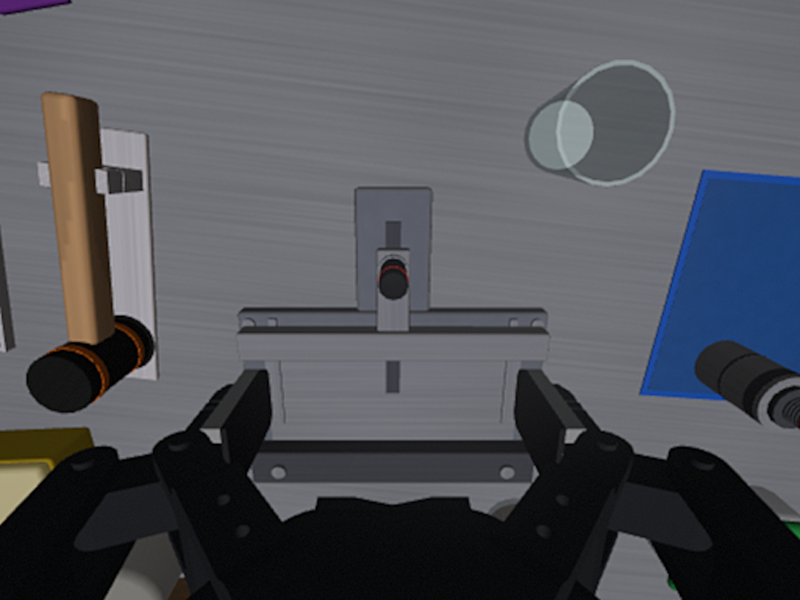

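Request:
carry_out:
  commands:
    - {"translation":[-0.22,0.69,0],"rot":[0,0,0]}
    - {"translation":[-0.22,0.69,0],"rot":[0,0,0]}
    - {"translation":[-0.22,0.69,0],"rot":[0,0,0]}
    - {"translation":[-0.22,0.69,0],"rot":[0,0,0]}
    - {"translation":[-0.22,0.69,0],"rot":[0,0,0]}

```text
time_s: 8.68
tcp_pos: [0.5248, 0.2347, 0.3648]
tcp_rot: [-0.001, -0.057, 0.998, -0.001]
ft_force: [0.2, -0.9, -0.3]
grip_width: 0.0852
```

Request:
carry_out:
  commands:
    - {"translation":[-0.07,0.3,0],"rot":[0,0,0]}
    - {"translation":[-0.07,0.3,0.0],"rot":[0,0,0]}
    - {"translation":[-0.07,0.3,0.0],"rot":[0,0,0]}
    - {"translation":[-0.07,0.3,0.0],"rot":[0,0,0]}

```text
time_s: 9.02
tcp_pos: [0.5348, 0.3287, 0.3639]
tcp_rot: [-0.002, -0.059, 0.998, -0.001]
ft_force: [-0.9, -0.3, -0.7]
grip_width: 0.0855
```

Run:
```python
from h import *
s,im=snap('wrist','w5'); print(s['tcp_pos'],s['time_s'])
reds('wrist',.097,s,im); print((proj('wrist',[[.545,.332,.097]],s)*1.5625))
```

```text
[0.53477316 0.32868957 0.36390865] 9.0167
wrist area 513 px [354.3 157.4] bbox [342 145  26  26] z0.097 [0.4914 0.416 ]
wrist area 433 px [253.9 205.2] bbox [242 194  25  23] z0.097 [0.547  0.3326]
[[396.15498624 317.41447003]]
```

View pics/w5.png

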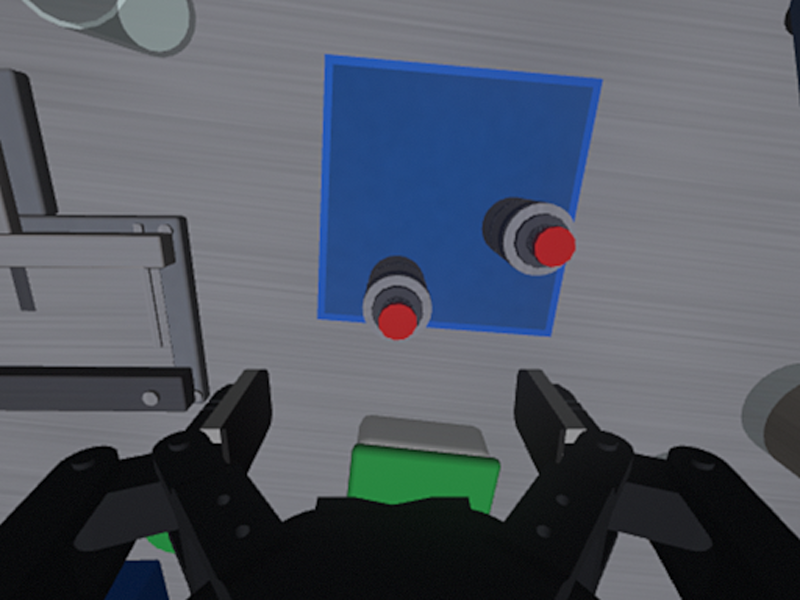

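Pin C is at (397,321) and pin B at (554,246) in the picture. Both sit where expected. I grasp C.

Request:
carry_out:
  commands:
    - {"translation":[-0.04,0.009,0.1],"rot":[0,0,0]}
    - {"translation":[-0.04,0.009,0.2],"rot":[0,0,0]}
    - {"translation":[-0.04,0.009,0.3],"rot":[0,0,0]}
    - {"translation":[-0.04,0.009,0.3],"rot":[0,0,0]}

```text
time_s: 9.4
tcp_pos: [0.5458, 0.3263, 0.2704]
tcp_rot: [-0.004, -0.056, 0.998, -0.003]
ft_force: [-1.5, -0.8, 0.1]
grip_width: 0.0853
```

Request:
carry_out:
  commands:
    - {"translation":[0,0,0],"rot":[0,0,0]}
    - {"translation":[0,0,0],"rot":[0,0,0]}

```text
time_s: 9.57
tcp_pos: [0.5479, 0.3281, 0.2777]
tcp_rot: [0.0, -0.056, 0.998, -0.0]
ft_force: [0.8, 0.2, 1.5]
grip_width: 0.0853
```

Request:
carry_out:
  commands:
    - {"translation":[0,0.015,0.08],"rot":[0,0,0]}
    - {"translation":[0,0.015,0.16],"rot":[0,0,0]}
    - {"translation":[0,0.015,0.235],"rot":[0,0,0]}
    - {"translation":[0,0.015,0.235],"rot":[0,0,0]}
    - {"translation":[0,0.015,0.235],"rot":[0,0,0]}

```text
time_s: 9.98
tcp_pos: [0.5472, 0.3331, 0.2073]
tcp_rot: [0.0, -0.057, 0.998, 0.0]
ft_force: [0.4, 0.1, 0.6]
grip_width: 0.0854
```

Request:
carry_out:
  commands:
    - {"translation":[0,0,0],"rot":[0,0,0]}
    - {"translation":[0,0,0],"rot":[0,0,0]}
    - {"translation":[0,0,0],"rot":[0,0,0]}
    - {"translation":[0,0,0],"rot":[0,0,0]}
    - {"translation":[0,0,0],"rot":[0,0,0]}
  gripper: 30

```text
time_s: 10.4
tcp_pos: [0.5474, 0.3334, 0.2078]
tcp_rot: [0.001, -0.057, 0.998, 0.001]
ft_force: [-1.7, -2.7, 12.3]
grip_width: 0.0449
```

Run:
```python
from h import *
s,im=snap('wrist','w6'); print(s['tcp_pos'],s['time_s'],s['grip_width'],s['ft_force'])
```

```text
[0.547359   0.333384   0.20777005] 10.4 0.044868232540815574 [-1.72970064 -2.70478241 12.26226561]
```

View pics/w6.png

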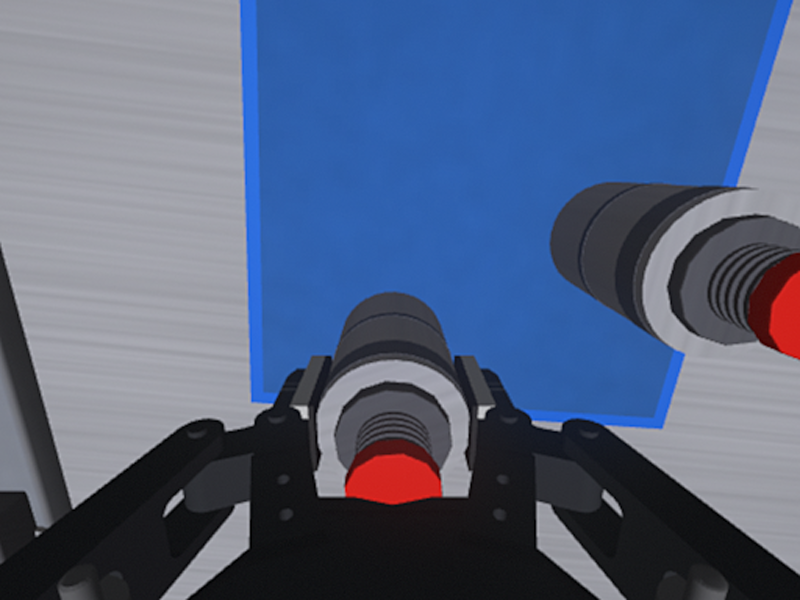

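Request:
carry_out:
  commands:
    - {"translation":[0,0,-0.03],"rot":[0,0,0]}
    - {"translation":[0,0,-0.1],"rot":[0,0,0]}
    - {"translation":[0,0,-0.2],"rot":[0,0,0]}
    - {"translation":[0,0,-0.3],"rot":[0,0,0]}

```text
time_s: 10.78
tcp_pos: [0.5464, 0.3329, 0.2971]
tcp_rot: [-0.001, -0.057, 0.998, -0.001]
ft_force: [1.4, 0.9, -4.3]
grip_width: 0.045
```

Request:
carry_out:
  commands:
    - {"translation":[-0.06,-0.1,0],"rot":[0,0,0]}
    - {"translation":[-0.07,-0.22,0],"rot":[0,0,0]}
    - {"translation":[-0.07,-0.35,0],"rot":[0,0,0]}
    - {"translation":[-0.07,-0.48,0],"rot":[0,0,0]}
    - {"translation":[-0.07,-0.6,0],"rot":[0,0,0]}

```text
time_s: 11.2
tcp_pos: [0.5879, 0.1544, 0.2968]
tcp_rot: [-0.0, -0.057, 0.998, -0.0]
ft_force: [0.7, 0.1, -5.1]
grip_width: 0.0446
```

Request:
carry_out:
  commands:
    - {"translation":[-0.06,-0.12,0],"rot":[0,0,0]}
    - {"translation":[-0.067,-0.25,0],"rot":[0,0,0]}
    - {"translation":[-0.067,-0.38,0],"rot":[0,0,0]}
    - {"translation":[-0.067,-0.5,0],"rot":[0,0,0]}
    - {"translation":[-0.067,-0.59,0],"rot":[0,0,0]}

```text
time_s: 11.62
tcp_pos: [0.6279, -0.0206, 0.2968]
tcp_rot: [-0.0, -0.056, 0.998, -0.0]
ft_force: [0.6, -0.5, -3.8]
grip_width: 0.0447
```

Request:
carry_out:
  commands:
    - {"translation":[0,0,0],"rot":[0,0,0]}
    - {"translation":[0,0,0],"rot":[0,0,0]}
    - {"translation":[0,0,0],"rot":[0,0,0]}
    - {"translation":[0,0,0],"rot":[0,0,0]}

```text
time_s: 11.95
tcp_pos: [0.6281, -0.0154, 0.2963]
tcp_rot: [-0.0, -0.058, 0.998, 0.0]
ft_force: [-0.8, 0.3, -3.7]
grip_width: 0.0447
```

Run:
```python
from h import *
s,im=snap('wrist','w7'); print(s['tcp_pos'],s['tcp_rot'],s['time_s'],s['grip_width'],s['ft_force'])
O=np.array([.6245,.0438,0]);c,sn=.9937,.112
T=O+np.array([-.003*c+.062*sn,-.003*sn-.062*c,.0]); print(T); T[2]=.3; move(T-s['tcp_pos'],s=s)
s,im=snap('scene','s7')
```

```text
[ 0.62808243 -0.01538721  0.29630979] [-4.97438955e-05 -5.76304121e-02  9.98337930e-01  3.32114631e-04] 11.95 0.044718317488356696 [-0.75330169  0.25731057 -3.69496603]
[ 0.6284629 -0.0181454  0.       ]
translation [-0.0002 -0.0093 -0.0123] rot [0. 0. 0.]
```

View pics/w7.png

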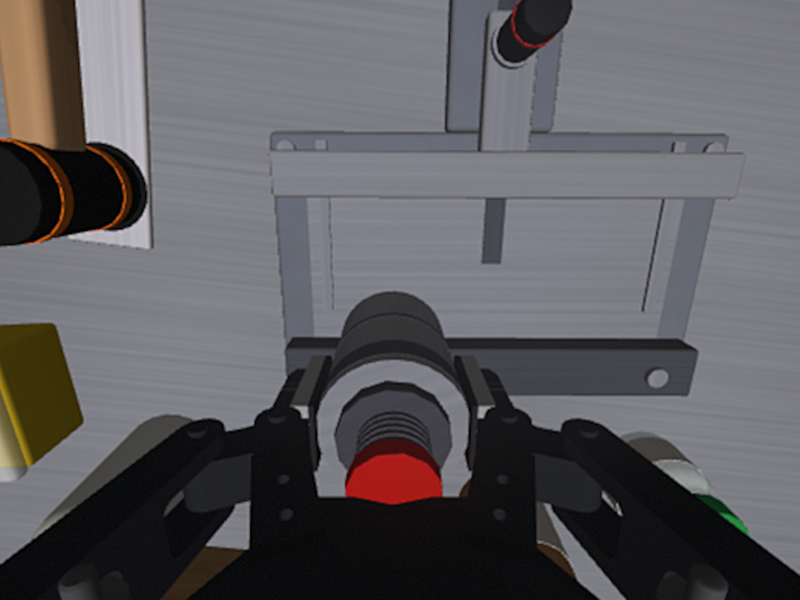

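View pics/s7.png

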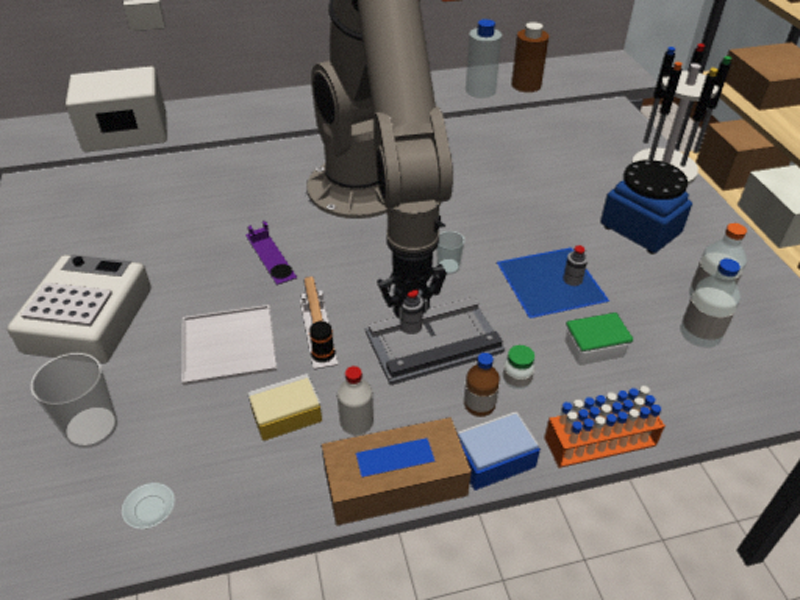

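Request:
carry_out:
  commands:
    - {"translation":[0.023,-0.009,0.04],"rot":[0,0,0]}
    - {"translation":[0.023,-0.009,0.1],"rot":[0,0,0]}
    - {"translation":[0.023,-0.009,0.17],"rot":[0,0,0]}
    - {"translation":[0.023,-0.009,0.22],"rot":[0,0,0]}
    - {"translation":[0.023,-0.009,0.23],"rot":[0,0,0]}

```text
time_s: 12.47
tcp_pos: [0.6207, -0.0192, 0.2246]
tcp_rot: [-0.002, -0.058, 0.998, 0.0]
ft_force: [-0.4, 0.9, -4.4]
grip_width: 0.0447
```

Request:
carry_out:
  commands:
    - {"translation":[0,0,0.003],"rot":[0,0,0]}
    - {"translation":[0,0,0.006],"rot":[0,0,0]}
    - {"translation":[0,0,0.01],"rot":[0,0,0]}

```text
time_s: 12.72
tcp_pos: [0.6221, -0.0201, 0.2252]
tcp_rot: [0.001, -0.057, 0.998, 0.0]
ft_force: [0.4, -0.0, -4.0]
grip_width: 0.0449
```

Request:
carry_out:
  commands:
    - {"translation":[0,0,0.003],"rot":[0,0,0]}
    - {"translation":[0,0,0.006],"rot":[0,0,0]}
    - {"translation":[0,0,0.008],"rot":[0,0,0]}
    - {"translation":[0,0,0.008],"rot":[0,0,0]}

```text
time_s: 13.05
tcp_pos: [0.6221, -0.0203, 0.2238]
tcp_rot: [0.001, -0.057, 0.998, 0.0]
ft_force: [-6.2, 0.4, 20.0]
grip_width: 0.045
```

Request:
carry_out:
  commands:
    - {"translation":[0,0,-0.006],"rot":[0,0,0]}
    - {"translation":[0,0,-0.006],"rot":[0,0,0]}
    - {"translation":[0,0,-0.006],"rot":[0,0,0]}
    - {"translation":[0,0,-0.006],"rot":[0,0,0]}
    - {"translation":[0,0,-0.006],"rot":[0,0,0]}
  gripper: 100

```text
time_s: 13.47
tcp_pos: [0.6216, -0.0203, 0.2235]
tcp_rot: [0.0, -0.057, 0.998, -0.0]
ft_force: [-0.9, 1.0, 0.3]
grip_width: 0.0854
```

Request:
carry_out:
  commands:
    - {"translation":[0,0,-0.05],"rot":[0,0,0]}
    - {"translation":[0,0,-0.17],"rot":[0,0,0]}
    - {"translation":[0,0,-0.3],"rot":[0,0,0]}
    - {"translation":[0,0,-0.43],"rot":[0,0,0]}
    - {"translation":[0,0,-0.46],"rot":[0,0,0]}

```text
time_s: 13.88
tcp_pos: [0.6228, -0.0207, 0.3676]
tcp_rot: [0.004, -0.057, 0.998, 0.0]
ft_force: [1.7, 0.1, 0.4]
grip_width: 0.0856
```

Request:
carry_out:
  commands:
    - {"translation":[0.2,0.69,0],"rot":[0,0,0]}
    - {"translation":[0.2,0.69,0],"rot":[0,0,0]}
    - {"translation":[0.2,0.69,0],"rot":[0,0,0]}
    - {"translation":[0.2,0.69,0],"rot":[0,0,0]}
    - {"translation":[0.2,0.69,0],"rot":[0,0,0]}

```text
time_s: 14.3
tcp_pos: [0.5402, 0.1735, 0.3615]
tcp_rot: [0.0, -0.057, 0.998, 0.0]
ft_force: [1.4, 1.0, 0.4]
grip_width: 0.0855
```

Request:
carry_out:
  commands:
    - {"translation":[0.2,0.69,0],"rot":[0,0,0]}
    - {"translation":[0.2,0.69,0],"rot":[0,0,0]}
    - {"translation":[0.2,0.69,0],"rot":[0,0,0]}
    - {"translation":[0.2,0.69,0],"rot":[0,0,0]}
    - {"translation":[0.2,0.69,0],"rot":[0,0,0]}

```text
time_s: 14.72
tcp_pos: [0.4598, 0.3659, 0.3615]
tcp_rot: [0.0, -0.057, 0.998, 0.0]
ft_force: [1.6, 1.3, -0.3]
grip_width: 0.0854
```

Run:
```python
from h import *
s,im=snap('wrist','w8'); print(s['tcp_pos'],s['time_s'])
reds('wrist',.097,s,im); s,im=snap('top','t8');reds('top',.112,s,im)
s,im=snap('scene','s8');reds('scene',.112,s,im)
```

```text
[0.45984777 0.36588778 0.36152745] 14.7167
wrist area 374 px [289.5 250.6] bbox [278 241  24  21] z0.097 [0.5153 0.4103]
top area 60 px [311.6 114.9] bbox [308 111   8   9] z0.112 [ 0.7822 -0.1664]
top area 26 px [268.  165.5] bbox [266 163   5   6] z0.112 [ 0.6212 -0.0211]
top area 34 px [134.3 203.6] bbox [131 201   7   6] z0.112 [0.5133 0.403 ]
scene area 20 px [372.  163.7] bbox [370 162   5   5] z0.112 [0.5352 0.3975]
scene area 30 px [260.7 202.4] bbox [258 200   7   6] z0.112 [ 0.625  -0.0227]
scene area 62 px [225.8 238.4] bbox [222 235   9   8] z0.112 [ 0.7435 -0.1582]
```

View pics/w8.png

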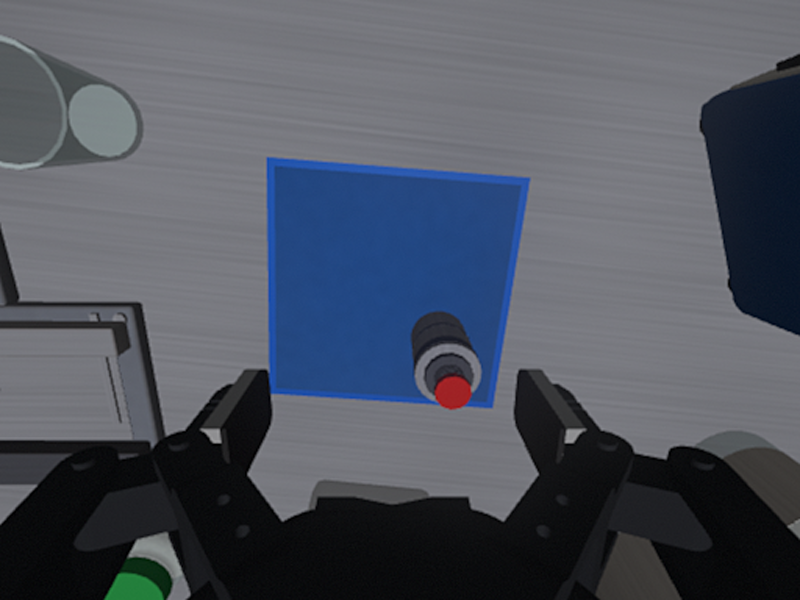

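View pics/s8.png

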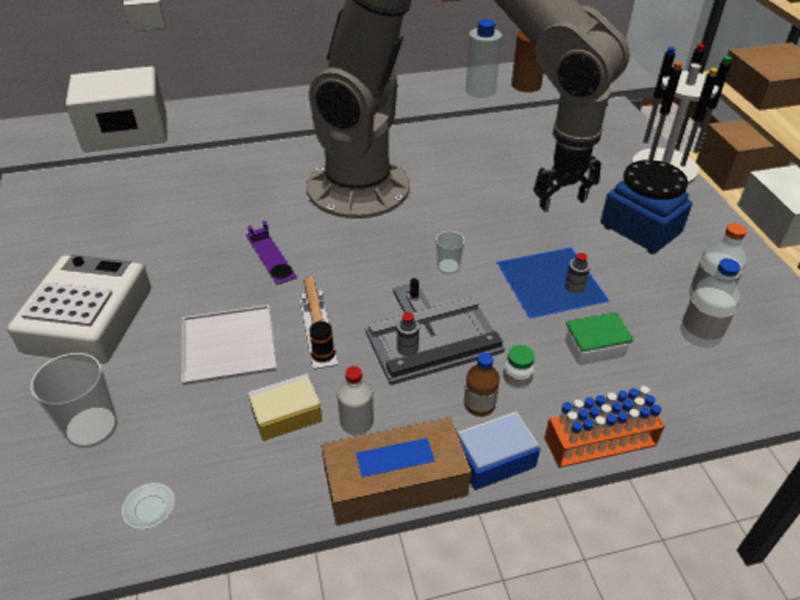

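Mortar B has been nudged. It now stands upright at about (0.515, 0.410). Mortar C stands in the block. I move over B and re-measure.

Request:
carry_out:
  commands:
    - {"translation":[-0.17,0.127,0],"rot":[0,0,0]}
    - {"translation":[-0.17,0.127,0],"rot":[0,0,0]}
    - {"translation":[-0.17,0.127,0.1],"rot":[0,0,0]}
    - {"translation":[-0.17,0.127,0.1],"rot":[0,0,0]}

```text
time_s: 15.2
tcp_pos: [0.5076, 0.4068, 0.3271]
tcp_rot: [-0.002, -0.056, 0.998, -0.002]
ft_force: [-0.6, -1.1, -1.3]
grip_width: 0.0855
```

Run:
```python
from h import *
s,im=snap('wrist','w9'); print(s['tcp_pos'],s['time_s'])
reds('wrist',.097,s,im)
```

```text
[0.50758322 0.40679445 0.32708099] 15.2
wrist area 587 px [255.7 216.1] bbox [242 203  28  27] z0.097 [0.5156 0.4107]
```

Request:
carry_out:
  commands:
    - {"translation":[-0.027,0.01,0.06],"rot":[0,0,0]}
    - {"translation":[-0.027,0.01,0.14],"rot":[0,0,0]}
    - {"translation":[-0.027,0.01,0.2],"rot":[0,0,0]}
    - {"translation":[-0.027,0.01,0.2],"rot":[0,0,0]}
    - {"translation":[-0.027,0.01,0.2],"rot":[0,0,0]}

```text
time_s: 15.67
tcp_pos: [0.5152, 0.411, 0.2722]
tcp_rot: [-0.0, -0.056, 0.998, -0.0]
ft_force: [-0.1, -1.0, 0.2]
grip_width: 0.0857
```

Request:
carry_out:
  commands:
    - {"translation":[0,0,0.08],"rot":[0,0,0]}
    - {"translation":[0,0,0.16],"rot":[0,0,0]}
    - {"translation":[0,0,0.218],"rot":[0,0,0]}
    - {"translation":[0,0,0.218],"rot":[0,0,0]}
    - {"translation":[0,0,0.218],"rot":[0,0,0]}

```text
time_s: 16.08
tcp_pos: [0.5155, 0.4117, 0.2076]
tcp_rot: [0.0, -0.057, 0.998, 0.0]
ft_force: [0.2, 0.6, 1.4]
grip_width: 0.085
```

Request:
carry_out:
  commands:
    - {"translation":[0,0,0],"rot":[0,0,0]}
    - {"translation":[0,0,0],"rot":[0,0,0]}
    - {"translation":[0,0,0],"rot":[0,0,0]}
    - {"translation":[0,0,0],"rot":[0,0,0]}
    - {"translation":[0,0,0],"rot":[0,0,0]}
  gripper: 30

```text
time_s: 16.5
tcp_pos: [0.5155, 0.4119, 0.2077]
tcp_rot: [0.001, -0.057, 0.998, 0.001]
ft_force: [-1.9, -2.8, 13.2]
grip_width: 0.0444
```

Request:
carry_out:
  commands:
    - {"translation":[0,0,-0.03],"rot":[0,0,0]}
    - {"translation":[0,0,-0.1],"rot":[0,0,0]}
    - {"translation":[0,0,-0.2],"rot":[0,0,0]}
    - {"translation":[0,0,-0.3],"rot":[0,0,0]}

```text
time_s: 16.83
tcp_pos: [0.5147, 0.4114, 0.297]
tcp_rot: [-0.001, -0.057, 0.998, -0.001]
ft_force: [0.6, 0.5, -3.4]
grip_width: 0.0447
```

Run:
```python
from h import *
s,im=snap('wrist','w10'); print(s['tcp_pos'],s['tcp_rot'],s['time_s'],s['grip_width'],s['ft_force'])
O=np.array([.6245,.0438,0]);c,sn=.9937,.112
T=O+np.array([-.010*c-.062*sn,-.01*sn+.062*c,.0]); print(T); T[2]=.3; move(T-s['tcp_pos'],s=s)
```

```text
[0.51465516 0.4113881  0.29702504] [-7.25204785e-04 -5.68019771e-02  9.98384995e-01 -6.40899747e-04] 16.8333 0.044724400738865806 [ 0.63337179  0.46284443 -3.40886047]
[0.607619  0.1042894 0.       ]
translation [-0.1918 -1.0522 -0.0089] rot [0. 0. 0.]
```

View pics/w10.png

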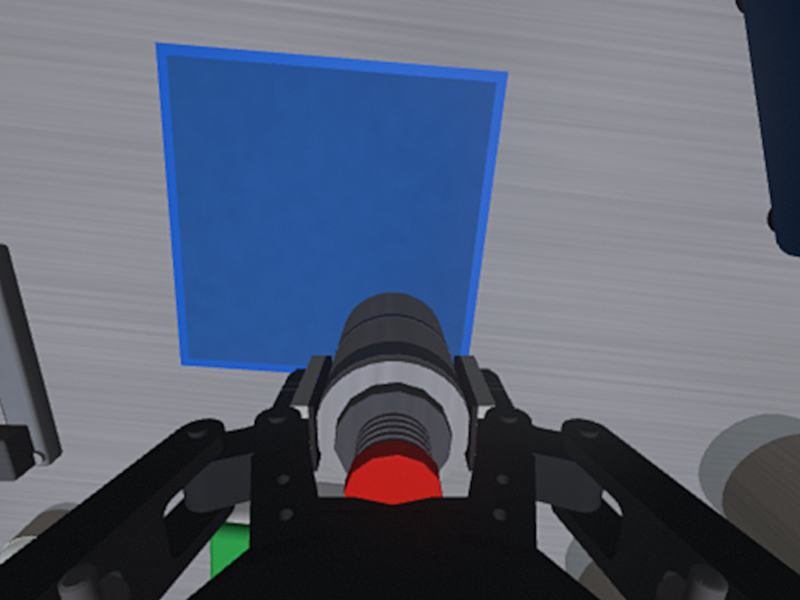

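B is held well, in the middle of the picture.

Request:
carry_out:
  commands:
    - {"translation":[-0.02,-0.1,0],"rot":[0,0,0]}
    - {"translation":[-0.04,-0.21,0],"rot":[0,0,0]}
    - {"translation":[-0.06,-0.32,0],"rot":[0,0,0]}
    - {"translation":[-0.08,-0.43,0],"rot":[0,0,0]}
    - {"translation":[-0.096,-0.53,0],"rot":[0,0,0]}

```text
time_s: 17.3
tcp_pos: [0.562, 0.2549, 0.2966]
tcp_rot: [0.0, -0.057, 0.998, -0.0]
ft_force: [0.6, -0.7, -4.7]
grip_width: 0.0447
```

Request:
carry_out:
  commands:
    - {"translation":[-0.02,-0.11,0],"rot":[0,0,0]}
    - {"translation":[-0.04,-0.22,0],"rot":[0,0,0]}
    - {"translation":[-0.06,-0.33,0],"rot":[0,0,0]}
    - {"translation":[-0.08,-0.43,0],"rot":[0,0,0]}
    - {"translation":[-0.096,-0.522,0],"rot":[0,0,0]}

```text
time_s: 17.72
tcp_pos: [0.6083, 0.1025, 0.2966]
tcp_rot: [0.0, -0.056, 0.998, -0.0]
ft_force: [-0.1, 0.4, -3.6]
grip_width: 0.0447
```

Request:
carry_out:
  commands:
    - {"translation":[0,0,0],"rot":[0,0,0]}
    - {"translation":[0,0,0],"rot":[0,0,0]}
    - {"translation":[0,0,0],"rot":[0,0,0]}

```text
time_s: 17.97
tcp_pos: [0.6079, 0.105, 0.2963]
tcp_rot: [-0.0, -0.057, 0.998, 0.0]
ft_force: [-0.1, 1.5, -4.7]
grip_width: 0.0445
```

Request:
carry_out:
  commands:
    - {"translation":[0,-0.002,0.05],"rot":[0,0,0]}
    - {"translation":[0,-0.002,0.12],"rot":[0,0,0]}
    - {"translation":[0,-0.002,0.18],"rot":[0,0,0]}
    - {"translation":[0,-0.002,0.22],"rot":[0,0,0]}
    - {"translation":[0,-0.002,0.235],"rot":[0,0,0]}

```text
time_s: 18.38
tcp_pos: [0.6073, 0.1052, 0.2239]
tcp_rot: [-0.001, -0.058, 0.998, -0.0]
ft_force: [-0.9, -0.3, -3.2]
grip_width: 0.045
```

Request:
carry_out:
  commands:
    - {"translation":[0,0,0.004],"rot":[0,0,0]}
    - {"translation":[0,0,0.008],"rot":[0,0,0]}
    - {"translation":[0,0,0.01],"rot":[0,0,0]}
    - {"translation":[0,0,0.01],"rot":[0,0,0]}

```text
time_s: 18.72
tcp_pos: [0.6083, 0.1046, 0.2238]
tcp_rot: [0.0, -0.057, 0.998, 0.0]
ft_force: [-3.6, 0.6, 1.3]
grip_width: 0.0448
```

Request:
carry_out:
  commands:
    - {"translation":[0,0,0],"rot":[0,0,0]}
    - {"translation":[0,0,0],"rot":[0,0,0]}
    - {"translation":[0,0,0],"rot":[0,0,0]}
    - {"translation":[0,0,0],"rot":[0,0,0]}
    - {"translation":[0,0,0],"rot":[0,0,0]}
  gripper: 100

```text
time_s: 19.13
tcp_pos: [0.6082, 0.1041, 0.2228]
tcp_rot: [0.0, -0.057, 0.998, 0.0]
ft_force: [0.0, 0.6, 0.1]
grip_width: 0.0852
```

Request:
carry_out:
  commands:
    - {"translation":[0,0,-0.05],"rot":[0,0,0]}
    - {"translation":[0,0,-0.17],"rot":[0,0,0]}
    - {"translation":[0,0,-0.3],"rot":[0,0,0]}
    - {"translation":[0,0,-0.38],"rot":[0,0,0]}

```text
time_s: 19.47
tcp_pos: [0.6086, 0.1039, 0.34]
tcp_rot: [0.001, -0.057, 0.998, 0.0]
ft_force: [1.2, -0.1, 0.5]
grip_width: 0.0853
```

Request:
carry_out:
  commands:
    - {"translation":[0.12,-0.05,0],"rot":[0,0,0]}
    - {"translation":[0.24,-0.11,0],"rot":[0,0,0]}
    - {"translation":[0.36,-0.17,0],"rot":[0,0,0]}
    - {"translation":[0.432,-0.206,0],"rot":[0,0,0]}
    - {"translation":[0.432,-0.206,0],"rot":[0,0,0]}

```text
time_s: 19.88
tcp_pos: [0.4827, 0.025, 0.3367]
tcp_rot: [-0.001, -0.055, 0.998, -0.0]
ft_force: [1.1, -0.4, 0.9]
grip_width: 0.0854
```

Run:
```python
from h import *
s,im=snap('wrist','w11'); print(s['tcp_pos'],s['tcp_rot'],s['time_s'],s['grip_width'],s['ft_force'])
reds('wrist',.112,s,im)
```

```text
[0.48271393 0.02498025 0.33668963] [-8.44718305e-04 -5.51868166e-02  9.98475684e-01 -9.65206614e-05] 19.8833 0.08535532365171626 [ 1.1200441  -0.40542437  0.8648083 ]
```

View pics/w11.png

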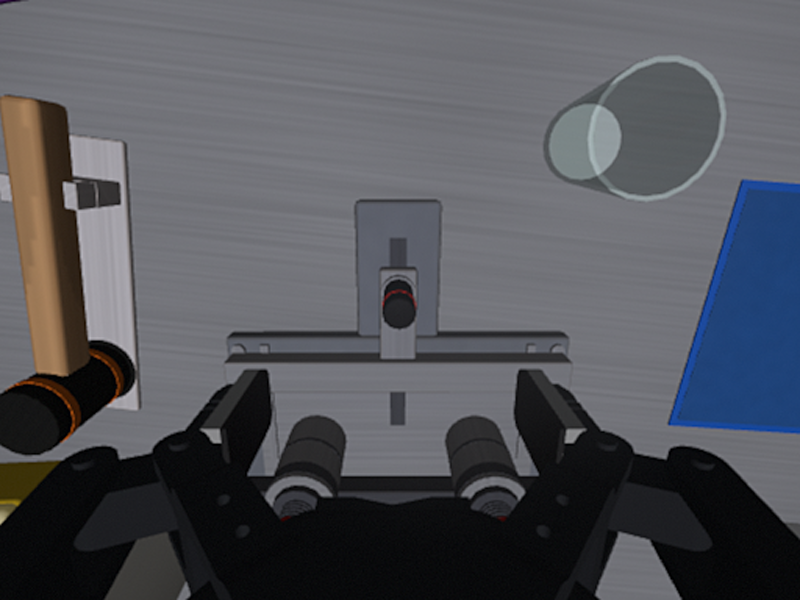

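Request:
carry_out:
  commands:
    - {"translation":[-0.01,0.01,0.13],"rot":[0,0,0]}
    - {"translation":[-0.01,0.01,0.26],"rot":[0,0,0]}
    - {"translation":[-0.01,0.01,0.38],"rot":[0,0,0]}
    - {"translation":[-0.01,0.01,0.41],"rot":[0,0,0]}
    - {"translation":[-0.01,0.01,0.41],"rot":[0,0,0]}

```text
time_s: 20.35
tcp_pos: [0.4888, 0.0315, 0.2116]
tcp_rot: [-0.002, -0.057, 0.998, -0.0]
ft_force: [-1.6, -0.0, -0.4]
grip_width: 0.085
```

Request:
carry_out:
  commands:
    - {"translation":[0,0,0],"rot":[0,0,0]}
    - {"translation":[0,0,0],"rot":[0,0,0]}
    - {"translation":[0,0,0],"rot":[0,0,0]}
    - {"translation":[0,0,0],"rot":[0,0,0]}
    - {"translation":[0,0,0],"rot":[0,0,0]}
  gripper: 5

```text
time_s: 20.77
tcp_pos: [0.4894, 0.0314, 0.2147]
tcp_rot: [0.001, -0.057, 0.998, 0.0]
ft_force: [-0.5, 0.1, 0.1]
grip_width: 0.0255
```

Request:
carry_out:
  commands:
    - {"translation":[0,0,0],"rot":[0,0,0]}
    - {"translation":[0,0,0],"rot":[0,0,0]}
    - {"translation":[0,0,0],"rot":[0,0,0]}

```text
time_s: 21.02
tcp_pos: [0.4896, 0.0297, 0.2149]
tcp_rot: [0.001, -0.056, 0.998, -0.001]
ft_force: [-2.0, -12.4, 18.0]
grip_width: 0.019
```

Request:
carry_out:
  commands:
    - {"translation":[-0.02,-0.005,0],"rot":[0,0,0]}
    - {"translation":[-0.04,-0.005,0],"rot":[0,0,0]}
    - {"translation":[-0.06,-0.005,0],"rot":[0,0,0]}
    - {"translation":[-0.08,-0.005,0],"rot":[0,0,0]}
    - {"translation":[-0.1,-0.005,0],"rot":[0,0,0]}

```text
time_s: 21.43
tcp_pos: [0.5196, 0.0328, 0.2149]
tcp_rot: [0.001, -0.056, 0.998, -0.0]
ft_force: [-4.3, -3.4, 17.2]
grip_width: 0.0187
```

Request:
carry_out:
  commands:
    - {"translation":[-0.005,0,0],"rot":[0,0,0]}
    - {"translation":[-0.01,0,0],"rot":[0,0,0]}
    - {"translation":[-0.015,0,0],"rot":[0,0,0]}
    - {"translation":[-0.02,0,0],"rot":[0,0,0]}
    - {"translation":[-0.025,0,0],"rot":[0,0,0]}

```text
time_s: 21.85
tcp_pos: [0.5264, 0.0335, 0.2149]
tcp_rot: [0.0, -0.056, 0.998, -0.0]
ft_force: [-9.0, -3.0, 22.0]
grip_width: 0.0187
```

Request:
carry_out:
  commands:
    - {"translation":[-0.003,0,0],"rot":[0,0,0]}
    - {"translation":[-0.006,0,0],"rot":[0,0,0]}
    - {"translation":[-0.009,0,0],"rot":[0,0,0]}
    - {"translation":[-0.009,0,0],"rot":[0,0,0]}

```text
time_s: 22.18
tcp_pos: [0.5292, 0.0338, 0.2149]
tcp_rot: [0.0, -0.056, 0.998, -0.0]
ft_force: [-7.2, -4.7, 21.6]
grip_width: 0.0184
```

Request:
carry_out:
  commands:
    - {"translation":[-0.004,0,0],"rot":[0,0,0]}
    - {"translation":[-0.007,0,0],"rot":[0,0,0]}
    - {"translation":[-0.007,0,0],"rot":[0,0,0]}

```text
time_s: 22.43
tcp_pos: [0.5313, 0.0341, 0.2149]
tcp_rot: [0.0, -0.056, 0.998, -0.0]
ft_force: [-6.7, -3.0, 20.8]
grip_width: 0.0187
```

Request:
carry_out:
  commands:
    - {"translation":[-0.004,0,0],"rot":[0,0,0]}
    - {"translation":[-0.007,0,0],"rot":[0,0,0]}
    - {"translation":[-0.007,0,0],"rot":[0,0,0]}

```text
time_s: 22.68
tcp_pos: [0.5323, 0.0342, 0.2148]
tcp_rot: [-0.001, -0.056, 0.998, -0.0]
ft_force: [-18.3, -4.9, 33.1]
grip_width: 0.0185
```

Request:
carry_out:
  commands:
    - {"translation":[0,0,-0.004],"rot":[0,0,0]}
    - {"translation":[-0.003,0,-0.007],"rot":[0,0,0]}
    - {"translation":[-0.003,0,-0.007],"rot":[0,0,0]}

```text
time_s: 22.93
tcp_pos: [0.5325, 0.0342, 0.215]
tcp_rot: [-0.002, -0.057, 0.998, -0.0]
ft_force: [-9.1, -3.3, -4.5]
grip_width: 0.0184
```

Request:
carry_out:
  commands:
    - {"translation":[-0.003,0,0.001],"rot":[0,0,0]}
    - {"translation":[-0.005,0,0.002],"rot":[0,0,0]}
    - {"translation":[-0.005,0,0.002],"rot":[0,0,0]}

```text
time_s: 23.18
tcp_pos: [0.533, 0.0343, 0.2149]
tcp_rot: [-0.004, -0.056, 0.998, -0.0]
ft_force: [-22.3, -4.3, 18.0]
grip_width: 0.0182
```

Request:
carry_out:
  commands:
    - {"translation":[-0.003,0,-0.001],"rot":[0,0,0]}
    - {"translation":[-0.005,0,-0.002],"rot":[0,0,0]}
    - {"translation":[-0.005,0,-0.002],"rot":[0,0,0]}

```text
time_s: 23.43
tcp_pos: [0.5335, 0.0343, 0.2149]
tcp_rot: [-0.005, -0.056, 0.998, -0.0]
ft_force: [-27.9, -4.8, 16.2]
grip_width: 0.0186
```

Run:
```python
from h import *
s,im=snap('scene','s12'); print(s['tcp_pos'],s['ft_force'],s['moment'])
cv2.imwrite('pics/s12z.png',cv2.resize(im[170:270,210:340,::-1],(780,600),interpolation=cv2.INTER_CUBIC))
reds('scene',.112,s,im)
```

```text
[0.53352437 0.03432674 0.21487511] [-27.86241972  -4.78853338  16.19103922] [-1.07921397  5.39865123  0.00869122]
scene area 27 px [298.6 195.1] bbox [296 193   6   5] z0.112 [0.6221 0.1037]
scene area 30 px [262.1 204.9] bbox [259 203   7   5] z0.112 [ 0.6367 -0.0211]
scene area 62 px [225.8 238.4] bbox [222 235   9   8] z0.112 [ 0.7435 -0.1582]
```

View pics/s12z.png

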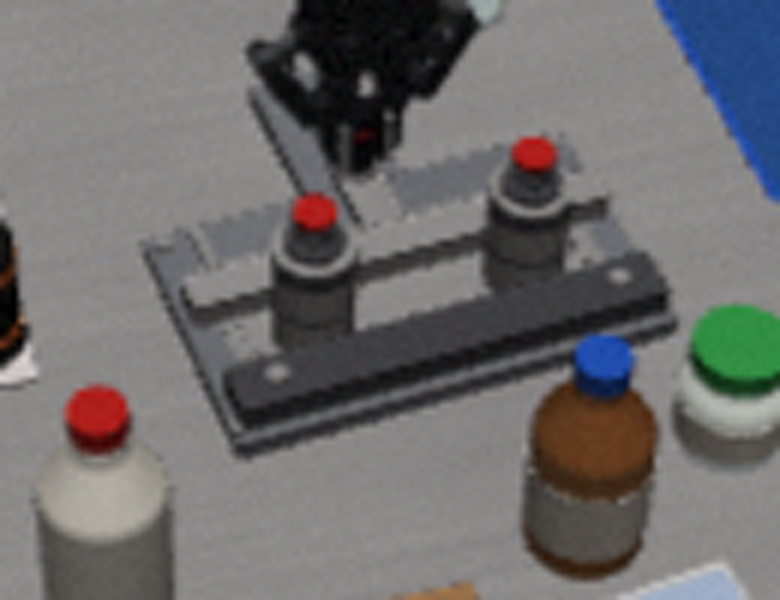

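Both mortars stand against the fixed jaw, with pins at (314,212) and (535,154), and the sliding jaw is against them. I release the grip.

Request:
carry_out:
  commands:
    - {"translation":[0,0,0],"rot":[0,0,0]}
    - {"translation":[0,0,0],"rot":[0,0,0]}
    - {"translation":[0,0,0],"rot":[0,0,0]}
    - {"translation":[0,0,0],"rot":[0,0,0]}
    - {"translation":[0,0,0],"rot":[0,0,0]}
  gripper: 100

```text
time_s: 23.9
tcp_pos: [0.5374, 0.0354, 0.2159]
tcp_rot: [0.0, -0.057, 0.998, 0.0]
ft_force: [0.1, 0.4, -0.1]
grip_width: 0.0775
```

Request:
carry_out:
  commands:
    - {"translation":[0.005,0,-0.1],"rot":[0,0,0]}
    - {"translation":[0.01,0,-0.23],"rot":[0,0,0]}
    - {"translation":[0.01,0,-0.36],"rot":[0,0,0]}
    - {"translation":[0.01,0,-0.5],"rot":[0,0,0]}
    - {"translation":[0.01,0,-0.55],"rot":[0,0,0]}

```text
time_s: 24.32
tcp_pos: [0.535, 0.0348, 0.3863]
tcp_rot: [0.003, -0.057, 0.998, 0.001]
ft_force: [1.3, -0.0, 0.7]
grip_width: 0.0854
```

Run:
```python
from h import *
s,im=snap('wrist','w13'); print(s['tcp_pos'],s['tcp_rot'],s['time_s'],s['grip_width'],s['ft_force'])
for n,z in dict(jaw_grip=.058).items():
    r=models.landmark_of('wrist',n)
    print(n,[(round(float(d['p']),2),np.round(d['point'],1).tolist(),np.round(atz('wrist',d['point'],z,s),4)[:2].tolist()) for d in r[:3]])
```

```text
[0.53503333 0.03477876 0.38625666] [ 3.09054548e-03 -5.65757811e-02  9.98393390e-01  5.17599069e-04] 24.3167 0.08536904807743684 [ 1.34848387 -0.01566683  0.72142331]
jaw_grip [(0.84, [251.3, 166.3], [0.5262, 0.0342])]
```

View pics/w13.png

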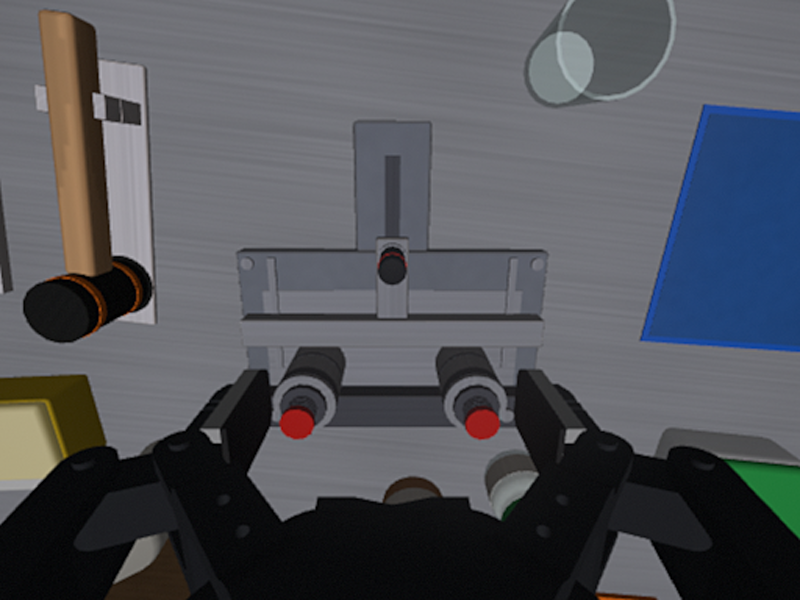

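Run:
```python
from h import *
s,im=snap('wrist'); reds('wrist',.112,s,im)
```

```text
wrist area 322 px [188.8 271.9] bbox [178 263  22  19] z0.112 [ 0.6334 -0.0192]
wrist area 328 px [308.4 272. ] bbox [298 263  22  19] z0.112 [0.6193 0.1053]
```

Request:
carry_out:
  commands:
    - {"translation":[0.2,-0.66,0],"rot":[0,0,0]}
    - {"translation":[0.2,-0.66,0],"rot":[0,0,0]}
    - {"translation":[0.2,-0.66,0],"rot":[0,0,0]}
    - {"translation":[0.2,-0.66,0],"rot":[0,0,0]}
    - {"translation":[0.2,-0.66,0],"rot":[0,0,0]}

```text
time_s: 24.88
tcp_pos: [0.4959, -0.1704, 0.3796]
tcp_rot: [-0.001, -0.057, 0.998, 0.0]
ft_force: [1.1, -1.2, -0.5]
grip_width: 0.0856
```

Request:
carry_out:
  commands:
    - {"translation":[0.03,-0.1,0],"rot":[0,0,0]}
    - {"translation":[0.03,-0.1,0],"rot":[0,0,0]}
    - {"translation":[0.03,-0.1,0],"rot":[0,0,0]}

```text
time_s: 25.13
tcp_pos: [0.4907, -0.201, 0.3795]
tcp_rot: [-0.001, -0.055, 0.998, -0.0]
ft_force: [-0.1, 0.7, 0.3]
grip_width: 0.0852
```

Run:
```python
from h import *
s,im=snap('wrist','w14'); print(s['tcp_pos'],s['tcp_rot'],s['time_s'])
for n,z in dict(mallet_head=.044,mallet_grip=.044,rest=0,rest_head=.044).items():
    r=models.landmark_of('wrist',n)
    print(n,[(round(float(d['p']),2),np.round(d['point'],1).tolist(),np.round(atz('wrist',d['point'],z,s),4)[:2].tolist()) for d in r[:3]])
```

```text
[ 0.49069963 -0.20099637  0.37948338] [-1.04250600e-03 -5.50166293e-02  9.98484894e-01 -1.97722775e-05] 25.1333
mallet_head [(0.83, [247.2, 248.5], [0.5875, -0.1953])]
mallet_grip [(0.59, [252.1, 203.6], [0.5263, -0.1958])]
rest []
rest_head []
```

View pics/w14.png

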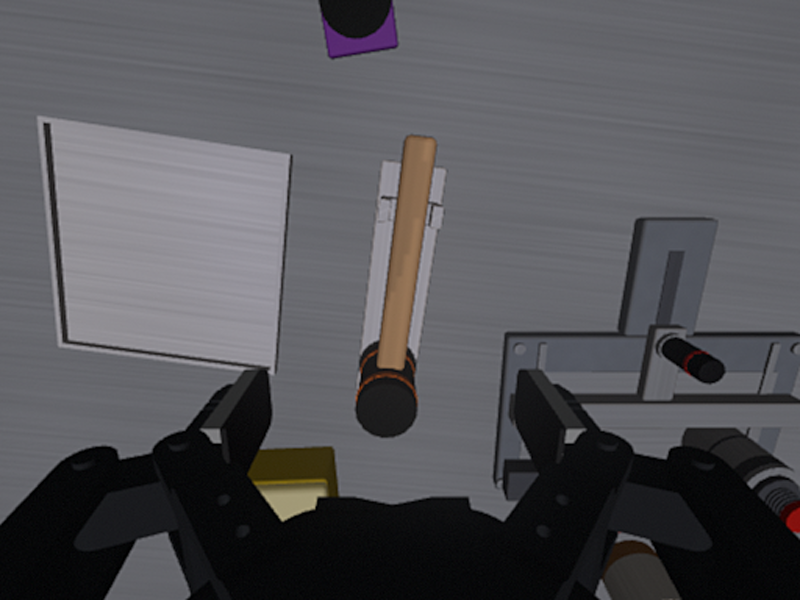

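Run:
```python
from h import *
s=ctrl.state();d=1/1.5625
im=cv2.imread('pics/w14.png'); cv2.imwrite('pics/w14z.png',cv2.resize(im[120:450,320:500],(436,800),interpolation=cv2.INTER_CUBIC)[:600])
a=atz('wrist',(420*d,138*d),.057,s);b=atz('wrist',(392*d,365*d),.057,s)
print(a,b,np.linalg.norm(a-b),np.degrees(np.arctan2((b-a)[1],(b-a)[0])))
h=atz('wrist',(386*d,406*d),.082,s);print('head top',h)
u=(b-a)/np.linalg.norm(b-a); print('grip from end', a+u*.132, 'head', a+u*.192)
```

```text
[ 0.39674488 -0.19077707  0.057     ] [ 0.56188087 -0.19018918  0.057     ] 0.16513702933342617 0.20397213401794936
head top [ 0.58280793 -0.19213978  0.082     ]
grip from end [ 0.52874405 -0.19030715  0.057     ] head [ 0.58874367 -0.19009355  0.057     ]
```

View pics/w14z.png

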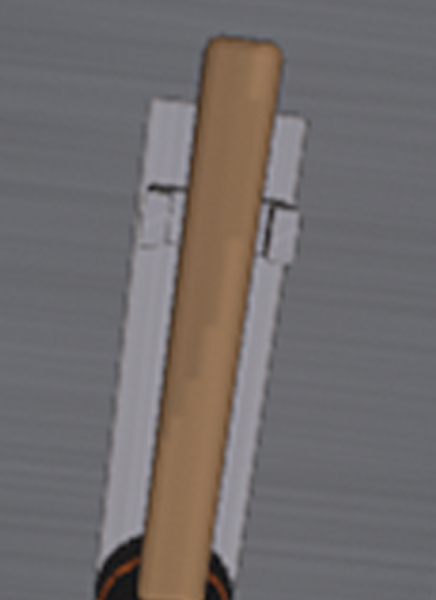

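Request:
carry_out:
  commands:
    - {"translation":[-0.12,0.02,0.1],"rot":[0,0,0.213]}
    - {"translation":[-0.12,0.02,0.2],"rot":[0,0,0.213]}
    - {"translation":[-0.12,0.02,0.25],"rot":[0,0,0.213]}
    - {"translation":[-0.12,0.02,0.25],"rot":[0,0,0.213]}
    - {"translation":[-0.12,0.02,0.25],"rot":[0,0,0.213]}

```text
time_s: 25.8
tcp_pos: [0.5266, -0.1887, 0.3054]
tcp_rot: [-0.001, -0.004, 1.0, 0.0]
ft_force: [-0.5, -0.6, -0.0]
grip_width: 0.0856
```

Run:
```python
from h import *
s,im=snap('wrist','w15'); print(s['tcp_pos'],s['tcp_rot'],s['time_s'])
print(proj('wrist',[[.4,-.191,.057],[.56,-.191,.057],[.585,-.191,.082]],s)*1.5625)
```

```text
[ 0.52661471 -0.18872312  0.30539496] [-8.86301849e-04 -4.12145548e-03  9.99991113e-01  4.52101508e-05] 25.8
[[389.21382419  50.61191944]
 [387.57184671 365.14187939]
 [386.8137105  428.64557818]]
```

View pics/w15.png

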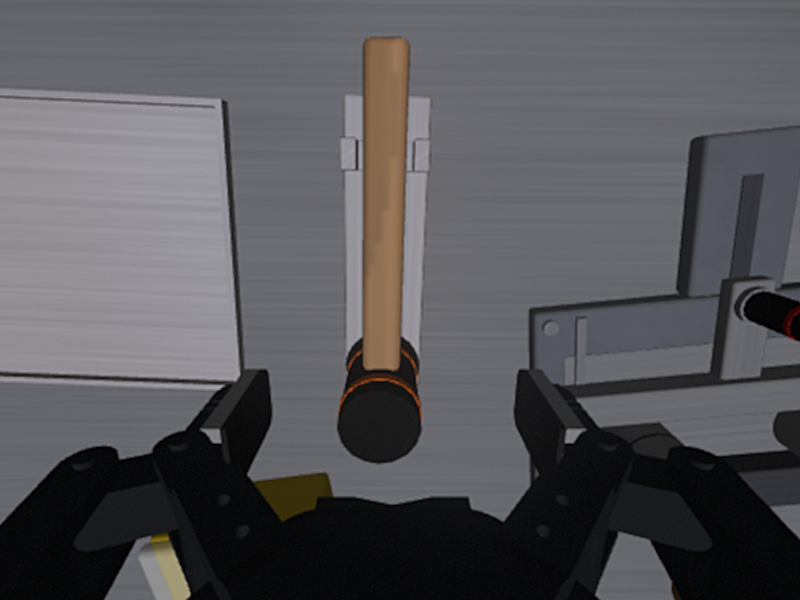

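The mallet handle runs from (387,40) to (381,370) and its head top is at (380,425), so it is slightly to -y. I adjust and grip it.

Request:
carry_out:
  commands:
    - {"translation":[0.005,-0.017,0.1],"rot":[0,0,0.04]}
    - {"translation":[0.005,-0.017,0.2],"rot":[0,0,0.04]}
    - {"translation":[0.005,-0.017,0.3],"rot":[0,0,0.04]}
    - {"translation":[0.005,-0.017,0.355],"rot":[0,0,0.04]}
    - {"translation":[0.005,-0.017,0.355],"rot":[0,0,0.04]}

```text
time_s: 26.27
tcp_pos: [0.5246, -0.1942, 0.1978]
tcp_rot: [-0.001, 0.006, 1.0, 0.0]
ft_force: [-1.7, 0.8, 0.3]
grip_width: 0.0855
```

Request:
carry_out:
  commands:
    - {"translation":[0,0,0],"rot":[0,0,0]}
    - {"translation":[0,0,0],"rot":[0,0,0]}

```text
time_s: 26.43
tcp_pos: [0.5259, -0.1948, 0.2013]
tcp_rot: [0.001, 0.007, 1.0, -0.0]
ft_force: [0.1, -0.8, 0.4]
grip_width: 0.0852
```

Request:
carry_out:
  commands:
    - {"translation":[0,0,0],"rot":[0,0,0]}
    - {"translation":[0,0,0],"rot":[0,0,0]}
    - {"translation":[0,0,0],"rot":[0,0,0]}
    - {"translation":[0,0,0],"rot":[0,0,0]}
    - {"translation":[0,0,0],"rot":[0,0,0]}
  gripper: 5

```text
time_s: 26.85
tcp_pos: [0.5252, -0.1945, 0.1996]
tcp_rot: [0.0, 0.006, 1.0, -0.0]
ft_force: [0.3, -0.2, -0.2]
grip_width: 0.0253
```

Request:
carry_out:
  commands:
    - {"translation":[0,0,0],"rot":[0,0,0]}
    - {"translation":[0,0,0],"rot":[0,0,0]}
    - {"translation":[0,0,0],"rot":[0,0,0]}
    - {"translation":[0,0,0],"rot":[0,0,0]}

```text
time_s: 27.18
tcp_pos: [0.5252, -0.1945, 0.1996]
tcp_rot: [0.0, 0.007, 1.0, 0.0]
ft_force: [-2.4, 1.6, 8.6]
grip_width: 0.0212
```

Run:
```python
from h import *
s,im=snap('wrist','w16'); print(s['tcp_pos'],s['tcp_rot'],s['time_s'],s['grip_width'],s['ft_force'])
```

```text
[ 0.52523234 -0.19449096  0.1996345 ] [1.59323908e-04 6.52544208e-03 9.99978695e-01 4.38075933e-05] 27.1833 0.02115394926521188 [-2.35032356  1.64480922  8.62775754]
```

View pics/w16.png

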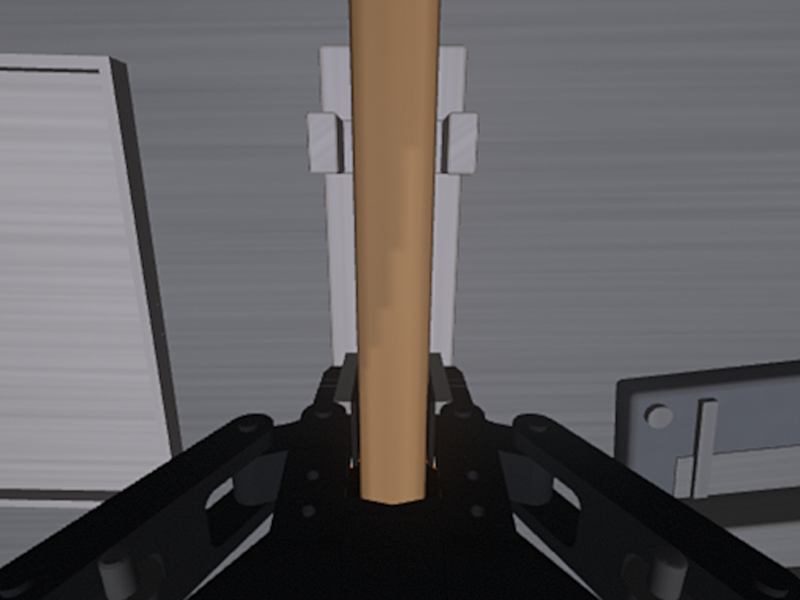

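Mallet gripped squarely, with the fork seen evenly on both sides at (323,140) and (460,140). I lift it.

Request:
carry_out:
  commands:
    - {"translation":[0,0,-0.02],"rot":[0,0,0]}
    - {"translation":[0,0,-0.06],"rot":[0,0,0]}
    - {"translation":[0,0,-0.12],"rot":[0,0,0]}
    - {"translation":[0,0,-0.2],"rot":[0,0,0]}
    - {"translation":[0,0,-0.3],"rot":[0,0,0]}

```text
time_s: 27.65
tcp_pos: [0.5245, -0.1943, 0.2899]
tcp_rot: [-0.001, 0.006, 1.0, 0.0]
ft_force: [0.2, -1.0, -2.2]
grip_width: 0.0211
```

Request:
carry_out:
  commands:
    - {"translation":[0,0,-0.1],"rot":[0,0,0]}
    - {"translation":[0,0,-0.2],"rot":[0,0,0]}
    - {"translation":[0,0,-0.22],"rot":[0,0,-0.1]}
    - {"translation":[0,0,-0.22],"rot":[0,0,-0.25]}
    - {"translation":[0,0,-0.22],"rot":[0,0,-0.25]}

```text
time_s: 28.07
tcp_pos: [0.5249, -0.1945, 0.3568]
tcp_rot: [0.001, -0.058, 0.998, -0.0]
ft_force: [-0.3, -0.6, -3.0]
grip_width: 0.0215
```

Run:
```python
from h import *
s,im=snap('scene','s17'); print(s['tcp_pos'],s['tcp_rot'],s['time_s'],s['grip_width'],s['ft_force'])
move(np.array([.5738,-.026,.355])-s['tcp_pos'],s=s)
cv2.imwrite('pics/s17z.png',cv2.resize(im[130:270,150:340,::-1],(800,590),interpolation=cv2.INTER_CUBIC))
s,im=snap('wrist','w17')
```

```text
[ 0.52494574 -0.19449914  0.35684701] [ 8.75590895e-04 -5.79419823e-02  9.98319557e-01 -1.49335179e-04] 28.0667 0.021461559696079206 [-0.29030594 -0.57174653 -3.04059135]
translation [-0.2267  0.5391  0.0063] rot [0. 0. 0.]
```

View pics/s17z.png

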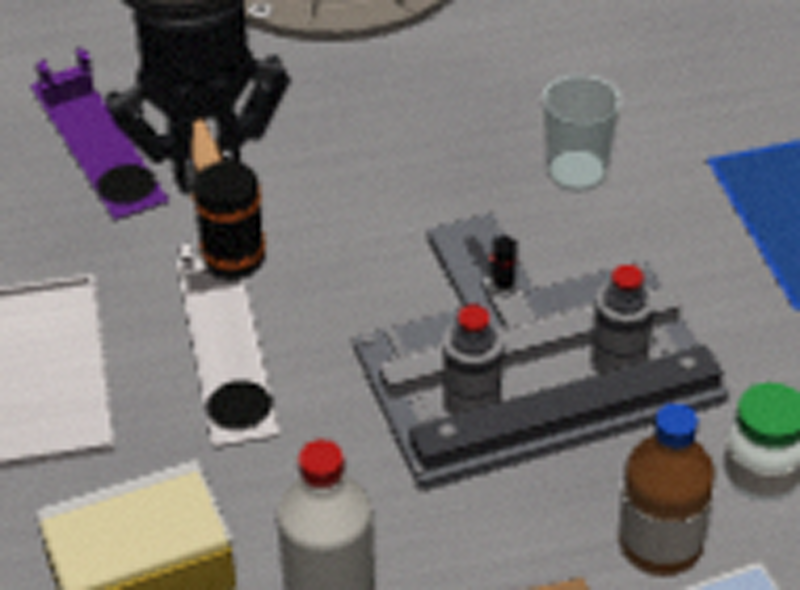

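View pics/w17.png

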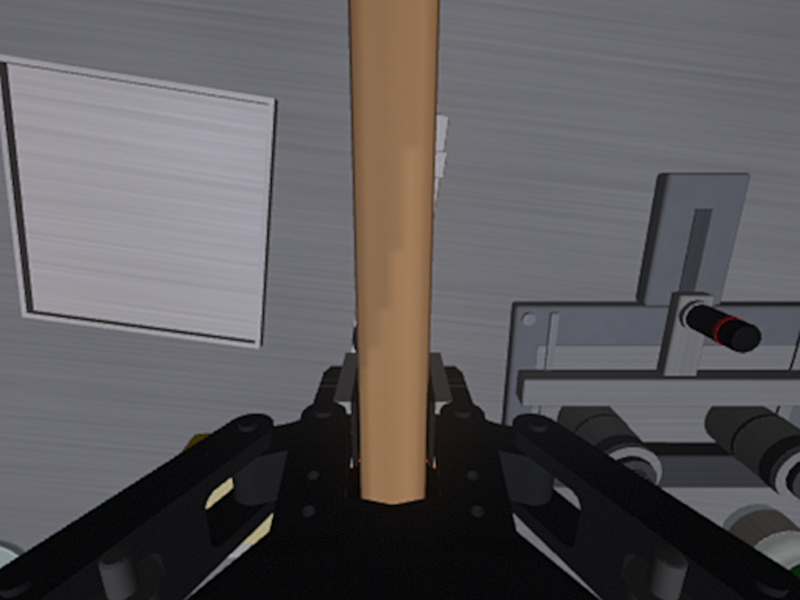

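Request:
carry_out:
  commands:
    - {"translation":[-0.04,0.11,0],"rot":[0,0,0]}
    - {"translation":[-0.09,0.22,0],"rot":[0,0,0]}
    - {"translation":[-0.14,0.33,0],"rot":[0,0,0]}
    - {"translation":[-0.19,0.44,0],"rot":[0,0,0]}
    - {"translation":[-0.227,0.539,0],"rot":[0,0,0]}

```text
time_s: 28.58
tcp_pos: [0.5751, -0.0238, 0.3549]
tcp_rot: [-0.0, -0.055, 0.998, 0.0]
ft_force: [1.8, 0.1, -2.8]
grip_width: 0.0211
```

Request:
carry_out:
  commands:
    - {"translation":[0,0,0],"rot":[0,0,0]}
    - {"translation":[0,0,0],"rot":[0,0,0]}
    - {"translation":[0,0,0],"rot":[0,0,0]}

```text
time_s: 28.83
tcp_pos: [0.5745, -0.0265, 0.3548]
tcp_rot: [-0.001, -0.055, 0.998, -0.0]
ft_force: [-0.6, -0.6, -2.3]
grip_width: 0.0215
```

Run:
```python
from h import *
s,im=snap('scene','s18'); print(s['tcp_pos'],s['tcp_rot'],s['time_s'],s['grip_width'],s['ft_force'])
cv2.imwrite('pics/s18z.png',cv2.resize(im[150:260,200:340,::-1],(763,600),interpolation=cv2.INTER_CUBIC))
print('pad',atz('scene',(207,225.9),.006))
r=models.landmark_of('scene','mallet_head');print([(d['p'],d['point']) for d in r[:2]])
X=s['tcp_pos']+np.array([.0596,.0068,-.1556]);print(X,proj('scene',X))
```

```text
[ 0.57445425 -0.02651503  0.35482631] [-5.85268577e-04 -5.52630016e-02  9.98471622e-01 -2.79089238e-04] 28.8333 0.02147199791817158 [-0.63263131 -0.63605878 -2.306486  ]
pad [ 0.58678136 -0.19509814  0.006     ]
[(0.66, [262.7, 182.0]), (0.29, [332.8, 242.7])]
[ 0.63405425 -0.01971503  0.19922631] [[262.60188342 183.95961512]]
```

View pics/s18z.png

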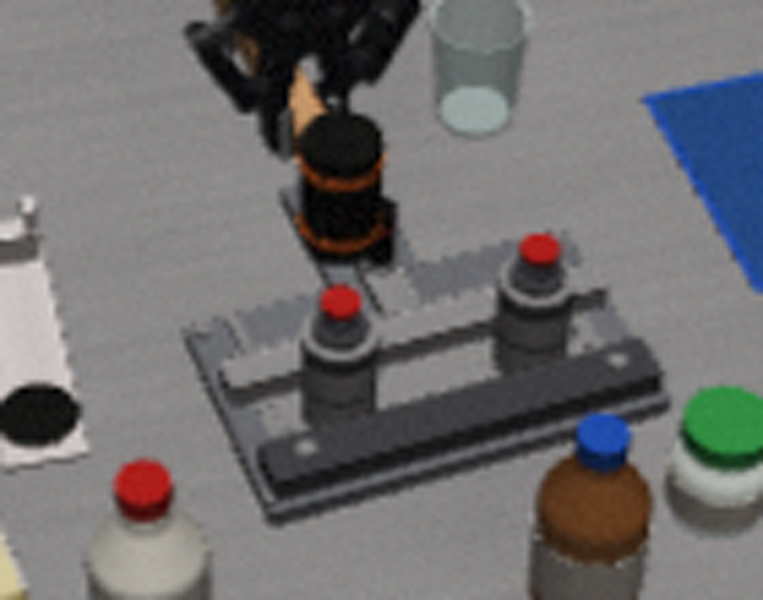

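The head hangs right above pin C, matching my prediction. I knock it home.

Request:
carry_out:
  commands:
    - {"translation":[0,0,0.08],"rot":[0,0,0]}
    - {"translation":[0,0,0.14],"rot":[0,0,0]}
    - {"translation":[0,0,0.175],"rot":[0,0,0]}
    - {"translation":[0,0,0.205],"rot":[0,0,0]}
    - {"translation":[0,0,0.213],"rot":[0,0,0]}

```text
time_s: 29.35
tcp_pos: [0.5744, -0.0271, 0.2907]
tcp_rot: [-0.001, -0.055, 0.998, -0.0]
ft_force: [-11.2, -2.1, 19.6]
grip_width: 0.0214
```

Run:
```python
from h import *
s,im=snap('scene','s19'); print(s['tcp_pos'],s['tcp_rot'],s['time_s'],s['grip_width'],s['ft_force'],s['moment'])
cv2.imwrite('pics/s19z.png',cv2.resize(im[150:260,200:340,::-1],(763,600),interpolation=cv2.INTER_CUBIC))
```

```text
[ 0.57439183 -0.02708312  0.29073077] [-6.73551134e-04 -5.52354244e-02  9.98473113e-01 -1.91888501e-04] 29.35 0.021351954075317342 [-11.19473846  -2.05681672  19.60763118] [-4.02738914e-01  1.52457707e+00  6.54719349e-05]
```

View pics/s19z.png

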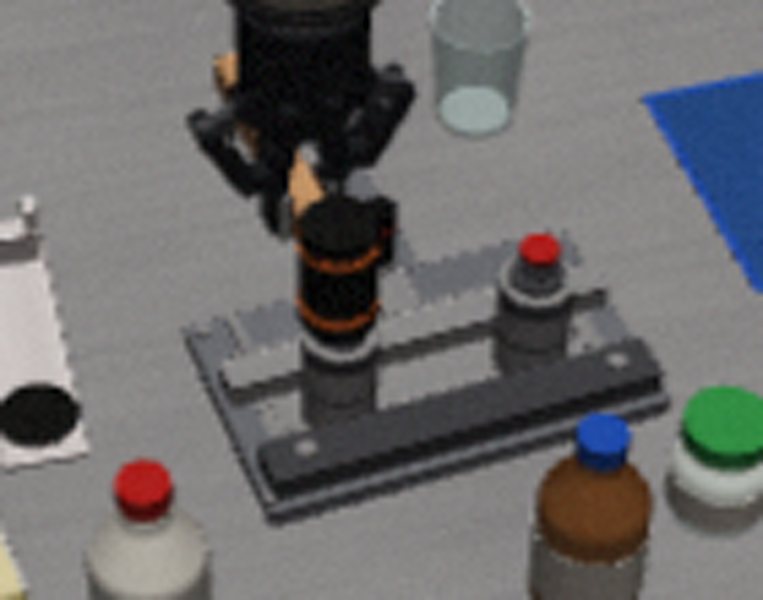

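Force reached 20 N, above the pin's 7–9 N, so it has hit its stop. I lift and check.

Request:
carry_out:
  commands:
    - {"translation":[0,0,-0.06],"rot":[0,0,0]}
    - {"translation":[0,0,-0.13],"rot":[0,0,0]}
    - {"translation":[0,0,-0.2],"rot":[0,0,0]}
    - {"translation":[0,0,-0.213],"rot":[0,0,0]}

```text
time_s: 29.73
tcp_pos: [0.5756, -0.0268, 0.3588]
tcp_rot: [0.002, -0.056, 0.998, 0.0]
ft_force: [0.9, 0.3, -2.9]
grip_width: 0.0212
```

Run:
```python
from h import *
s,im=snap('scene','s20'); print(s['tcp_pos'],s['tcp_rot'],s['time_s'],s['grip_width'],s['ft_force'],s['moment'])
cv2.imwrite('pics/s20z.png',cv2.resize(im[150:260,200:340,::-1],(763,600),interpolation=cv2.INTER_CUBIC))
reds('scene',.112,s,im);reds('scene',.098,s,im)
print(proj('scene',[[.6367,-.0211,.112],[.6367,-.0211,.098]]))
move(np.array([.5597,.0985,.355])-s['tcp_pos'],s=s)
```

```text
[ 0.57560229 -0.0267505   0.35880959] [ 2.30590834e-03 -5.55055217e-02  9.98455715e-01  6.84232010e-05] 29.7333 0.021176714063688346 [ 0.92436363  0.32758201 -2.85691973] [-0.03149978 -0.01300387 -0.00981763]
scene area 27 px [298.6 195.1] bbox [296 193   6   5] z0.112 [0.6221 0.1037]
scene area 31 px [262. 208.] bbox [259 206   7   5] z0.112 [ 0.6496 -0.0247]
scene area 63 px [225.7 238.4] bbox [221 235  10   8] z0.112 [ 0.7434 -0.1584]
scene area 27 px [298.6 195.1] bbox [296 193   6   5] z0.098 [0.6087 0.109 ]
scene area 31 px [262. 208.] bbox [259 206   7   5] z0.098 [ 0.6366 -0.0212]
scene area 63 px [225.7 238.4] bbox [221 235  10   8] z0.098 [ 0.7317 -0.1567]
[[262.07465999 204.92092297]
 [262.02856566 208.01886366]]
translation [0.0065 0.4208 0.0126] rot [0. 0. 0.]
```

View pics/s20z.png

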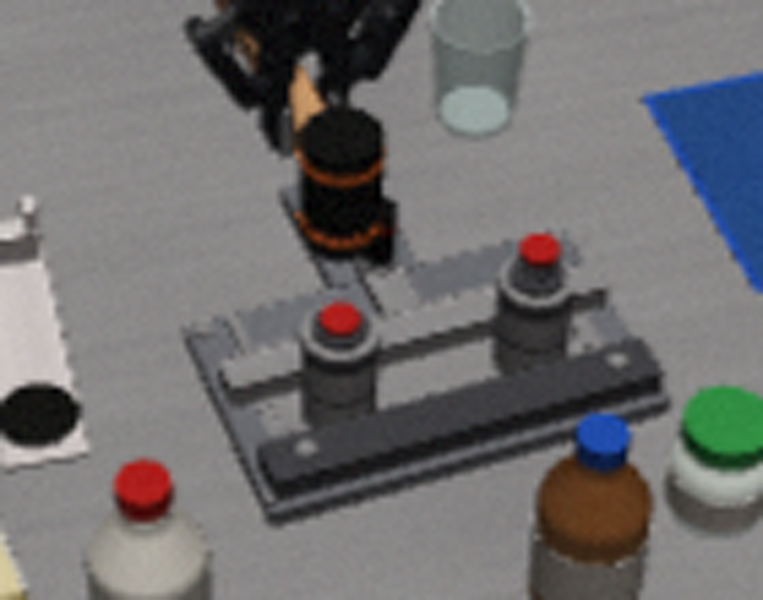

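Pin C moved down to image row 208.0, against 208.0 predicted for fully home. Next is B.

Request:
carry_out:
  commands:
    - {"translation":[0.004,0.1,0],"rot":[0,0,0]}
    - {"translation":[0.006,0.21,0],"rot":[0,0,0]}
    - {"translation":[0.006,0.32,0],"rot":[0,0,0]}
    - {"translation":[0.006,0.42,0],"rot":[0,0,0]}
    - {"translation":[0.006,0.42,0],"rot":[0,0,0]}

```text
time_s: 30.2
tcp_pos: [0.5578, 0.1051, 0.3542]
tcp_rot: [-0.001, -0.059, 0.998, 0.001]
ft_force: [-0.3, -0.2, -1.8]
grip_width: 0.0214
```

Request:
carry_out:
  commands:
    - {"translation":[0,0,0],"rot":[0,0,0]}
    - {"translation":[0,0,0],"rot":[0,0,0]}
    - {"translation":[0,0,0],"rot":[0,0,0]}

```text
time_s: 30.45
tcp_pos: [0.5589, 0.0976, 0.3548]
tcp_rot: [-0.0, -0.055, 0.998, -0.0]
ft_force: [0.0, 0.3, -3.4]
grip_width: 0.0214
```

Request:
carry_out:
  commands:
    - {"translation":[-0.002,0.002,0.08],"rot":[0,0,0]}
    - {"translation":[-0.002,0.002,0.14],"rot":[0,0,0]}
    - {"translation":[-0.002,0.002,0.175],"rot":[0,0,0]}
    - {"translation":[-0.002,0.002,0.205],"rot":[0,0,0]}
    - {"translation":[-0.002,0.002,0.213],"rot":[0,0,0]}

```text
time_s: 30.87
tcp_pos: [0.5593, 0.0986, 0.2906]
tcp_rot: [-0.001, -0.055, 0.998, -0.0]
ft_force: [-9.5, -3.2, 21.4]
grip_width: 0.0214
```

Request:
carry_out:
  commands:
    - {"translation":[0,0,-0.06],"rot":[0,0,0]}
    - {"translation":[0,0,-0.13],"rot":[0,0,0]}
    - {"translation":[0,0,-0.2],"rot":[0,0,0]}
    - {"translation":[0,0,-0.213],"rot":[0,0,0]}

```text
time_s: 31.2
tcp_pos: [0.5604, 0.0992, 0.3588]
tcp_rot: [0.002, -0.056, 0.998, 0.001]
ft_force: [0.3, 0.0, -0.7]
grip_width: 0.0209
```

Run:
```python
from h import *
s,im=snap('scene','s21'); print(s['tcp_pos'],s['tcp_rot'],s['time_s'],s['grip_width'],s['ft_force'],s['moment'])
cv2.imwrite('pics/s21z.png',cv2.resize(im[150:260,200:340,::-1],(763,600),interpolation=cv2.INTER_CUBIC))
reds('scene',.098,s,im)
print(proj('scene',[[.6221,.1037,.112],[.6221,.1037,.098]]))
move(np.array([.5252,-.1945,.355])-s['tcp_pos'],s=s)
```

```text
[0.56037853 0.09915279 0.35879552] [ 2.26363763e-03 -5.55899219e-02  9.98450956e-01  5.70693596e-04] 31.2 0.020894646761153213 [ 0.27000257  0.02326226 -0.69489441] [-0.04827801 -0.05019935  0.0074527 ]
scene area 29 px [298.2 198.2] bbox [295 196   7   5] z0.098 [0.6224 0.1033]
scene area 31 px [262. 208.] bbox [259 206   7   5] z0.098 [ 0.6366 -0.0212]
scene area 62 px [225.8 238.4] bbox [222 235   9   8] z0.098 [ 0.7318 -0.1565]
[[298.58867114 195.07058387]
 [298.30034532 198.16519124]]
translation [ 0.2253 -0.9598  0.0108] rot [0. 0. 0.]
```

View pics/s21z.png

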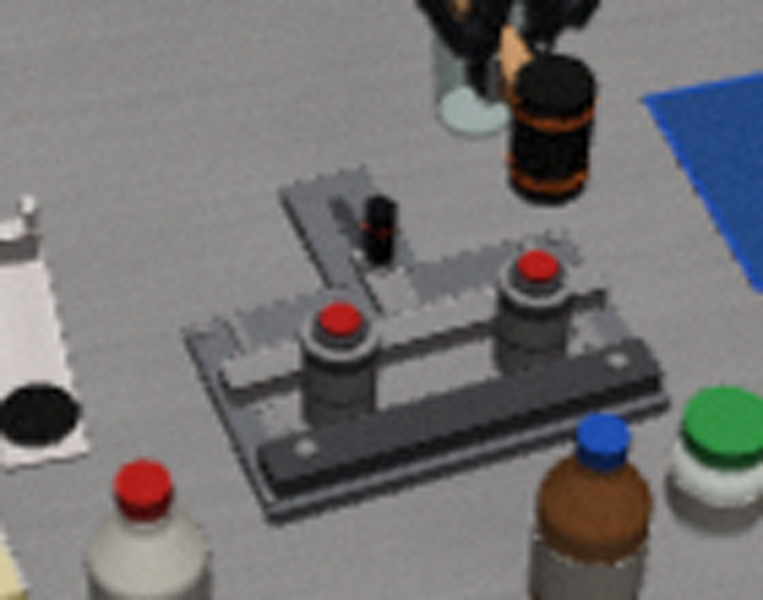

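Both pins are home (B at row 198.2, as predicted) and the mortars are still clamped. I take the mallet back to the rest.

Request:
carry_out:
  commands:
    - {"translation":[0.02,-0.1,0],"rot":[0,0,0]}
    - {"translation":[0.05,-0.2,0],"rot":[0,0,0]}
    - {"translation":[0.075,-0.31,0],"rot":[0,0,0]}
    - {"translation":[0.1,-0.42,0],"rot":[0,0,0]}
    - {"translation":[0.12,-0.5,0],"rot":[0,0,0]}

```text
time_s: 31.67
tcp_pos: [0.5395, -0.0566, 0.3545]
tcp_rot: [-0.0, -0.055, 0.998, -0.0]
ft_force: [-0.5, 0.2, -2.0]
grip_width: 0.0214
```

Request:
carry_out:
  commands:
    - {"translation":[0.02,-0.1,0],"rot":[0,0,0.05]}
    - {"translation":[0.05,-0.2,0],"rot":[0,0,0.1]}
    - {"translation":[0.075,-0.3,0],"rot":[0,0,0.18]}
    - {"translation":[0.1,-0.4,0],"rot":[0,0,0.25]}
    - {"translation":[0.105,-0.46,0],"rot":[0,0,0.25]}

```text
time_s: 32.08
tcp_pos: [0.523, -0.1978, 0.3546]
tcp_rot: [-0.0, 0.009, 1.0, -0.0]
ft_force: [-0.0, -0.1, -2.3]
grip_width: 0.021
```

Request:
carry_out:
  commands:
    - {"translation":[0,0,0],"rot":[0,0,0]}
    - {"translation":[0,0,0],"rot":[0,0,0]}
    - {"translation":[0,0,0],"rot":[0,0,0]}

```text
time_s: 32.33
tcp_pos: [0.5244, -0.1939, 0.3545]
tcp_rot: [-0.0, 0.006, 1.0, 0.0]
ft_force: [0.2, 0.1, -2.5]
grip_width: 0.0214
```

Run:
```python
from h import *
s,im=snap('wrist','w22'); print(s['tcp_pos'],s['tcp_rot'],s['time_s'],s['grip_width'],s['ft_force'],s['moment'])
move(np.array([.5252,-.1945,.20])-s['tcp_pos'],s=s)
s,im=snap('scene','s22')
cv2.imwrite('pics/s22z.png',cv2.resize(im[130:270,130:310,::-1],(770,600),interpolation=cv2.INTER_CUBIC))
```

```text
[ 0.52441492 -0.19385137  0.35452443] [-4.50862302e-04  6.37111166e-03  9.99979591e-01  1.51159822e-04] 32.3333 0.021383302462558575 [ 0.16127688  0.11666865 -2.47782439] [ 0.05240668  0.09898959 -0.03103329]
translation [-0.0031 -0.0023  0.5151] rot [0. 0. 0.]
```

View pics/w22.png

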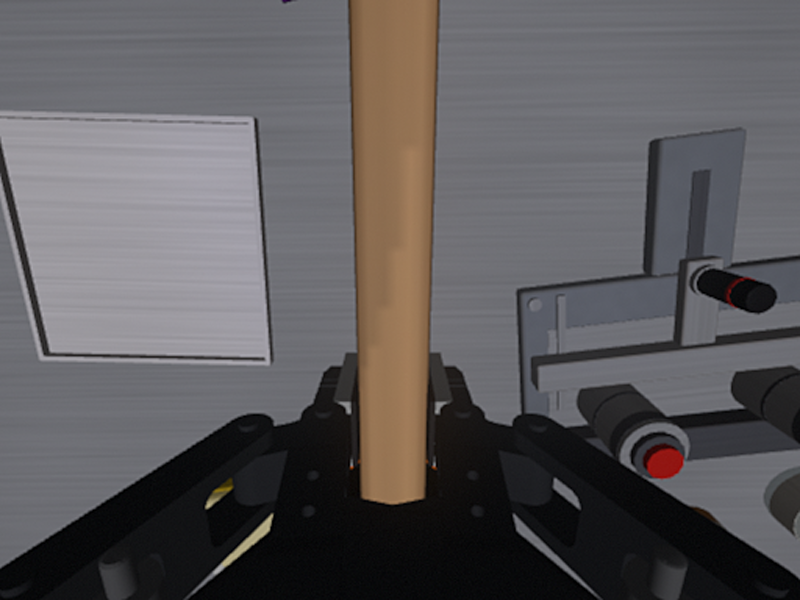

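View pics/s22z.png

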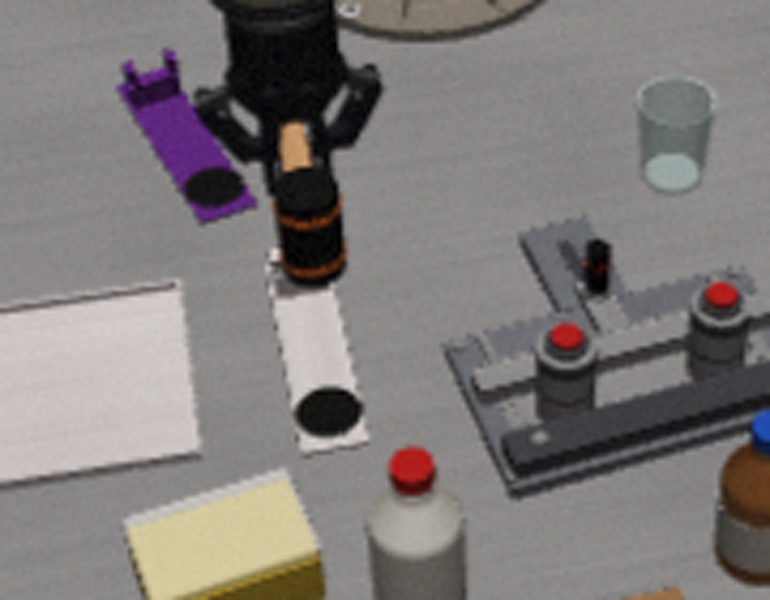

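The handle sits in the pads just as it did when picked up. I lower it.

Request:
carry_out:
  commands:
    - {"translation":[-0.003,-0.002,0.1],"rot":[0,0,0]}
    - {"translation":[-0.003,-0.002,0.21],"rot":[0,0,0]}
    - {"translation":[-0.003,-0.002,0.32],"rot":[0,0,0]}
    - {"translation":[-0.003,-0.002,0.42],"rot":[0,0,0]}
    - {"translation":[-0.003,-0.002,0.48],"rot":[0,0,0]}

```text
time_s: 32.85
tcp_pos: [0.5247, -0.1935, 0.2082]
tcp_rot: [-0.001, 0.006, 1.0, 0.0]
ft_force: [-0.6, 0.4, -2.9]
grip_width: 0.0211
```

Request:
carry_out:
  commands:
    - {"translation":[0,0,0.01],"rot":[0,0,0]}
    - {"translation":[0,0,0.015],"rot":[0,0,0]}
    - {"translation":[0,0,0.02],"rot":[0,0,0]}
    - {"translation":[0,0,0.02],"rot":[0,0,0]}

```text
time_s: 33.18
tcp_pos: [0.5259, -0.1948, 0.2064]
tcp_rot: [0.001, 0.006, 1.0, -0.0]
ft_force: [-0.3, 0.1, -2.9]
grip_width: 0.0208
```

Run:
```python
from h import *
s,im=snap('wrist','w23'); print(s['tcp_pos'],s['tcp_rot'],s['time_s'],s['grip_width'],s['ft_force'],s['moment'])
move(np.array([.5252,-.1945,.20])-s['tcp_pos'],s=s)
```

```text
[ 0.52591821 -0.19478701  0.20636556] [ 8.71707246e-04  6.25457336e-03  9.99980049e-01 -1.50774876e-04] 33.1833 0.020754160971606546 [-0.3329031   0.13173035 -2.86634122] [ 0.02551746  0.09434647 -0.03857747]
translation [0.0024 0.0009 0.0212] rot [0. 0. 0.]
```

View pics/w23.png

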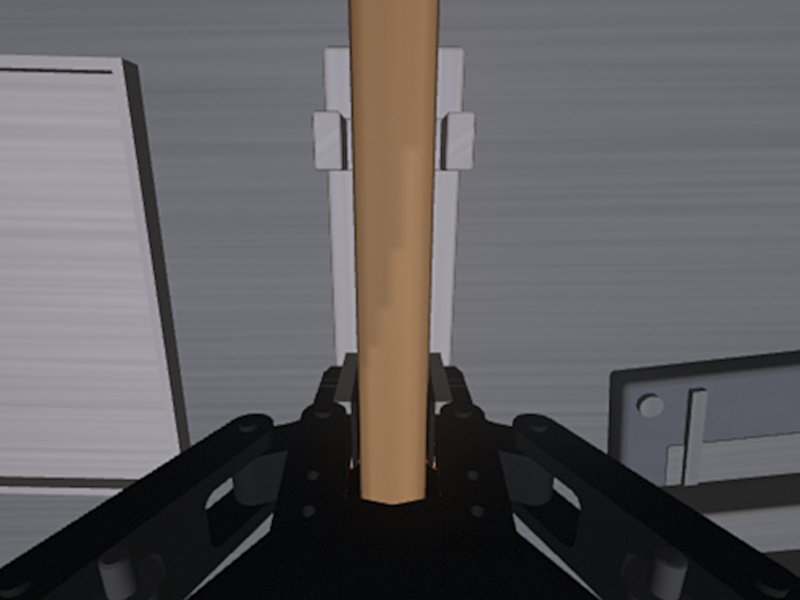

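Request:
carry_out:
  commands:
    - {"translation":[0.002,0.001,0.006],"rot":[0,0,0]}
    - {"translation":[0.002,0.001,0.012],"rot":[0,0,0]}
    - {"translation":[0.002,0.001,0.018],"rot":[0,0,0]}
    - {"translation":[0.002,0.001,0.018],"rot":[0,0,0]}

```text
time_s: 33.57
tcp_pos: [0.5249, -0.1945, 0.1998]
tcp_rot: [0.0, 0.006, 1.0, -0.0]
ft_force: [0.6, 1.0, 0.3]
grip_width: 0.0213
```

Request:
carry_out:
  commands:
    - {"translation":[0,0,0.003],"rot":[0,0,0]}
    - {"translation":[0,0,0.004],"rot":[0,0,0]}
    - {"translation":[0,0,0.004],"rot":[0,0,0]}

```text
time_s: 33.82
tcp_pos: [0.5249, -0.1946, 0.1996]
tcp_rot: [0.0, 0.007, 1.0, 0.0]
ft_force: [-6.3, 3.4, 20.2]
grip_width: 0.0211
```

Request:
carry_out:
  commands:
    - {"translation":[0,0,-0.004],"rot":[0,0,0]}
    - {"translation":[0,0,-0.004],"rot":[0,0,0]}

```text
time_s: 33.98
tcp_pos: [0.5248, -0.1946, 0.2001]
tcp_rot: [0.0, 0.006, 1.0, -0.0]
ft_force: [0.8, 0.3, -2.3]
grip_width: 0.021
```

Request:
carry_out:
  commands:
    - {"translation":[0,0,0],"rot":[0,0,0]}
    - {"translation":[0,0,0],"rot":[0,0,0]}
    - {"translation":[0,0,0],"rot":[0,0,0]}
    - {"translation":[0,0,0],"rot":[0,0,0]}
    - {"translation":[0,0,0],"rot":[0,0,0]}
  gripper: 100

```text
time_s: 34.4
tcp_pos: [0.5248, -0.1945, 0.1998]
tcp_rot: [-0.0, 0.006, 1.0, -0.0]
ft_force: [0.2, 0.4, 0.7]
grip_width: 0.0797
```

Request:
carry_out:
  commands:
    - {"translation":[0,0,-0.05],"rot":[0,0,0]}
    - {"translation":[0,0,-0.17],"rot":[0,0,0]}
    - {"translation":[0,0,-0.3],"rot":[0,0,0]}
    - {"translation":[0,0,-0.43],"rot":[0,0,0]}
    - {"translation":[0,0,-0.55],"rot":[0,0,0]}

```text
time_s: 34.82
tcp_pos: [0.5245, -0.1946, 0.367]
tcp_rot: [0.0, 0.007, 1.0, -0.0]
ft_force: [0.5, 0.6, -0.1]
grip_width: 0.0851
```

Run:
```python
from h import *
s,im=snap('wrist','w24'); print(s['tcp_pos'],s['tcp_rot'],s['time_s'],s['grip_width'],s['ft_force'],s['moment'])
for n,z in dict(tray=0,mallet_head=.044,jaw_grip=.058).items():
    r=models.landmark_of('wrist',n)
    print(n,[(round(float(d['p']),2),np.round(d['point'],1).tolist(),np.round(atz('wrist',d['point'],z,s),4)[:2].tolist()) for d in r[:3]])
move(np.array([.5265,.0342,.36])-s['tcp_pos'],(0,0,.113+.0125),s=s)
s,im=snap('scene','s24')
cv2.imwrite('pics/s24z.png',cv2.resize(im[130:270,130:310,::-1],(770,600),interpolation=cv2.INTER_CUBIC))
```

```text
[ 0.52449189 -0.19464166  0.36696282] [ 1.15768853e-04  6.59674265e-03  9.99978226e-01 -1.31465707e-04] 34.8167 0.08512878033931982 [ 0.54611123  0.55271903 -0.06102221] [ 0.05612844 -0.04439643 -0.00750656]
tray [(0.84, [98.2, 151.9], [0.5007, -0.3874]), (0.32, [418.7, 237.2], [0.6253, 0.0373]), (0.24, [463.7, 181.7], [0.5459, 0.0823])]
mallet_head [(0.6, [253.9, 225.7], [0.5847, -0.192])]
jaw_grip [(0.58, [461.4, 180.9], [0.5286, 0.032])]
translation [0.0034 0.7628 0.023 ] rot [-1.00e-04 -1.00e-04 -2.51e-01]
```

View pics/w24.png

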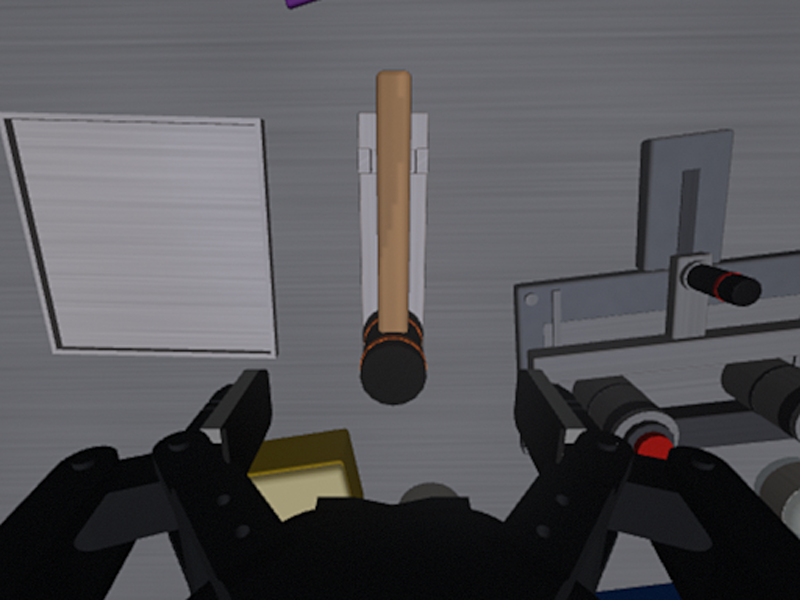

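View pics/s24z.png

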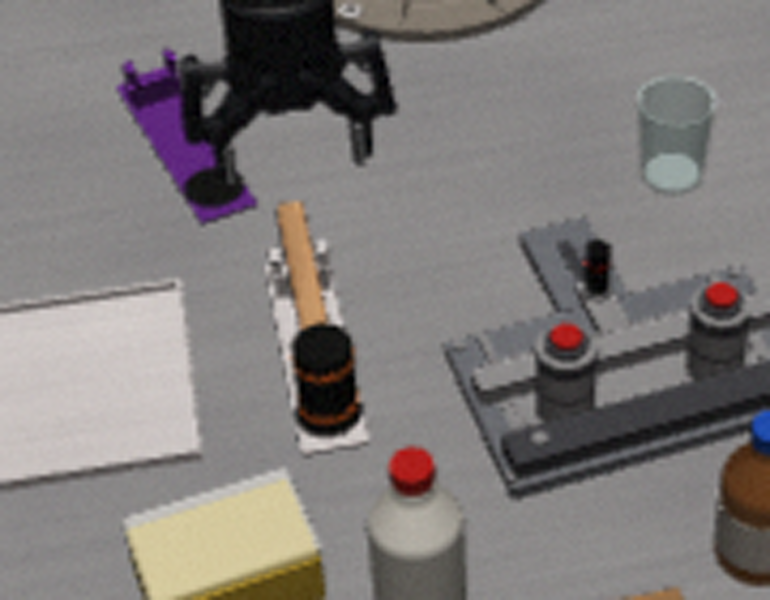

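The mallet lies in the fork with its head on the pad, at (325,385) in the zoomed scene view. Next I open the jaw.

Request:
carry_out:
  commands:
    - {"translation":[0,0.13,0],"rot":[0,0,-0.06]}
    - {"translation":[0,0.26,0],"rot":[0,0,-0.13]}
    - {"translation":[0,0.39,0],"rot":[0,0,-0.2]}
    - {"translation":[0,0.52,0],"rot":[0,0,-0.25]}
    - {"translation":[0,0.62,0],"rot":[0,0,-0.25]}

```text
time_s: 35.48
tcp_pos: [0.5265, -0.0055, 0.3633]
tcp_rot: [-0.001, -0.058, 0.998, 0.0]
ft_force: [-0.3, 0.5, 0.2]
grip_width: 0.0855
```

Run:
```python
from h import *
s=ctrl.state(); print(s['tcp_pos'],s['tcp_rot'])
move(np.array([.527,.034,.36])-s['tcp_pos'],s=s)
```

```text
[ 0.526504   -0.00549314  0.36331676] [-1.30798993e-03 -5.77603547e-02  9.98329615e-01  9.75858938e-05]
translation [-0.0169  0.1306  0.0111] rot [0. 0. 0.]
```

Request:
carry_out:
  commands:
    - {"translation":[-0.016,0.13,0],"rot":[0,0,0]}
    - {"translation":[-0.016,0.13,0.1],"rot":[0,0,0]}
    - {"translation":[-0.016,0.13,0.2],"rot":[0,0,0]}
    - {"translation":[-0.016,0.13,0.2],"rot":[0,0,0]}
    - {"translation":[-0.016,0.13,0.2],"rot":[0,0,0]}

```text
time_s: 35.9
tcp_pos: [0.5269, 0.0305, 0.3032]
tcp_rot: [-0.002, -0.056, 0.998, -0.001]
ft_force: [0.2, -0.3, 0.2]
grip_width: 0.0853
```

Run:
```python
from h import *
s,im=snap('wrist','w25'); print(s['tcp_pos'],s['tcp_rot'])
print(proj('wrist',[[.527,.0342,.078]],s)*1.5625)
move(np.array([.527,.0342,.215])-s['tcp_pos'],s=s)
```

```text
[0.52689527 0.03046725 0.30318189] [-2.46471436e-03 -5.58141379e-02  9.98437958e-01 -5.91946440e-04]
[[399.9854509  327.31113669]]
translation [-0.0032  0.0126  0.2939] rot [0. 0. 0.]
```

View pics/w25.png

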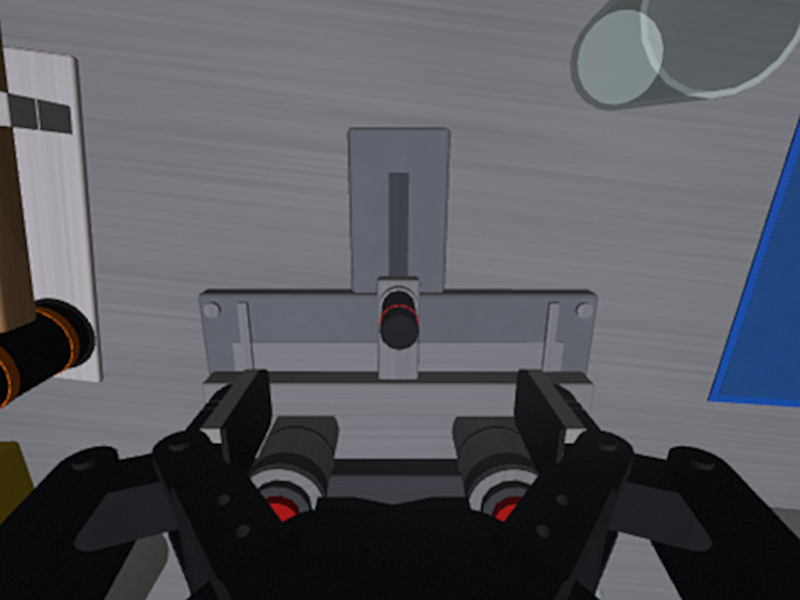

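Request:
carry_out:
  commands:
    - {"translation":[-0.002,0.01,0.1],"rot":[0,0,0]}
    - {"translation":[-0.002,0.01,0.2],"rot":[0,0,0]}
    - {"translation":[-0.002,0.01,0.28],"rot":[0,0,0]}
    - {"translation":[-0.002,0.01,0.29],"rot":[0,0,0]}
    - {"translation":[-0.002,0.01,0.29],"rot":[0,0,0]}

```text
time_s: 36.37
tcp_pos: [0.5281, 0.0333, 0.2181]
tcp_rot: [-0.001, -0.056, 0.998, -0.0]
ft_force: [0.1, -0.3, 0.6]
grip_width: 0.0855
```

Request:
carry_out:
  commands:
    - {"translation":[0,0,0],"rot":[0,0,0]}
    - {"translation":[0,0,0],"rot":[0,0,0]}
    - {"translation":[0,0,0],"rot":[0,0,0]}
    - {"translation":[0,0,0],"rot":[0,0,0]}
    - {"translation":[0,0,0],"rot":[0,0,0]}
  gripper: 5

```text
time_s: 36.78
tcp_pos: [0.5281, 0.0338, 0.2186]
tcp_rot: [0.001, -0.056, 0.998, 0.0]
ft_force: [-0.2, -0.5, -0.7]
grip_width: 0.0252
```

Request:
carry_out:
  commands:
    - {"translation":[0,0,0],"rot":[0,0,0]}
    - {"translation":[0,0,0],"rot":[0,0,0]}
    - {"translation":[0,0,0],"rot":[0,0,0]}

```text
time_s: 37.03
tcp_pos: [0.528, 0.0336, 0.2186]
tcp_rot: [0.0, -0.056, 0.998, 0.0]
ft_force: [-3.6, -1.1, 12.5]
grip_width: 0.0184
```

Pull it open by about 40 mm.

Request:
carry_out:
  commands:
    - {"translation":[0.02,0,0],"rot":[0,0,0]}
    - {"translation":[0.045,0,0],"rot":[0,0,0]}
    - {"translation":[0.07,0,0],"rot":[0,0,0]}
    - {"translation":[0.095,0,0],"rot":[0,0,0]}
    - {"translation":[0.115,0,0],"rot":[0,0,0]}

```text
time_s: 37.45
tcp_pos: [0.4938, 0.0299, 0.2186]
tcp_rot: [0.001, -0.056, 0.998, 0.0]
ft_force: [4.2, -1.1, 6.5]
grip_width: 0.0186
```

Request:
carry_out:
  commands:
    - {"translation":[0.01,0,0],"rot":[0,0,0]}
    - {"translation":[0.018,0,0],"rot":[0,0,0]}
    - {"translation":[0.018,0,0],"rot":[0,0,0]}

```text
time_s: 37.7
tcp_pos: [0.4883, 0.0292, 0.2186]
tcp_rot: [0.001, -0.056, 0.998, 0.0]
ft_force: [0.6, -0.2, 11.4]
grip_width: 0.0181
```

Request:
carry_out:
  commands:
    - {"translation":[0.003,0,0],"rot":[0,0,0]}
    - {"translation":[0.005,0,0],"rot":[0,0,0]}
    - {"translation":[0.005,0,0],"rot":[0,0,0]}

```text
time_s: 37.95
tcp_pos: [0.4872, 0.0291, 0.2186]
tcp_rot: [0.001, -0.056, 0.998, 0.0]
ft_force: [3.1, -0.8, 7.7]
grip_width: 0.0188
```

Request:
carry_out:
  commands:
    - {"translation":[0,0,0],"rot":[0,0,0]}
    - {"translation":[0,0,0],"rot":[0,0,0]}
    - {"translation":[0,0,0],"rot":[0,0,0]}
    - {"translation":[0,0,0],"rot":[0,0,0]}
    - {"translation":[0,0,0],"rot":[0,0,0]}
  gripper: 100

```text
time_s: 38.37
tcp_pos: [0.4865, 0.0291, 0.2177]
tcp_rot: [-0.0, -0.056, 0.998, -0.0]
ft_force: [0.0, -0.6, 0.5]
grip_width: 0.0775
```

Request:
carry_out:
  commands:
    - {"translation":[0,0,-0.1],"rot":[0,0,0]}
    - {"translation":[0,0,-0.23],"rot":[0,0,0]}
    - {"translation":[0,0,-0.36],"rot":[0,0,0]}
    - {"translation":[0,0,-0.46],"rot":[0,0,0]}
    - {"translation":[0,0,-0.46],"rot":[0,0,0]}

```text
time_s: 38.78
tcp_pos: [0.488, 0.0291, 0.3613]
tcp_rot: [0.004, -0.056, 0.998, 0.001]
ft_force: [0.6, 0.9, -0.1]
grip_width: 0.0851
```

Run:
```python
from h import *
s,im=snap('wrist','w26'); print(s['tcp_pos'],s['tcp_rot'],s['time_s'])
r=models.landmark_of('wrist','jaw_grip');print(atz('wrist',r[0]['point'],.058,s))
s,im=snap('scene','s26'); reds('scene',.098,s,im)
cv2.imwrite('pics/s26z.png',cv2.resize(im[130:270,130:310,::-1],(770,600),interpolation=cv2.INTER_CUBIC))
move(np.array([.6334-.02,-.0192,.36])-s['tcp_pos'],s=s)
```

```text
[0.48796993 0.02907152 0.36129945] [ 3.76691712e-03 -5.58371618e-02  9.98432404e-01  8.70024465e-04] 38.7833
[0.48627413 0.02953511 0.058     ]
scene area 29 px [298.2 198.2] bbox [295 196   7   5] z0.098 [0.6224 0.1033]
scene area 31 px [262. 208.] bbox [259 206   7   5] z0.098 [ 0.6366 -0.0212]
scene area 62 px [225.8 238.4] bbox [222 235   9   8] z0.098 [ 0.7318 -0.1565]
translation [-0.4013 -0.2078 -0.0096] rot [0. 0. 0.]
```

View pics/s26z.png

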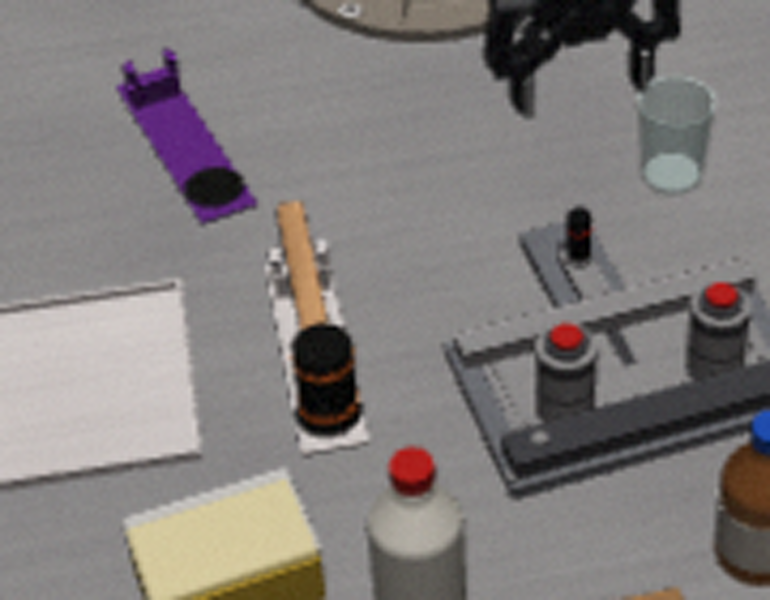

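Request:
carry_out:
  commands:
    - {"translation":[-0.1,-0.05,0],"rot":[0,0,0]}
    - {"translation":[-0.2,-0.1,0],"rot":[0,0,0]}
    - {"translation":[-0.3,-0.15,0],"rot":[0,0,0]}
    - {"translation":[-0.4,-0.19,0],"rot":[0,0,0]}
    - {"translation":[-0.455,-0.213,0],"rot":[0,0,0]}

```text
time_s: 39.35
tcp_pos: [0.6317, -0.0201, 0.3536]
tcp_rot: [-0.001, -0.056, 0.998, -0.0]
ft_force: [-0.9, 0.2, -0.9]
grip_width: 0.0855
```

Request:
carry_out:
  commands:
    - {"translation":[0,0,0.05],"rot":[0,0,0]}
    - {"translation":[0,0,0.15],"rot":[0,0,0]}
    - {"translation":[0,0,0.15],"rot":[0,0,0]}
    - {"translation":[0,0,0.15],"rot":[0,0,0]}

```text
time_s: 39.68
tcp_pos: [0.6287, -0.0191, 0.3085]
tcp_rot: [-0.003, -0.056, 0.998, -0.0]
ft_force: [1.3, 0.1, 1.3]
grip_width: 0.0859
```

Run:
```python
from h import *
s,im=snap('wrist','w27'); print(s['tcp_pos'],s['tcp_rot'],s['time_s'])
reds('wrist',.098,s,im)
move(np.array([.633,-.0192,.2238])-s['tcp_pos'],s=s)
```

```text
[ 0.62867351 -0.01905802  0.3084894 ] [-2.69557256e-03 -5.59725882e-02  9.98428638e-01 -2.39058320e-04] 39.6833
wrist area 23 px [328.   21.5] bbox [327  14   4  15] z0.098 [0.5004 0.0124]
wrist area 24 px [334.2  35.3] bbox [329  31  12   8] z0.098 [0.5072 0.0175]
wrist area 725 px [250.  222.1] bbox [235 208  31  29] z0.098 [ 0.6334 -0.0193]
wrist area 724 px [421.3 222.4] bbox [406 208  32  30] z0.098 [0.6196 0.105 ]
translation [-0.0158 -0.002   0.2822] rot [0. 0. 0.]
```

View pics/w27.png

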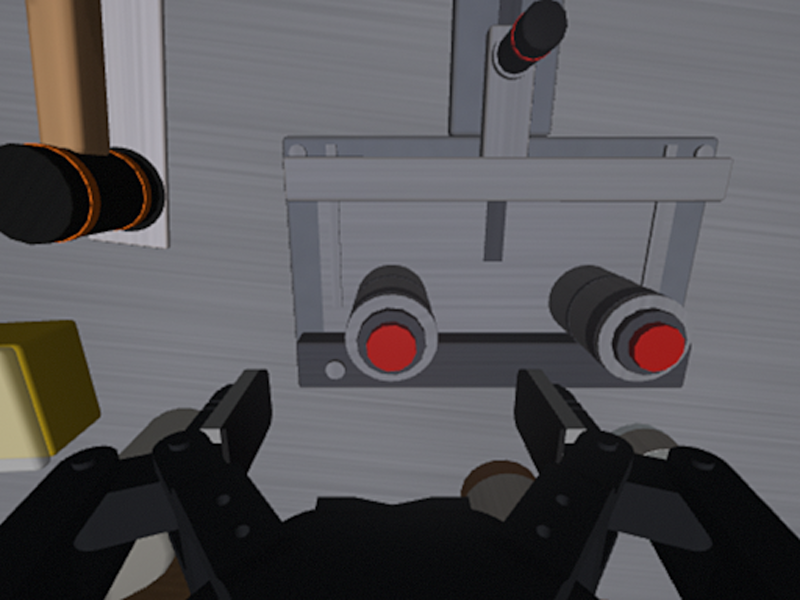

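Pins seated, seen at (391,348) and (658,348), and the jaw is open. I pick C.

Request:
carry_out:
  commands:
    - {"translation":[-0.012,-0.002,0.1],"rot":[0,0,0]}
    - {"translation":[-0.012,-0.002,0.2],"rot":[0,0,0]}
    - {"translation":[-0.012,-0.002,0.27],"rot":[0,0,0]}
    - {"translation":[-0.012,-0.002,0.27],"rot":[0,0,0]}
    - {"translation":[-0.012,-0.002,0.27],"rot":[0,0,0]}

```text
time_s: 40.15
tcp_pos: [0.6333, -0.0192, 0.2305]
tcp_rot: [-0.0, -0.056, 0.998, -0.0]
ft_force: [-0.8, 0.0, -0.1]
grip_width: 0.0852
```

Request:
carry_out:
  commands:
    - {"translation":[0,0,0.01],"rot":[0,0,0]}
    - {"translation":[0,0,0.01],"rot":[0,0,0]}

```text
time_s: 40.32
tcp_pos: [0.6337, -0.0192, 0.2285]
tcp_rot: [0.001, -0.056, 0.998, 0.0]
ft_force: [-1.1, 0.4, 0.1]
grip_width: 0.0854
```

Request:
carry_out:
  commands:
    - {"translation":[0,0,0.013],"rot":[0,0,0]}
    - {"translation":[0,0,0.013],"rot":[0,0,0]}
    - {"translation":[0,0,0.013],"rot":[0,0,0]}

```text
time_s: 40.57
tcp_pos: [0.6332, -0.0192, 0.2233]
tcp_rot: [0.0, -0.056, 0.998, 0.0]
ft_force: [-0.4, -0.7, 0.4]
grip_width: 0.0854
```

Request:
carry_out:
  commands:
    - {"translation":[0,0,0],"rot":[0,0,0]}
    - {"translation":[0,0,0],"rot":[0,0,0]}
    - {"translation":[0,0,0],"rot":[0,0,0]}
    - {"translation":[0,0,0],"rot":[0,0,0]}
    - {"translation":[0,0,0],"rot":[0,0,0]}
  gripper: 30

```text
time_s: 40.98
tcp_pos: [0.6332, -0.0193, 0.2232]
tcp_rot: [0.0, -0.056, 0.998, 0.0]
ft_force: [-1.6, -0.3, 5.9]
grip_width: 0.045
```

Request:
carry_out:
  commands:
    - {"translation":[0,0,-0.03],"rot":[0,0,0]}
    - {"translation":[0,0,-0.1],"rot":[0,0,0]}
    - {"translation":[0,0,-0.2],"rot":[0,0,0]}
    - {"translation":[0,0,-0.32],"rot":[0,0,0]}
    - {"translation":[0,0,-0.4],"rot":[0,0,0]}

```text
time_s: 41.4
tcp_pos: [0.6332, -0.0195, 0.346]
tcp_rot: [0.001, -0.056, 0.998, -0.0]
ft_force: [1.5, 0.1, -3.5]
grip_width: 0.0446
```

Run:
```python
from h import *
s,im=snap('wrist','w28'); print(s['tcp_pos'],s['tcp_rot'],s['time_s'],s['grip_width'],s['ft_force'])
# tray from w24-like: top
s2,im=snap('top','t28')
r=models.trace('top','tray'); 
for d in r[:2]:
    m=d['mask'].astype(np.uint8); 
    c,_=cv2.findContours(m,cv2.RETR_EXTERNAL,cv2.CHAIN_APPROX_NONE); c=max(c,key=cv2.contourArea)
    b=cv2.boxPoints(cv2.minAreaRect(c)); P=np.array([atz('top',q,.008) for q in b]); print(d['p'],b,P[:,:2],P.mean(0))
for t in ([.545,-.375],[.545,-.40]): move(np.array([t[0],t[1],.34])-s['tcp_pos'],s=s)
```

```text
[ 0.6331959  -0.01952129  0.34600552] [ 6.52111714e-04 -5.58282464e-02  9.98440172e-01 -7.11944889e-05] 41.4 0.04456189766688118 [ 1.45457644  0.05647464 -3.47739442]
0.69 [[347.87695 175.04678]
 [407.14905 172.57712]
 [409.54767 230.14383]
 [350.27557 232.6135 ]] [[ 0.60079812 -0.29324328]
 [ 0.60263386 -0.49339956]
 [ 0.40846704 -0.48461697]
 [ 0.40602621 -0.28876466]] [ 0.5044813  -0.39000612  0.008     ]
translation [ 0.4243 -1.1448  0.0197] rot [0. 0. 0.]
translation [ 0.4336 -1.2276  0.0197] rot [0. 0. 0.]
```

View pics/t28.png

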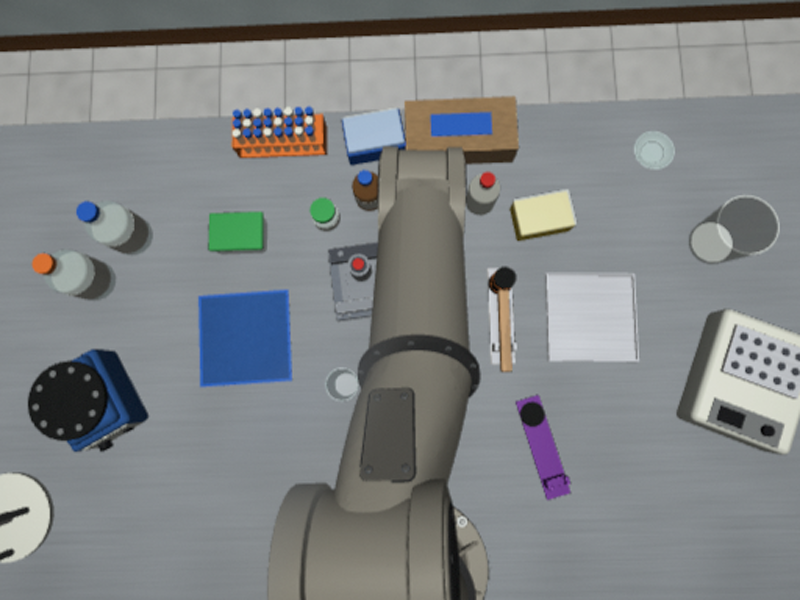

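C is held. The tray centre measures (0.504, -0.389), close to axis-aligned. I carry C to about (0.54, -0.43).

Request:
carry_out:
  commands:
    - {"translation":[0.035,-0.1,0],"rot":[0,0,0]}
    - {"translation":[0.075,-0.21,0],"rot":[0,0,0]}
    - {"translation":[0.115,-0.32,0],"rot":[0,0,0]}
    - {"translation":[0.15,-0.43,0],"rot":[0,0,0]}
    - {"translation":[0.18,-0.53,0],"rot":[0,0,0]}

```text
time_s: 41.97
tcp_pos: [0.5959, -0.1851, 0.3413]
tcp_rot: [-0.001, -0.056, 0.998, 0.0]
ft_force: [1.0, -1.1, -4.2]
grip_width: 0.0452
```

Request:
carry_out:
  commands:
    - {"translation":[0.035,-0.1,0],"rot":[0,0,0]}
    - {"translation":[0.075,-0.21,0],"rot":[0,0,0]}
    - {"translation":[0.115,-0.32,0],"rot":[0,0,0]}
    - {"translation":[0.15,-0.43,0],"rot":[0,0,0]}
    - {"translation":[0.18,-0.53,0],"rot":[0,0,0]}

```text
time_s: 42.38
tcp_pos: [0.56, -0.3492, 0.3412]
tcp_rot: [-0.001, -0.056, 0.998, 0.0]
ft_force: [0.4, -0.5, -4.5]
grip_width: 0.0449
```

Request:
carry_out:
  commands:
    - {"translation":[0.035,-0.1,0],"rot":[0,0,0]}
    - {"translation":[0.075,-0.2,0],"rot":[0,0,0]}
    - {"translation":[0.1,-0.26,0],"rot":[0,0,0]}
    - {"translation":[0.1,-0.26,0],"rot":[0,0,0]}
    - {"translation":[0.1,-0.26,0],"rot":[0,0,0]}

```text
time_s: 42.8
tcp_pos: [0.5391, -0.4293, 0.341]
tcp_rot: [-0.001, -0.055, 0.998, 0.001]
ft_force: [1.3, 0.5, -3.9]
grip_width: 0.0447
```

Run:
```python
from h import *
s,im=snap('wrist','w29'); print(s['tcp_pos'],s['tcp_rot'],s['time_s'],s['grip_width'],s['ft_force'])
move(np.array([.54,-.43,.2102])-s['tcp_pos'],s=s)
s,im=snap('scene','s29')
```

```text
[ 0.53908586 -0.4292594   0.34102083] [-1.34945002e-03 -5.47590621e-02  9.98498523e-01  5.69611322e-04] 42.8 0.04469306728391935 [ 1.29119255  0.53865274 -3.89140935]
translation [-0.0039 -0.0033  0.4361] rot [0. 0. 0.]
```

View pics/w29.png

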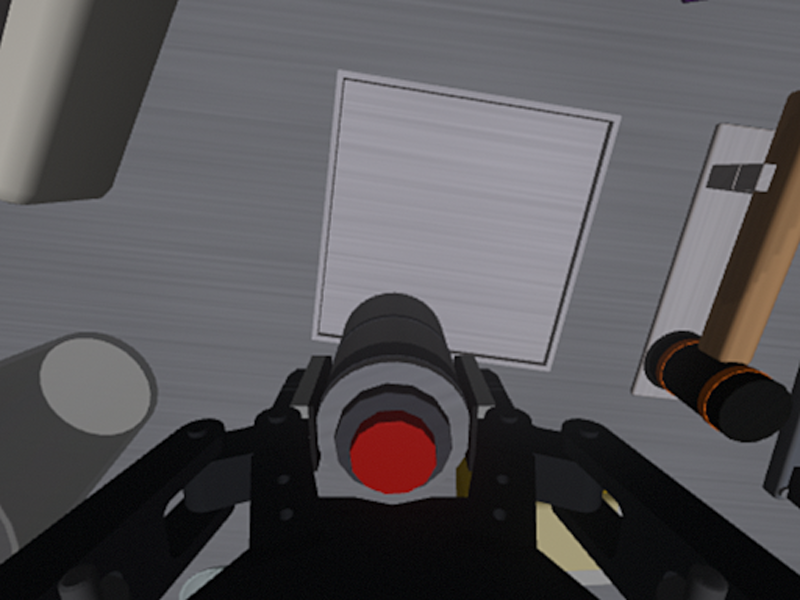

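View pics/s29.png

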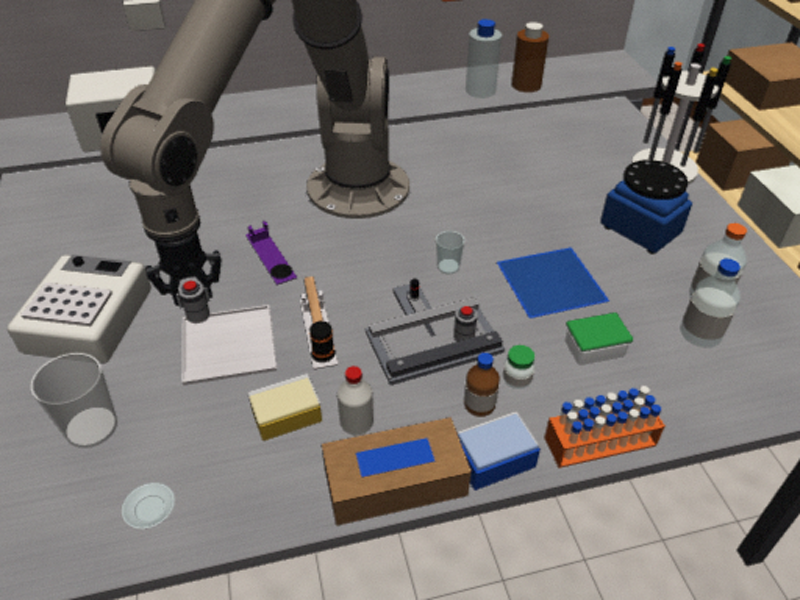

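Request:
carry_out:
  commands:
    - {"translation":[-0.004,-0.003,0.08],"rot":[0,0,0]}
    - {"translation":[-0.004,-0.003,0.18],"rot":[0,0,0]}
    - {"translation":[-0.004,-0.003,0.28],"rot":[0,0,0]}
    - {"translation":[-0.004,-0.003,0.36],"rot":[0,0,0]}
    - {"translation":[-0.004,-0.003,0.4],"rot":[0,0,0]}

```text
time_s: 43.32
tcp_pos: [0.5415, -0.4267, 0.2192]
tcp_rot: [-0.002, -0.057, 0.998, 0.002]
ft_force: [-0.3, 1.3, -4.7]
grip_width: 0.0448
```

Request:
carry_out:
  commands:
    - {"translation":[0,0,0.01],"rot":[0,0,0]}
    - {"translation":[0,0,0.016],"rot":[0,0,0]}
    - {"translation":[0,0,0.016],"rot":[0,0,0]}
    - {"translation":[0,0,0.016],"rot":[0,0,0]}

```text
time_s: 43.65
tcp_pos: [0.5421, -0.4292, 0.2197]
tcp_rot: [0.001, -0.056, 0.998, -0.001]
ft_force: [0.5, -0.6, -4.4]
grip_width: 0.0443
```

Request:
carry_out:
  commands:
    - {"translation":[0,0,0.01],"rot":[0,0,0]}
    - {"translation":[0,0,0.018],"rot":[0,0,0]}
    - {"translation":[0,0,0.018],"rot":[0,0,0]}
    - {"translation":[0,0,0.018],"rot":[0,0,0]}

```text
time_s: 43.98
tcp_pos: [0.5416, -0.4289, 0.2128]
tcp_rot: [-0.0, -0.056, 0.998, 0.0]
ft_force: [-0.6, -0.2, -3.7]
grip_width: 0.0446
```

Request:
carry_out:
  commands:
    - {"translation":[0,0,0.003],"rot":[0,0,0]}
    - {"translation":[0,0,0.003],"rot":[0,0,0]}

```text
time_s: 44.15
tcp_pos: [0.5416, -0.429, 0.2118]
tcp_rot: [-0.0, -0.056, 0.998, -0.0]
ft_force: [0.5, 0.8, -4.5]
grip_width: 0.0445
```

Request:
carry_out:
  commands:
    - {"translation":[0,0,0.003],"rot":[0,0,0]}
    - {"translation":[0,0,0.006],"rot":[0,0,0]}
    - {"translation":[0,0,0.006],"rot":[0,0,0]}

```text
time_s: 44.4
tcp_pos: [0.5417, -0.4291, 0.2103]
tcp_rot: [0.0, -0.056, 0.998, -0.0]
ft_force: [-1.0, 0.7, 0.1]
grip_width: 0.0448
```

Request:
carry_out:
  commands:
    - {"translation":[0,0,0],"rot":[0,0,0]}
    - {"translation":[0,0,0],"rot":[0,0,0]}
    - {"translation":[0,0,0],"rot":[0,0,0]}
    - {"translation":[0,0,0],"rot":[0,0,0]}
    - {"translation":[0,0,0],"rot":[0,0,0]}
  gripper: 100

```text
time_s: 44.82
tcp_pos: [0.5417, -0.429, 0.2101]
tcp_rot: [0.0, -0.056, 0.998, -0.0]
ft_force: [0.2, 0.3, -0.4]
grip_width: 0.0856
```

Request:
carry_out:
  commands:
    - {"translation":[0,0,-0.05],"rot":[0,0,0]}
    - {"translation":[0,0,-0.17],"rot":[0,0,0]}
    - {"translation":[0,0,-0.3],"rot":[0,0,0]}
    - {"translation":[0,0,-0.43],"rot":[0,0,0]}
    - {"translation":[0,0,-0.49],"rot":[0,0,0]}

```text
time_s: 45.23
tcp_pos: [0.5418, -0.4298, 0.3636]
tcp_rot: [0.002, -0.056, 0.998, -0.002]
ft_force: [0.5, -0.7, 0.7]
grip_width: 0.0857
```

Request:
carry_out:
  commands:
    - {"translation":[-0.15,0.58,0],"rot":[0,0,0]}
    - {"translation":[-0.15,0.58,0],"rot":[0,0,0]}
    - {"translation":[-0.15,0.58,0],"rot":[0,0,0]}
    - {"translation":[-0.15,0.58,0],"rot":[0,0,0]}
    - {"translation":[-0.15,0.58,0],"rot":[0,0,0]}

```text
time_s: 45.65
tcp_pos: [0.5681, -0.2448, 0.3581]
tcp_rot: [0.001, -0.059, 0.998, 0.001]
ft_force: [1.1, -0.8, 0.6]
grip_width: 0.0854
```

Request:
carry_out:
  commands:
    - {"translation":[-0.15,0.58,0],"rot":[0,0,0]}
    - {"translation":[-0.15,0.58,0],"rot":[0,0,0]}
    - {"translation":[-0.15,0.58,0],"rot":[0,0,0]}
    - {"translation":[-0.15,0.58,0],"rot":[0,0,0]}
    - {"translation":[-0.15,0.58,0],"rot":[0,0,0]}

```text
time_s: 46.07
tcp_pos: [0.5929, -0.0666, 0.358]
tcp_rot: [0.001, -0.059, 0.998, 0.001]
ft_force: [1.0, 1.2, -0.2]
grip_width: 0.0852
```

Request:
carry_out:
  commands:
    - {"translation":[-0.15,0.57,0],"rot":[0,0,0]}
    - {"translation":[-0.15,0.57,0],"rot":[0,0,0]}
    - {"translation":[-0.15,0.57,0],"rot":[0,0,0]}
    - {"translation":[-0.15,0.57,0],"rot":[0,0,0]}
    - {"translation":[-0.15,0.57,0.1],"rot":[0,0,0]}

```text
time_s: 46.48
tcp_pos: [0.6196, 0.1094, 0.3323]
tcp_rot: [0.004, -0.059, 0.998, 0.002]
ft_force: [1.1, 1.3, 0.2]
grip_width: 0.0853
```

Run:
```python
from h import *
s,im=snap('wrist','w30'); print(s['tcp_pos'],s['tcp_rot'],s['time_s'])
reds('wrist',.098,s,im)
move(np.array([.6196,.105,.2235])-s['tcp_pos'],s=s)
s,im=snap('scene','s30'); reds('scene',.085,s,im)
```

```text
[0.61957979 0.10938038 0.33232167] [ 0.00425481 -0.05935772  0.99822495  0.00234842] 46.4833
wrist area 19 px [167.6  31. ] bbox [162  30  11   3] z0.098 [0.5057 0.0405]
wrist area 606 px [245.2 200.6] bbox [231 187  29  28] z0.098 [0.6196 0.1057]
translation [ 0.0048 -0.016   0.3626] rot [0. 0. 0.]
scene area 29 px [298.2 198.2] bbox [295 196   7   5] z0.085 [0.6101 0.1081]
scene area 31 px [129.4 213. ] bbox [126 211   8   5] z0.085 [ 0.5452 -0.4293]
scene area 62 px [225.8 238.4] bbox [222 235   9   8] z0.085 [ 0.7208 -0.1549]
```

View pics/w30.png

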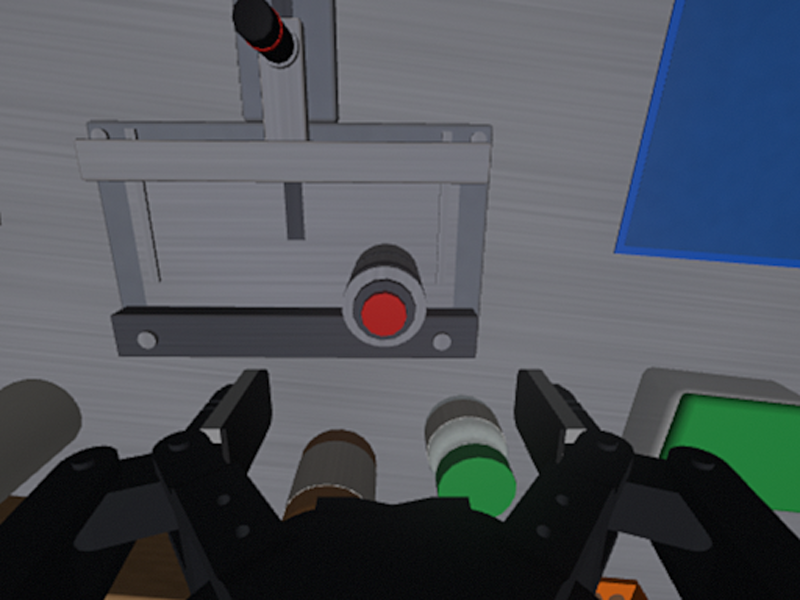

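View pics/s30.png

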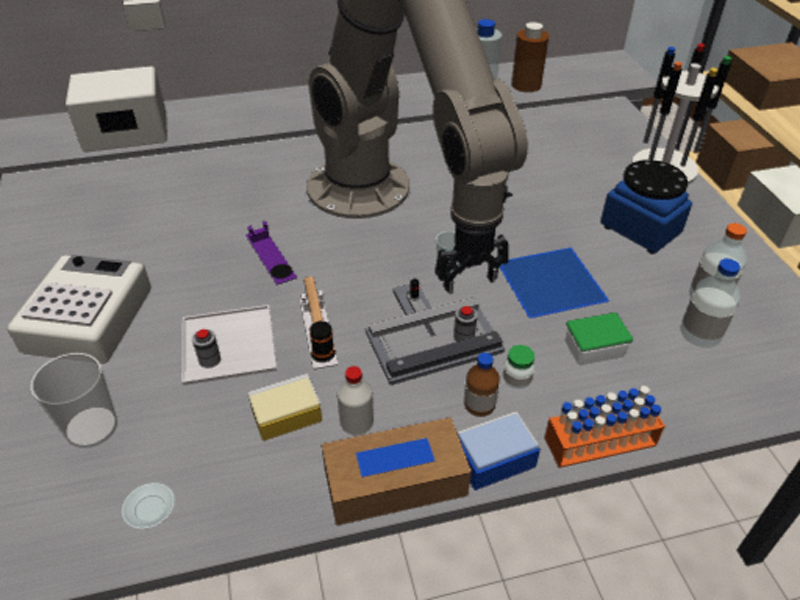

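C stands in the tray at (205,345). Next is B.

Request:
carry_out:
  commands:
    - {"translation":[0.002,-0.012,0.1],"rot":[0,0,0]}
    - {"translation":[0.002,-0.012,0.2],"rot":[0,0,0]}
    - {"translation":[0.002,-0.012,0.28],"rot":[0,0,0]}
    - {"translation":[0.002,-0.012,0.28],"rot":[0,0,0]}
    - {"translation":[0.002,-0.012,0.28],"rot":[0,0,0]}

```text
time_s: 47.0
tcp_pos: [0.6177, 0.0972, 0.2437]
tcp_rot: [-0.001, -0.055, 0.998, -0.0]
ft_force: [0.5, 0.4, 0.3]
grip_width: 0.0853
```

Request:
carry_out:
  commands:
    - {"translation":[0,0,0],"rot":[0,0,0]}
    - {"translation":[0,0,0],"rot":[0,0,0]}

```text
time_s: 47.17
tcp_pos: [0.6183, 0.0979, 0.2453]
tcp_rot: [0.001, -0.056, 0.998, 0.0]
ft_force: [0.2, 0.2, 0.4]
grip_width: 0.0854
```

Request:
carry_out:
  commands:
    - {"translation":[-0.007,0.024,0.0],"rot":[0,0,0]}
    - {"translation":[-0.007,0.024,0.04],"rot":[0,0,0]}
    - {"translation":[-0.007,0.024,0.072],"rot":[0,0,0]}
    - {"translation":[-0.007,0.024,0.072],"rot":[0,0,0]}
    - {"translation":[-0.007,0.024,0.072],"rot":[0,0,0]}

```text
time_s: 47.58
tcp_pos: [0.6184, 0.1056, 0.2205]
tcp_rot: [-0.001, -0.056, 0.998, -0.0]
ft_force: [0.4, -0.1, 0.4]
grip_width: 0.0856
```

Request:
carry_out:
  commands:
    - {"translation":[0,0,0],"rot":[0,0,0]}
    - {"translation":[0,0,0],"rot":[0,0,0]}
    - {"translation":[0,0,0],"rot":[0,0,0]}
    - {"translation":[0,0,0],"rot":[0,0,0]}
    - {"translation":[0,0,0],"rot":[0,0,0]}
  gripper: 30

```text
time_s: 48.0
tcp_pos: [0.6189, 0.1055, 0.222]
tcp_rot: [0.0, -0.056, 0.998, 0.0]
ft_force: [-2.0, -0.5, 5.3]
grip_width: 0.0449
```

Request:
carry_out:
  commands:
    - {"translation":[0,0,-0.03],"rot":[0,0,0]}
    - {"translation":[0,0,-0.1],"rot":[0,0,0]}
    - {"translation":[0,0,-0.2],"rot":[0,0,0]}
    - {"translation":[0,0,-0.32],"rot":[0,0,0]}
    - {"translation":[0,0,-0.4],"rot":[0,0,0]}

```text
time_s: 48.42
tcp_pos: [0.6189, 0.1054, 0.3447]
tcp_rot: [0.001, -0.056, 0.998, 0.0]
ft_force: [2.0, 0.3, -3.7]
grip_width: 0.0449
```

Run:
```python
from h import *
s,im=snap('wrist','w31'); print(s['tcp_pos'],s['tcp_rot'],s['time_s'],s['grip_width'],s['ft_force'])
move(np.array([.468,-.35,.34])-s['tcp_pos'],s=s)
```

```text
[0.61890538 0.10540867 0.34471449] [ 8.18190023e-04 -5.58676835e-02  9.98437838e-01  1.28775933e-04] 48.4167 0.04492317038447068 [ 2.01508494  0.28437309 -3.74311387]
translation [ 0.6693 -1.4524  0.0144] rot [0. 0. 0.]
```

View pics/w31.png

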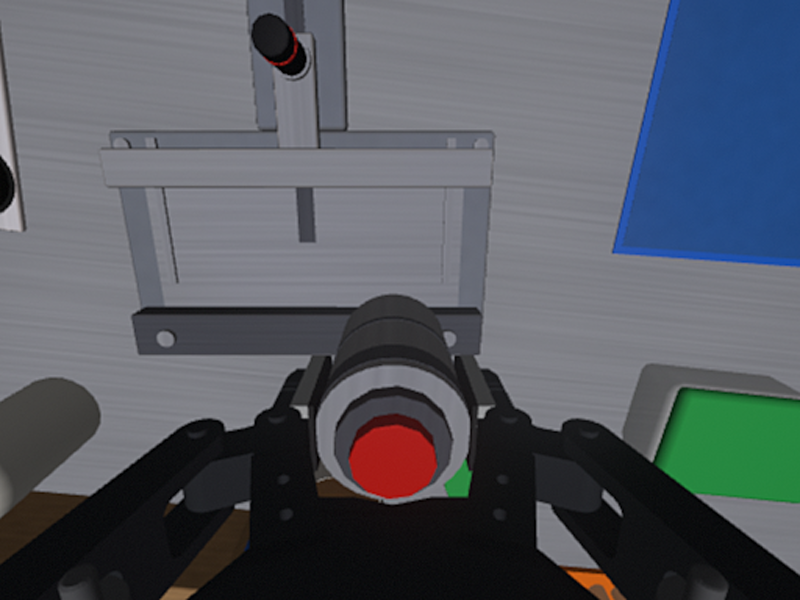

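B is held. I carry it to the tray at (0.468, -0.35).

Request:
carry_out:
  commands:
    - {"translation":[0.045,-0.1,0],"rot":[0,0,0]}
    - {"translation":[0.09,-0.2,0],"rot":[0,0,0]}
    - {"translation":[0.14,-0.3,0],"rot":[0,0,0]}
    - {"translation":[0.19,-0.41,0],"rot":[0,0,0]}
    - {"translation":[0.24,-0.52,0],"rot":[0,0,0]}

```text
time_s: 48.88
tcp_pos: [0.5637, -0.0587, 0.3416]
tcp_rot: [-0.0, -0.056, 0.998, 0.0]
ft_force: [0.5, -0.3, -4.0]
grip_width: 0.0443
```

Request:
carry_out:
  commands:
    - {"translation":[0.045,-0.1,0],"rot":[0,0,0]}
    - {"translation":[0.09,-0.2,0],"rot":[0,0,0]}
    - {"translation":[0.14,-0.3,0],"rot":[0,0,0]}
    - {"translation":[0.19,-0.41,0],"rot":[0,0,0]}
    - {"translation":[0.24,-0.52,0],"rot":[0,0,0]}

```text
time_s: 49.3
tcp_pos: [0.5096, -0.2218, 0.3418]
tcp_rot: [0.0, -0.056, 0.998, 0.0]
ft_force: [-0.2, -0.6, -3.7]
grip_width: 0.0447
```

Request:
carry_out:
  commands:
    - {"translation":[0.045,-0.1,0],"rot":[0,0,0]}
    - {"translation":[0.09,-0.2,0],"rot":[0,0,0]}
    - {"translation":[0.14,-0.3,0],"rot":[0,0,0]}
    - {"translation":[0.18,-0.4,0],"rot":[0,0,0]}
    - {"translation":[0.188,-0.41,0],"rot":[0,0,0]}

```text
time_s: 49.72
tcp_pos: [0.4654, -0.3545, 0.342]
tcp_rot: [-0.0, -0.053, 0.999, -0.001]
ft_force: [-0.7, -0.8, -4.5]
grip_width: 0.0445
```

Request:
carry_out:
  commands:
    - {"translation":[0,0,0.02],"rot":[0,0,0]}
    - {"translation":[0,0,0.1],"rot":[0,0,0]}
    - {"translation":[0,0,0.18],"rot":[0,0,0]}
    - {"translation":[0,0,0.2],"rot":[0,0,0]}
    - {"translation":[0,0,0.2],"rot":[0,0,0]}

```text
time_s: 50.13
tcp_pos: [0.4682, -0.3477, 0.2797]
tcp_rot: [-0.002, -0.057, 0.998, 0.001]
ft_force: [-0.3, 0.8, -4.1]
grip_width: 0.0446
```

Run:
```python
from h import *
s,im=snap('wrist','w32'); print(s['tcp_pos'],s['tcp_rot'],s['time_s'],s['grip_width'],s['ft_force'])
move(np.array([.468,-.35,.209])-s['tcp_pos'],s=s)
s,im=snap('scene','s32')
cv2.imwrite('pics/s32z.png',cv2.resize(im[130:270,80:260,::-1],(770,600),interpolation=cv2.INTER_CUBIC))
```

```text
[ 0.46821018 -0.34770745  0.27968154] [-0.00156849 -0.05664019  0.99839284  0.00107651] 50.1333 0.04458129509708445 [-0.33654881  0.84710937 -4.12377461]
translation [ 0.0009 -0.0081  0.2356] rot [0. 0. 0.]
```

View pics/w32.png

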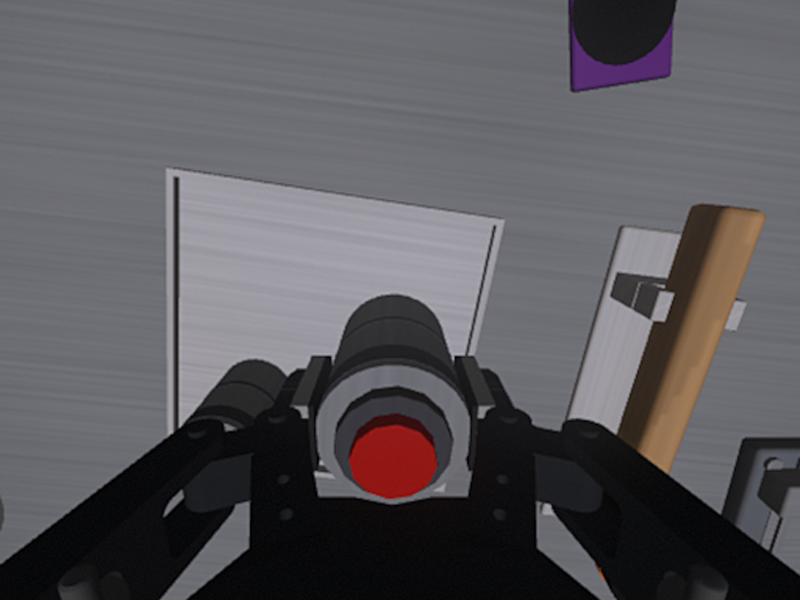

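View pics/s32z.png

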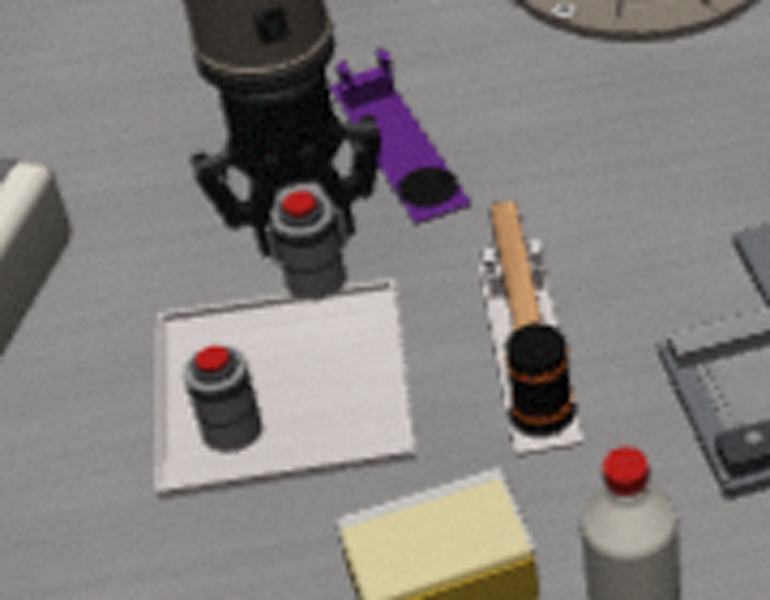

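Request:
carry_out:
  commands:
    - {"translation":[-0.001,-0.004,0.06],"rot":[0,0,0]}
    - {"translation":[-0.001,-0.004,0.13],"rot":[0,0,0]}
    - {"translation":[-0.001,-0.004,0.19],"rot":[0,0,0]}
    - {"translation":[-0.001,-0.004,0.205],"rot":[0,0,0]}
    - {"translation":[-0.001,-0.004,0.205],"rot":[0,0,0]}

```text
time_s: 50.65
tcp_pos: [0.4689, -0.3501, 0.22]
tcp_rot: [-0.0, -0.056, 0.998, 0.0]
ft_force: [-0.2, 0.3, -4.1]
grip_width: 0.0447
```

Request:
carry_out:
  commands:
    - {"translation":[0,0,0.003],"rot":[0,0,0]}
    - {"translation":[0,0,0.006],"rot":[0,0,0]}
    - {"translation":[0,0,0.006],"rot":[0,0,0]}

```text
time_s: 50.9
tcp_pos: [0.4691, -0.3504, 0.2192]
tcp_rot: [0.001, -0.056, 0.998, -0.0]
ft_force: [-0.9, 0.2, -3.9]
grip_width: 0.0447
```

Request:
carry_out:
  commands:
    - {"translation":[0,0,0.01],"rot":[0,0,0]}
    - {"translation":[0,0,0.02],"rot":[0,0,0]}
    - {"translation":[0,0,0.026],"rot":[0,0,0]}
    - {"translation":[0,0,0.026],"rot":[0,0,0]}

```text
time_s: 51.23
tcp_pos: [0.4686, -0.3501, 0.2099]
tcp_rot: [-0.0, -0.056, 0.998, 0.0]
ft_force: [-0.3, 0.2, -4.9]
grip_width: 0.0451
```

Request:
carry_out:
  commands:
    - {"translation":[0,0,0.003],"rot":[0,0,0]}
    - {"translation":[0,0,0.005],"rot":[0,0,0]}
    - {"translation":[0,0,0.005],"rot":[0,0,0]}

```text
time_s: 51.48
tcp_pos: [0.4687, -0.3503, 0.209]
tcp_rot: [-0.0, -0.056, 0.998, 0.0]
ft_force: [-1.4, 0.6, 1.0]
grip_width: 0.0448
```

Contact. I release, retreat and check.

Request:
carry_out:
  commands:
    - {"translation":[0,0,0],"rot":[0,0,0]}
    - {"translation":[0,0,0],"rot":[0,0,0]}
    - {"translation":[0,0,0],"rot":[0,0,0]}
    - {"translation":[0,0,0],"rot":[0,0,0]}
    - {"translation":[0,0,0],"rot":[0,0,0]}
  gripper: 100

```text
time_s: 51.9
tcp_pos: [0.4688, -0.3503, 0.2089]
tcp_rot: [0.0, -0.056, 0.998, -0.0]
ft_force: [0.7, -0.9, 1.6]
grip_width: 0.0856
```

Request:
carry_out:
  commands:
    - {"translation":[0,0,-0.05],"rot":[0,0,0]}
    - {"translation":[0,0,-0.17],"rot":[0,0,0]}
    - {"translation":[0,0,-0.3],"rot":[0,0,0]}
    - {"translation":[0,0,-0.43],"rot":[0,0,0]}
    - {"translation":[0,0,-0.56],"rot":[0,0,0]}

```text
time_s: 52.32
tcp_pos: [0.4684, -0.3502, 0.3787]
tcp_rot: [-0.0, -0.056, 0.998, -0.0]
ft_force: [0.4, -0.4, -0.7]
grip_width: 0.0848
```

Request:
carry_out:
  commands:
    - {"translation":[0.1,0.05,-0.12],"rot":[0,0,0]}
    - {"translation":[0.1,0.05,-0.12],"rot":[0,0,0]}
    - {"translation":[0.1,0.05,-0.12],"rot":[0,0,0]}
    - {"translation":[0.1,0.05,-0.12],"rot":[0,0,0]}

```text
time_s: 52.65
tcp_pos: [0.4373, -0.3384, 0.4128]
tcp_rot: [0.001, -0.056, 0.998, 0.0]
ft_force: [0.6, -0.2, -0.1]
grip_width: 0.0852
```

Run:
```python
from h import *
s,im=snap('wrist','w33'); print(s['tcp_pos'],s['tcp_rot'],s['time_s'],s['ft_force'])
reds('wrist',.085,s,im)
s,im=snap('scene','s33'); reds('scene',.085,s,im); print(proj('scene',[[.4687,-.3503,.085],[.4687,-.3503,.099]]))
```

```text
[ 0.43733576 -0.33844161  0.41279758] [ 5.17516419e-04 -5.62158765e-02  9.98418503e-01  1.47234487e-05] 52.65 [ 0.6141266  -0.22318559 -0.09897284]
wrist area 267 px [238.2 200.8] bbox [229 192  19  18] z0.085 [ 0.4695 -0.3501]
wrist area 77 px [175.1 248.9] bbox [172 242   8  15] z0.085 [ 0.5417 -0.4221]
scene area 28 px [152.5 193.2] bbox [149 191   8   5] z0.085 [ 0.4721 -0.3512]
scene area 31 px [129.4 213. ] bbox [126 211   8   5] z0.085 [ 0.5452 -0.4293]
scene area 62 px [225.8 238.4] bbox [222 235   9   8] z0.085 [ 0.7208 -0.1549]
[[152.66728432 192.44338629]
 [151.99351676 189.37696773]]
```

View pics/w33.png

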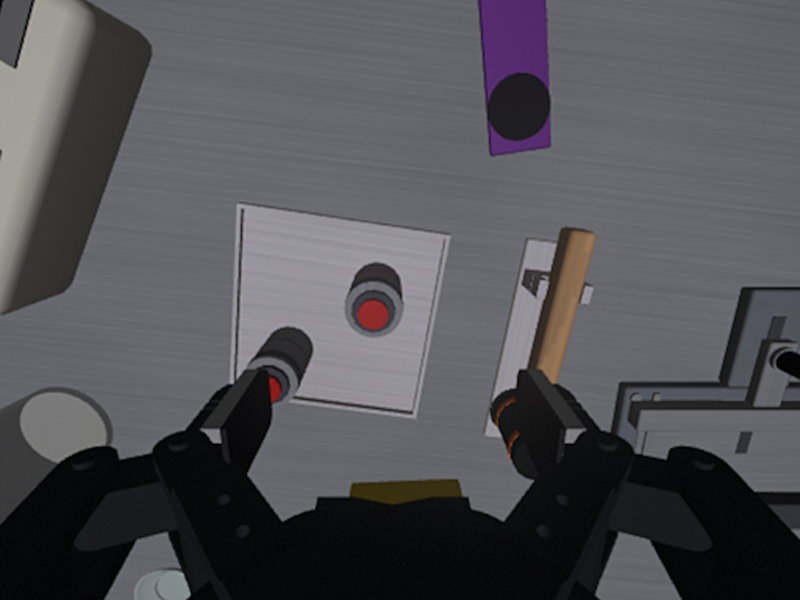

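View pics/s33.png

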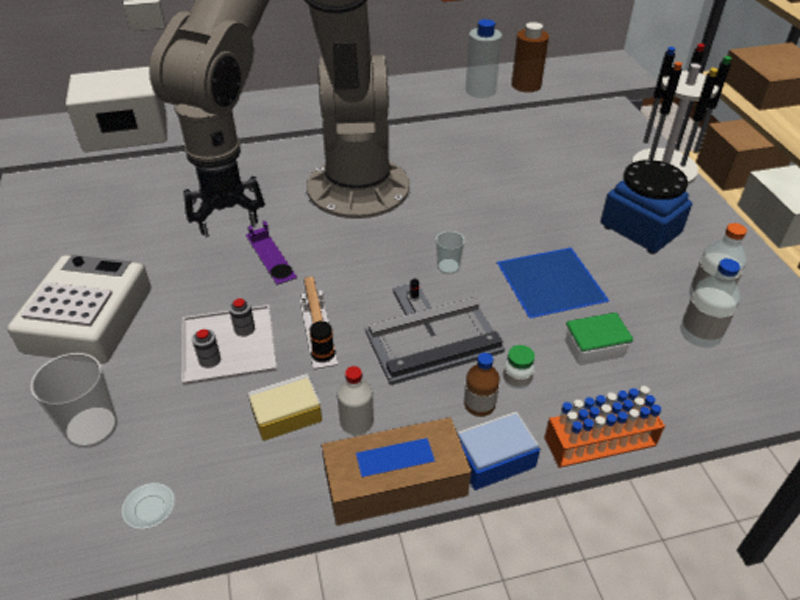

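Both mortars stand upright in the tray at (242,315) and (205,347), pins down. The mallet is on its rest, the jaw is open and the bystanders are unmoved. I hand the job in.

```bash
python3 -c "
from bench import ctrl
print(ctrl.job_done())"
```

```text
the job is handed in; nothing more can be done
None
```

The job is done and handed in at about 53 s of the 210 s allowed; no verdict was reported.

- **Mortars:** Only two were there (the networks labelled them B and C). One was knocked about 25 mm aside partway through. I found it again in the wrist picture before grasping it.
- **Clamping:** I opened the jaw to its stop and stood the mortars about 62 mm either side of the block's centre. I then slid the jaw shut with about 28 N.
- **Pins:** I pressed both pins down briskly with the mallet while the mortars were clamped. The force ended at about 20 N, above the 7–9 N the pins need. Both heads came to within 0.1 pixel of the row predicted for fully home.
- **Mallet, jaw and tray:** The mallet went back to the same height and place on its rest. I then opened the jaw to about its starting-stop position and stood both mortars in the tray.

The last pictures show both mortars upright in the tray with their pins down. The mallet is on its rest, the jaw is open, the bottles, boxes and glassware look unmoved, and the arm is clear. No check failed. The scene camera read positions 2–5 mm off from the wrist camera, so I used the wrist camera's measurements for grasping. I judged the clamp's grip only by the push force, and by the mortars not moving under the mallet.

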